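# Change over the flasks on the rocking shaker and start a six-minute run

### The arm

A 6-joint arm with a two-finger parallel gripper is mounted at the origin on the work surface. World frame = base frame: x ahead of the robot, y to its left, z up, the work surface at z = 0. Lengths are in mm, angles in rad, forces in N, time in s.
With the tool pointing down it reaches from about 275 to 1000 mm from the base axis. Payload 8.4 kg.
Tool frame: the origin (TCP) lies at the centre of the arm's flange, where the gripper is bolted on; the fingertips stand r.tip_extent ahead of it and the grasp point (between the pads) lies 155 mm ahead of it (r.tip_extent is the distance from the TCP to the fingertips, in mm); z points along the fingers, y is the direction in which the jaws open and shut (so a half turn about z gives the same grasp; the last joint's range is limited). The gripper opens to 85 mm and grips with 20 to 120 N. Pads are 22 mm wide; open, the fingers measure 114 mm over their backs; the gripper's body (76 mm by 85 mm) begins 54 mm behind the grasp point. The pads swing forward as they close: fully open they stand 13 mm farther back than shut.
Start: joints at [1.337, 0.353, 1.633, -0, 1.155, -0.002], TCP at [143.58, 608.288, 404.681] pointing down, gripper open.
Joint ranges: [-2.63, 2.63], [-0.92, 2.1], [0.06, 2.66], [-1.3, 4.44], [0, 2.69], [-3.02, 3.02]. Speed limits (rad/s): [2.22, 2.22, 2.79, 3.14, 3.14, 3.14].

### API

Orientations are given as [roll, pitch, yaw] about the fixed x, y, z axes, in that order (R = Rz(yaw) Ry(pitch) Rx(roll)).
In Python, from rig import sense, grab_frame, job, r gives the robot as it stands. The module is installed in compiled form; this text tells all that it offers.
- The arm moves only by the shell command python3 -m creep 'ROWS' [FORCE]. ROWS is JSON, a list of rows, each a list of 7 numbers: the turn, a rotation vector about the tool's x, y, z in rad, then the shift along the tool's x, y, z in mm, then the closure, from 0 (fully open) to 1 (shut). In form: [[wx, wy, wz, dx, dy, dz, fingers], ...]. A call has 1 to 10 rows; each row shifts and turns the pose as measured when the row begins, along the tool's axes as they then stand; what a row does not reach is not made up. A row lasts 1/12 s, in which the tool goes at most 41.7 mm and 7.16 degrees, less where a joint would pass 70% of its speed; a pose out of reach is approached as far as the arm can. A call with a gripper value outside its range is refused whole. The fingers move at their own pace and stop on an object; FORCE is the grip in N (left out, the last holds). Time passes only in rows, so rows that do not move let the fingers close. It gives the time, the measured TCP pose, the force and the opening at its end, in the units of the state.
- sense(): the state, without advancing time (a new reading comes with each control period).
- grab_frame(name): name is "scene" or "top" or "wrist"; returns a dict with "color" (480x640x3 uint8, red, green, blue), "mtx" (3x3 intrinsics, pixels), "T" (4x4, takes a point from camera to world coordinates). Camera axes: x right, y down, z forward; pixel columns grow to the right and rows downward; lengths in mm; the calibration is good to about 2 mm. The wrist camera is an equidistant fisheye: a pixel r from the principal point sees the ray r / f radians off the axis. A picture is of the moment at which its call begins. There is no depth.
- job.sign_off(): hands the job in, once; it reports no verdict.
The state is a dict: "clock": time; "qpos": joint angles; "qvel": joint speeds; "joint_efforts": joint torques, N m; "eef_pos": TCP position; "tcp_rot": TCP orientation; "contact_force": force on the tool from outside, world axes, zero at the start; "wrist_torque": the same for the moment, N m; "opening": opening from 0.0 (shut) to 1.0 (fully open).
Only numpy, scipy, OpenCV 4.12 (cv2) and the standard library are available. Lean on these libraries where they do the work, as an engineer would, in place of code of your own. Each camera call takes 0.05 s, during which the arm holds its last target.

### The job

Change over the rocking shaker: take every finished flask (red cap) off the platform and lay it flat in the orange tray, and lay every waiting flask (blue cap) from the blue pad flat on the tilted platform, wholly on the mat with its cap pointing up the slope. Roll the timer thumbwheel up to 6 (its green face at the top), and when all that is done press the green start button fully down and let it spring back. Leave the other things on the bench where they are.

Things in the scene. Friction and masses are not known exactly. Their poses are not given: they have to be found in the camera images.
- wait_a: waiting flask (two or three present in a run): sealed frosted plastic, blue screw cap, 50 to 100 g, starts lying flat on the pad. Body 80 long x 50 wide x 27 high, then neck and cap 27 across: 122 over all. Origin on the underside, under the middle of the 80 x 50 body; x along the flask to the cap (back end x = -40, cap end x = +82), y across the 50 width, z up out of the labelled face.
- wait_b: waiting flask (two or three present in a run): sealed frosted plastic, blue screw cap, 50 to 100 g, starts lying flat on the pad. Body 80 long x 50 wide x 27 high, then neck and cap 27 across: 122 over all. Origin on the underside, under the middle of the 80 x 50 body; x along the flask to the cap (back end x = -40, cap end x = +82), y across the 50 width, z up out of the labelled face.
- wait_c: waiting flask (two or three present in a run): sealed frosted plastic, blue screw cap, 50 to 100 g, starts lying flat on the pad. Body 80 long x 50 wide x 27 high, then neck and cap 27 across: 122 over all. Origin on the underside, under the middle of the 80 x 50 body; x along the flask to the cap (back end x = -40, cap end x = +82), y across the 50 width, z up out of the labelled face.
- done_a: finished flask (two or three present in a run): sealed frosted plastic, red screw cap, 50 to 100 g, starts lying flat on the platform. Body 80 long x 50 wide x 27 high, then neck and cap 27 across: 122 over all. Origin on the underside, under the middle of the 80 x 50 body; x along the flask to the cap (back end x = -40, cap end x = +82), y across the 50 width, z up out of the labelled face.
- done_b: finished flask (two or three present in a run): sealed frosted plastic, red screw cap, 50 to 100 g, starts lying flat on the platform. Body 80 long x 50 wide x 27 high, then neck and cap 27 across: 122 over all. Origin on the underside, under the middle of the 80 x 50 body; x along the flask to the cap (back end x = -40, cap end x = +82), y across the 50 width, z up out of the labelled face.
- done_c: finished flask (two or three present in a run): sealed frosted plastic, red screw cap, 50 to 100 g, starts lying flat on the platform. Body 80 long x 50 wide x 27 high, then neck and cap 27 across: 122 over all. Origin on the underside, under the middle of the 80 x 50 body; x along the flask to the cap (back end x = -40, cap end x = +82), y across the 50 width, z up out of the labelled face.
- platform: shaker platform, 200 (x) x 340 (y): black rubber mat, aluminium lip 5 high, clear inside 188 x 328, parked tilted 0.175 rad, does not move. Origin: middle of the mat's upper surface, 125 above the table; x points up the slope (away from the robot), z square out of the mat. Low edge 108, high edge 143 above the table. Three flasks fit side by side along y, 105 apart.
- rocker: the rocking shaker (fixed), origin under its middle on the table; x away from the robot, z up. Its console, on the robot's side, has a flat top 67 above the table from x = -180 to -88 and carries the timer wheel (y = +72) and the start button (y = -75).
- tray: orange open tray for finished flasks, fixed, 310 (x) x 190 (y) x 30 high, walls and floor 4 thick; origin under its centre on the table; stands to the left or right of the shaker.
- pad: pale-blue absorbent pad, fixed, 345 (x) x 195 (y) x 3 thick, origin under its centre; lies on the other side of the shaker from the tray.
- timer (a joint): timer thumbwheel angle: digit n is at the top, between white index marks, at n x 0.628 rad (0 to 9, stops at both ends). A sprung detent clicks it to the nearest digit. Pressing ridges on the robot's side of the wheel down raises it (top rolls towards the robot), one digit per ridge; past half way the detent carries it on. 5 to 10 N at a ridge.
- timer_axle (a point): centre of the thumbwheel on its axle (along y), 74 above the table; axes as the shaker's. 72 across the ridges, 24 wide: ten ridges 4.5 thick, 9 proud of a drum of radius 27. With a digit on top, the robot-side ridges lie 72, 36 and 0 degrees above axle level. White faces with digits between the ridges; that of 6 is green. Platform's low edge is 52 beyond the axle.
- start (a joint): travel of the green start button, m: 0 released, 0.006 fully down; springs back; fully down takes 5 N.
- start_top (a point): middle of the top of the round green start button (36 across) on the console, about 84 above the table, beside the timer wheel; it is pressed straight down.
- reagent: amber bottle, 64 across x 150 tall; origin at the centre of its underside; a bystander
- wash: white bottle, 72 across x 130 tall; origin at the centre of its underside; a bystander
- beaker: glass beaker, 80 across x 90 tall; origin at the centre of its underside; a bystander
- tip_box: blue pipette-tip box with a pale lid, 120 x 85 x 67 high; origin at the centre of its underside; a bystander
- slide_box: green slide box, 170 x 80 x 30 high; origin at the centre of its underside; a bystander
- marker: white marker pen with a black cap, 130 long, lying at the robot's edge of the pad; origin at the centre of its underside; a bystander
- pipette: pipette lying on the table, 270 long; origin at the centre of its underside; a bystander

How it is judged (in metres and radians):
On the way, in this order (a step that is already met when the one before it is completed fails the run):
1. finished flasks flat in the tray, waiting flasks flat on the platform with caps uphill, timer on 6 (angle between the z axis of each of wait_a, wait_b, wait_c and the z axis of platform, either way round below 0.08 rad and z of wait_a in the frame of platform between -0.005 and 0.005 m and x of wait_a in the frame of platform between -0.06 and 0.018 m and y of wait_a in the frame of platform between -0.145 and 0.145 m and angle between each of wait_a, wait_b, wait_c's own x axis and vertical below 1.45 rad and linear speed of each of wait_a, wait_b, wait_c, done_a, done_b, done_c below 0.02 m/s and z of wait_b in the frame of platform between -0.005 and 0.005 m and x of wait_b in the frame of platform between -0.06 and 0.018 m and y of wait_b in the frame of platform between -0.145 and 0.145 m and z of wait_c in the frame of platform between -0.005 and 0.005 m and x of wait_c in the frame of platform between -0.06 and 0.018 m and y of wait_c in the frame of platform between -0.145 and 0.145 m and angle between each of done_a, done_b, done_c's own z axis and vertical below 0.12 rad and z of done_a in the frame of tray between 0 and 0.012 m and x of done_a in the frame of tray between -0.15 and 0.15 m and y of done_a in the frame of tray between -0.09 and 0.09 m and z of done_b in the frame of tray between 0 and 0.012 m and x of done_b in the frame of tray between -0.15 and 0.15 m and y of done_b in the frame of tray between -0.09 and 0.09 m and z of done_c in the frame of tray between 0 and 0.012 m and x of done_c in the frame of tray between -0.15 and 0.15 m and y of done_c in the frame of tray between -0.09 and 0.09 m and value of joint timer between 3.6198 and 3.9198 rad), for 0.2 s.
2. then the start button is pressed fully down with everything so (all of step 1 and value of joint start above 0.005 m), for 0.05 s.
3. and let go so that it springs back (value of joint start below 0.001 m), for 0.1 s.
At the end, for the whole second after the job is handed in: Finished flasks at rest, flat (7 deg) on the tray floor; waiting flasks at rest, flat on the mat inside the lips (4.5 deg, 5 mm), caps uphill (within 45 deg); timer on 6 (0.15 rad); start button released (all of step 1 and value of joint start below 0.001 m); the robot touches nothing.
It fails at once if a bystander is knocked over or pushed more than 60 mm from its place (distance of any of reagent, wash, beaker, tip_box, slide_box, marker, pipette from where it was at the start of the episode above 0.06 m or angle between any of reagent, wash, beaker, tip_box's own z axis and vertical above 0.5 rad).
Of wait_a, wait_b, wait_c only 2 to 3 are there at a start; the rules pass over those that are not, and their reading is None.
Of done_a, done_b, done_c only 2 to 3 are there at a start; the rules pass over those that are not, and their reading is None.
At some moment in a run one of wait_a, wait_b, wait_c, done_a, done_b, done_c may be knocked a few centimetres aside while the robot is not near it.
It also fails if it takes over 208 s, if anything falls off the work surface, if the arm or the gripper's body presses on something with over 40 N, if the wrist force passes 120 N, or if a joint passes its speed limit or range.

## Working session

There is one attempt and no reset: what is moved stays moved. The work goes in short steps, Python scripts to look and compute and a shell command to move; the robot and the scene stay as the last step left them, time stands still between calls to the robot, and variables do not carry over. Pictures are saved under pics/ and viewed, and the job is handed in when it is done.

```bash
mkdir -p pics; ls; python3 - <<'E'
from rig import sense, grab_frame, job, r
import cv2
print(sense()); print(r.tip_extent)
for n in ("scene","top","wrist"):
    f=grab_frame(n); cv2.imwrite(f"pics/{n}0.png",f["color"][:,:,::-1]); print(n,f["mtx"].tolist(),f["T"].round(3).tolist())
E
```

```text
pics
{'clock': 0.0, 'qpos': array([ 1.33658541e+00,  3.53652137e-01,  1.63413172e+00, -1.46707972e-06,
        1.15519518e+00, -2.38521321e-03]), 'qvel': array([ 1.86979436e-03, -1.28122151e-03,  6.82493811e-04,  3.10875831e-04,
       -1.18232225e-03,  4.07687387e-05]), 'joint_efforts': array([ 2.70421348e-03, -6.05224514e+01, -3.42092407e+01,  4.75229572e-04,
        8.97443038e-03,  6.73384676e-06]), 'eef_pos': array([143.53389005, 608.05582327, 403.96005385]), 'tcp_rot': array([-3.14020627e+00, -1.96546180e-06,  2.90976755e+00]), 'contact_force': array([ 0.00028174,  0.15376926, -0.00581942]), 'wrist_torque': array([-0.04236311, -0.01612057,  0.03091771]), 'opening': 1.001660288663531}
173.4
scene [[476.22609411410485, 0.0, 331.17417324716985], [0.0, 476.22609411410485, 236.69580999116357], [0.0, 0.0, 1.0]] [[0.092, 0.83, -0.549, 1192.791], [0.996, -0.084, 0.04, -48.038], [-0.013, -0.551, -0.835, 1069.064], [0.0, 0.0, 0.0, 1.0]]
top [[501.2658681839164, 0.0, 329.7471152118185], [0.0, 501.2658681839164, 243.18552156430002], [0.0, 0.0, 1.0]] [[-0.014, -0.985, 0.174, 273.435], [-1.0, 0.012, -0.009, 13.879], [0.007, -0.174, -0.985, 1660.793], [0.0, 0.0, 0.0, 1.0]]
wrist [[371.64829954431775, 0.0, 317.50208937940613], [0.0, 371.64829954431775, 233.3509222849629], [0.0, 0.0, 1.0]] [[0.231, 0.937, 0.264, 76.424], [0.973, -0.222, -0.063, 623.377], [-0.0, 0.271, -0.963, 373.495], [0.0, 0.0, 0.0, 1.0]]
```

View pics/scene0.png

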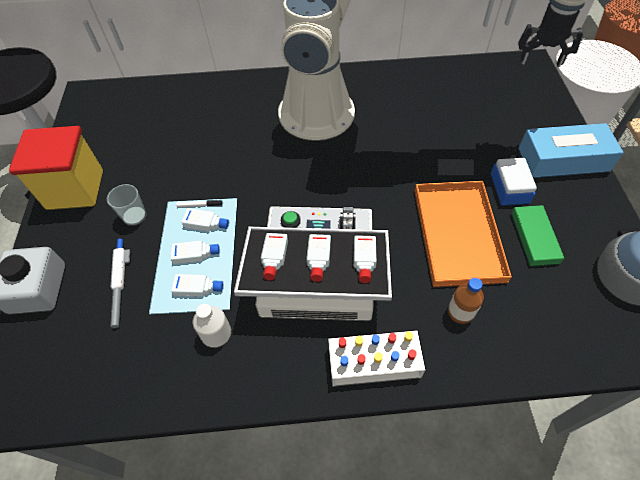

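View pics/top0.png

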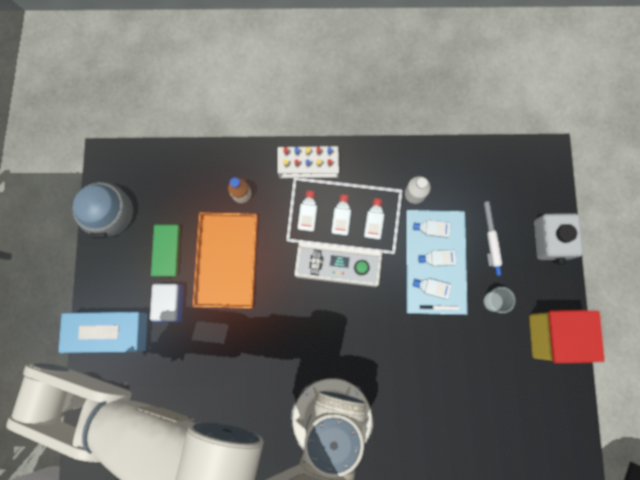

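View pics/wrist0.png

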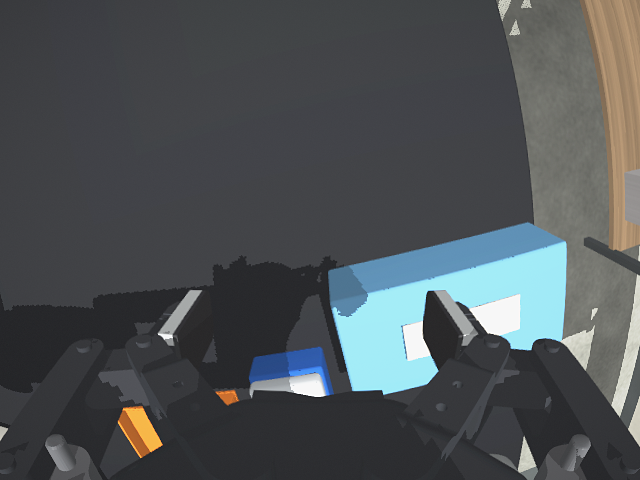

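```bash
cat > h.py <<'E'
from rig import sense, grab_frame, job, r
import numpy as np, cv2
from scipy.spatial.transform import Rotation as R
def ray(f,u,v):
    K=f["mtx"]; d=np.array([(u-K[0,2])/K[0,0],(v-K[1,2])/K[1,1],1.])
    return f["T"][:3,3], f["T"][:3,:3]@d
def onz(f,u,v,z):
    o,d=ray(f,u,v); return o+d*(z-o[2])/d[2]
def onplane(f,u,v,p,n):
    o,d=ray(f,u,v); return o+d*(np.dot(p-o,n)/np.dot(d,n))
def proj(f,P):
    T=np.linalg.inv(f["T"]); q=T[:3,:3]@np.asarray(P,float)+T[:3,3]; q=f["mtx"]@q; return q[:2]/q[2]
def tri(f1,a,f2,b):
    o1,d1=ray(f1,*a); o2,d2=ray(f2,*b)
    A=np.array([d1,-d2]).T; s=np.linalg.lstsq(A,o2-o1,rcond=None)[0]
    p,q=o1+s[0]*d1,o2+s[1]*d2; return (p+q)/2, np.linalg.norm(p-q)
def hsv(f): return cv2.cvtColor(f["color"],cv2.COLOR_RGB2HSV)
def blobs(m,amin):
    n,l,s,c=cv2.connectedComponentsWithStats(m.astype(np.uint8)); return [(c[i],s[i],l==i) for i in range(1,n) if s[i,4]>=amin]
E
python3 - <<'E'
from h import *
for n in ("top","scene"):
    f=grab_frame(n); H=hsv(f).astype(int); h,s,v=H[...,0],H[...,1],H[...,2]
    for nm,m in (("orange",(h>7)&(h<20)&(s>150)&(v>120)),("pad",(h>85)&(h<108)&(s>25)&(s<110)&(v>150)),("red",((h<5)|(h>174))&(s>150)&(v>90)),("blue",(h>105)&(h<118)&(s>150)&(v>80)),("green",(h>45)&(h<80)&(s>120)&(v>60)),("white",(s<40)&(v>170))):
        for c,st,l in blobs(m,12):
            if st[4]>30000: continue
            print(n,nm,c.round(1),st[4],cv2.boxPoints(cv2.minAreaRect(np.argwhere(l)[:,::-1].astype(np.float32))).round(0).tolist() if nm in("orange","pad") else st[:4].tolist())
f=grab_frame("top"); c=f["color"][150:330,180:480]; cv2.imwrite("pics/topz.png",cv2.resize(c,None,fx=2.6,fy=2.6,interpolation=cv2.INTER_CUBIC)[:,:,::-1])
f=grab_frame("scene"); c=f["color"][170:330,140:420]; cv2.imwrite("pics/scz.png",cv2.resize(c,None,fx=2.8,fy=2.8,interpolation=cv2.INTER_CUBIC)[:,:,::-1])
E
```

```text
top orange [235.  191.8] 31 [[231.0, 190.0], [238.0, 190.0], [238.0, 195.0], [231.0, 195.0]]
top orange [225.5 260. ] 5565 [[193.0, 305.0], [198.0, 211.0], [258.0, 214.0], [253.0, 309.0]]
top orange [549.8 336.4] 57 [[547.0, 313.0], [548.0, 313.0], [552.0, 359.0], [551.0, 359.0]]
top pad [ 90.3 205.3] 919 [[67.0, 206.0], [90.0, 182.0], [114.0, 206.0], [90.0, 229.0]]
top pad [435.7 261.7] 4671 [[406.0, 210.0], [466.0, 210.0], [466.0, 314.0], [406.0, 314.0]]
top pad [452.4 256.6] 12 [[451.0, 252.0], [453.0, 252.0], [454.0, 262.0], [452.0, 262.0]]
top pad [ 98.2 332. ] 2622 [[58.0, 312.0], [138.0, 312.0], [138.0, 352.0], [58.0, 352.0]]
top pad [335.2 442.6] 851 [[314.0, 427.0], [337.0, 415.0], [360.0, 459.0], [337.0, 471.0]]
top red [575.6 336.1] 2613 [549, 310, 55, 54]
top blue [421.5 258.5] 16 [420, 257, 4, 4]
top blue [498.  271.1] 34 [496, 268, 5, 8]
top blue [416.3 282.7] 16 [415, 281, 4, 5]
top green [157.2 230.2] 48 [155, 226, 7, 12]
top white [580.3 173.5] 22489 [475, 8, 165, 438]
top white [240.2  73.2] 12254 [156, 10, 178, 125]
top white [406.3  20.2] 206 [398, 10, 20, 20]
top
[... 5463 characters left out ...]
90.5 249. ] 604 [170, 240, 52, 20]
scene white [117.4 273.7] 567 [111, 248, 18, 77]
scene white [205.2 297.5] 1678 [170, 251, 63, 83]
scene white [224.8 265.9] 19 [221, 263, 9, 7]
scene white [155.7 311.8] 16 [150, 310, 14, 3]
scene white [174.5 311. ] 14 [168, 311, 14, 1]
scene white [375.3 355.6] 2367 [328, 331, 97, 48]
scene white [550.3 408.4] 748 [529, 395, 61, 47]
scene white [632.9 405.7] 128 [623, 398, 17, 15]
scene white [605.8 418.6] 20 [603, 416, 5, 7]
scene white [595.2 427.1] 202 [583, 418, 24, 21]
scene white [  3.2 456.1] 17 [0, 453, 6, 8]
scene white [ 22.9 460.4] 220 [13, 452, 24, 17]
scene white [607.5 462.5] 27 [605, 460, 6, 7]
scene white [603.  470.3] 22 [601, 468, 5, 6]
```

View pics/topz.png

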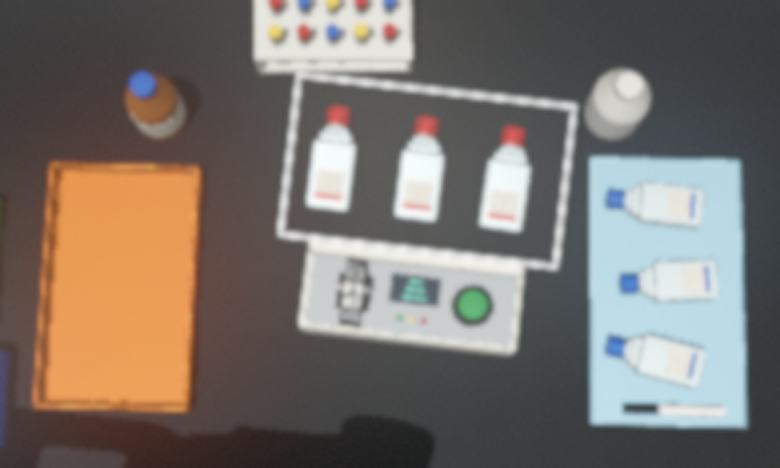

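View pics/scz.png

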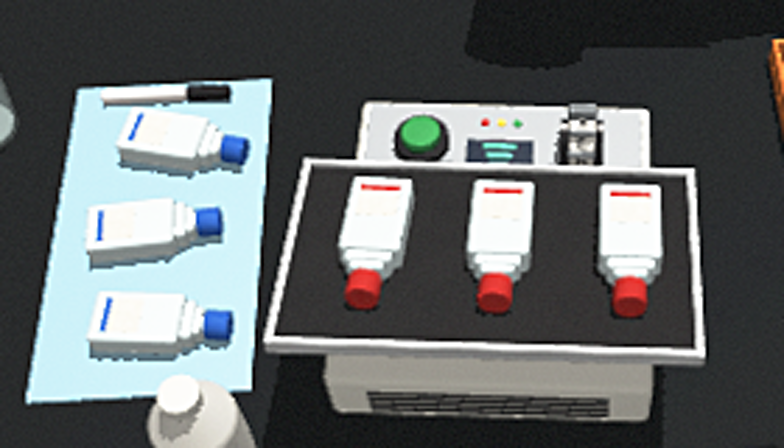

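```bash
cat >> h.py <<'E'
def capblobs(f,n,col):
    H=hsv(f).astype(int); h,s,v=H[...,0],H[...,1],H[...,2]
    m=(((h<6)|(h>172))&(s>110)&(v>80)) if col=="red" else ((h>103)&(h<122)&(s>110)&(v>70))
    return [(c,st[4]) for c,st,l in blobs(m,10)]
def whites(f,smax=40,vmin=170):
    H=hsv(f).astype(int); return [(c,st,l) for c,st,l in blobs((H[...,1]<smax)&(H[...,2]>vmin),150) if st[4]<1000]
E
python3 - <<'E'
from h import *
t=grab_frame("top"); s=grab_frame("scene")
tc=[(301,76),(577,103),(556,268),(278,236)]; sc=[(704,356),(267,350),(305,160),(695,171)]
P=[]
for a,b in zip(tc,sc):
    a=np.array(a)/2.6+[180,150]; b=np.array(b)/2.8+[140,170]
    p,e=tri(t,a,s,b); P.append(p); print("corner",p.round(1),round(e,1))
P=np.array(P); c=P.mean(0); print("centre",c.round(1))
ux=(P[0]+P[1]-P[2]-P[3]); uy=(P[0]+P[3]-P[1]-P[2]); print("yaw",np.arctan2(ux[1],ux[0]),np.arctan2(-uy[0],uy[1]),"tilt",np.arcsin(ux[2]/np.linalg.norm(ux)),np.linalg.norm(ux)/2,np.linalg.norm(uy)/2)
# tray, pad
for nm,tb,z in (("tray",[[193.0, 305.0], [198.0, 211.0], [258.0, 214.0], [253.0, 309.0]],30),("pad",[[406.0, 210.0], [466.0, 210.0], [466.0, 314.0], [406.0, 314.0]],3)):
    Q=np.array([onz(t,*q,z) for q in tb]); print(nm,Q.mean(0).round(1),Q[:,:2].round(0).tolist())
print([ (c.round(1).tolist(),a) for c,a in capblobs(t,0,"red")]);print([ (c.round(1).tolist(),a) for c,a in capblobs(t,0,"blue")])
print("green",tri(t,(473/2.6+180,304/2.6+150),s,(421/2.8+140,133/2.8+170)))
print("wheel",tri(t,(354/2.6+180,287/2.6+150),s,(583/2.8+140,118/2.8+170)))
E
```

```text
corner [748.5 108.1 138.7] 7.3
corner [ 710.  -226.9  138.1] 4.9
corner [ 512.9 -200.3  109.6] 0.6
corner [557.  136.3 107.2] 3.5
centre [632.1 -45.7 123.4]
yaw -0.14015453721194207 -0.12237189707284657 tilt 0.15164250359862838 198.49347989397032 338.2623474232069
tray [512.7 341.8  30. ] [[364.0, 443.0], [675.0, 437.0], [663.0, 237.0], [348.0, 250.0]]
pad [ 500.6 -355.4    3. ] [[677.0, -262.0], [675.0, -466.0], [324.0, -445.0], [327.0, -248.0]]
[([285.5, 149.8], np.int32(15)), ([318.5, 149.8], np.int32(15)), ([296.7, 162.3], np.int32(10)), ([329.4, 161.5], np.int32(11)), ([309.5, 193.6], np.int32(46)), ([343.5, 197.6], np.int32(46)), ([377.2, 201.4], np.int32(46)), ([575.9, 336.4], np.int32(2714))]
[([296.7, 149.8], np.int32(10)), ([234.3, 181.6], np.int32(65)), ([416.0, 226.3], np.int32(30)), ([421.5, 258.5], np.int32(36)), ([498.0, 271.1], np.int32(56)), ([416.2, 282.8], np.int32(36))]
green (array([ 474.01796656, -100.09313025,   82.21808125]), np.float64(2.6204116499885086))
wheel (array([492.94377213,  45.13602343, 110.79640512]), np.float64(4.19589929055654))
```

```bash
cat >> h.py <<'E'
PC=np.array([632,-46,125.]); YAW=-0.13; TILT=0.175
PR=R.from_euler("z",YAW).as_matrix()@R.from_euler("y",-TILT).as_matrix()
TC=np.array([513,342,0.]); TYAW=-0.05
def flasks(f,where,col):
    """cap + body centroid -> origin and heading. where 'mat','pad','tray'"""
    n,base=(PR[:,2],PC) if where=="mat" else (np.array([0,0,1.]),np.array([0,0,3. if where=="pad" else 4.]))
    if where=="mat": PRf=PR
    W=whites(f,45,150); out=[]
    for c,a in capblobs(f,0,col):
        cands=[(np.linalg.norm(w[0]-c),w) for w in W]
        d,w=min(cands,key=lambda q:q[0])
        if not 10<d<32: continue
        cap=onplane(f,*c,base+14*n,n); pts=np.argwhere(w[2])[:,::-1].astype(np.float32)
        b=onplane(f,*w[0],base+25*n,n)
        u=cap-b; L=np.linalg.norm(u); u/=L
        # body back end
        r=[np.dot(onplane(f,*p,base+25*n,n)-cap,u) for p in pts]
        cap0=cap-14*n; back=min(r)
        o=cap0-u*(70)
        out.append((o,np.arctan2(u[1],u[0]),L,back,c))
    return out
E
python3 - <<'E'
from h import *
t=grab_frame("top")
for w,c in (("mat","red"),("pad","blue")):
    for o,a,L,b,px in flasks(t,w,c): print(w,px.round(0),"o",o.round(1),"yaw",round(a,3),"L",round(L,1),"back",round(b,1),"inmat",(PR.T@(o-PC)).round(1))
E
```

```text
mat [310. 194.] o [630.7  69.3 133.7] yaw -0.12 L 67.6 back -116.2 inmat [-14.4 114.1  11.4]
mat [344. 198.] o [616.9 -35.5 133.7] yaw -0.136 L 67.7 back -116.0 inmat [-14.5   8.5  11.4]
mat [377. 201.] o [ 603.9 -137.4  133.6] yaw -0.172 L 68.5 back -116.7 inmat [-14.2 -94.2  11.2]
pad [416. 226.] o [ 607.  -359.4   14.8] yaw 1.424 L 65.1 back -115.3 inmat [  -3.6 -314.  -111.3]
pad [422. 258.] o [ 508.9 -373.5   14.9] yaw 1.586 L 64.6 back -115.0 inmat [ -97.5 -340.7  -94.5]
pad [498. 271.] o [ 531.4 -545.5   11.4] yaw -2.994 L 91.8 back -230.5 inmat [ -54.3 -508.3 -105.8]
pad [416. 283.] o [ 406.7 -349.1   14.8] yaw 1.265 L 65.4 back -116.0 inmat [-200.5 -329.7  -76.5]
```

```bash
cat >> h.py <<'E'
def Rt(yaw,tilt=False):
    M=R.from_euler("z",yaw).as_matrix()@np.diag([1.,-1,-1])
    if tilt: # tool z along -PRz, keeping tool heading yaw
        A=PR@R.from_euler("z",-YAW).as_matrix()  # tilt rotation
        M=A@M
    return M
def mat(x,y,h): return PC+PR@np.array([x,y,h])
def tray(x,y,h): return TC+R.from_euler("z",TYAW).as_matrix()@np.array([x,y,4+h])
def plan(gp,M,ro=155):
    s=sense(); p=s["eef_pos"]; C=R.from_euler("xyz",s["tcp_rot"]).as_matrix()
    w=R.from_matrix(C.T@M).as_rotvec(); d=np.asarray(gp)-M[:,2]*ro-p
    print("t",round(s["clock"],2),"tcp",p.round(1),"rpy",s["tcp_rot"].round(3),"q",s["qpos"].round(2),"F",s["contact_force"].round(1),"op",round(s["opening"],2))
    nr=int(np.ceil(np.linalg.norm(w)/0.12)); nt=int(np.ceil(np.linalg.norm(d)/40))
    print(" rot",w.round(3),"rows>=",nr,"per",(w/max(nr,1)).round(3)," worlddelta",d.round(1))
    print(" shift in current tool",(C.T@d).round(1)," in target tool",(M.T@d).round(1),"rows>=",nt)
E
python3 - <<'E'
from h import *
plan(mat(-14,114,110),Rt(np.pi-.13,True))
t=grab_frame("top");s=grab_frame("scene")
print("wash",tri(t,(419,183),s,(206,315)),"reag",tri(t,(235,181),s,(475,284)), "rack", onz(t,308,160,60))
E
```

```text
t 0.5 tcp [143.6 608.3 404.6] rpy [-3.142  0.     2.91 ] q [ 1.34  0.35  1.63 -0.    1.16 -0.  ] F [ 0.5 -0.6 -0.2] op 1.0
 rot [-0.009 -0.175 -0.102] rows>= 2 per [-0.004 -0.087 -0.051]  worlddelta [ 443.8 -533.5  -21.1]
 shift in current tool [-554.5 -417.3   21.2]  in target tool [-497.8 -471.4  109.5] rows>= 18
wash (array([ 739.14519397, -290.6682751 ,  112.29867834]), np.float64(2.976381143926433)) reag (array([740.87520234, 293.90547324, 150.08788132]), np.float64(0.6376713972839617)) rack [838.64440385  68.19199923  60.        ]
```

```bash
python3 -m creep '[[0,0,0,-28,-21,0,0],[0,0,0,-28,-21,0,0],[0,0,0,-28,-21,0,0],[0,0,0,-28,-21,0,0],[0,0,0,-28,-21,0,0],[0,0,0,-28,-21,0,0],[0,0,0,-28,-21,0,0],[0,0,0,-28,-21,0,0],[0,0,0,-28,-21,0,0],[0,0,0,-28,-21,0,0]]' 40; python3 -m creep '[[0,0,0,-28,-21,0,0],[0,0,0,-28,-21,0,0],[0,0,0,-28,-21,0,0],[0,0,0,-28,-21,0,0],[0,0,0,-28,-21,0,0],[0,0,0,-28,-21,0,0],[0,0,0,-28,-21,0,0],[0,-0.087,-0.051,0,0,0,0],[0,-0.088,-0.051,0,0,0,0],[0,0,0,0,0,0,0]]'
python3 - <<'E'
from h import *
plan(mat(-14,114,80),Rt(np.pi-.13,True))
E
```

```text
clock: 1.43
eef_pos: [372.5, 333.6, 404.5]
tcp_rot: [3.136, 0.0, 2.92]
contact_force: [0.4, 0.6, -0.1]
opening: 0.999
clock: 2.27
eef_pos: [542.8, 128.8, 405.8]
tcp_rot: [-3.139, 0.188, 3.017]
contact_force: [-0.2, 0.5, -0.1]
opening: 1.0
t 2.27 tcp [542.8 128.8 405.8] rpy [-3.139  0.188  3.017] q [ 0.25  0.21  1.84 -0.09  0.92 -1.15] F [-0.2  0.5 -0.1] op 1.0
 rot [-0.001  0.013  0.005] rows>= 1 per [-0.001  0.013  0.005]  worlddelta [ 49.7 -54.7 -51.9]
 shift in current tool [-45.5 -47.9  61.5]  in target tool [-46.5 -47.8  60.9] rows>= 3
```

```bash
python3 -m creep '[[0,0.006,0,-12,-12,15,0],[0,0.006,0,-12,-12,15,0],[0,0,0,-12,-12,15,0],[0,0,0,-12,-12,15,0],[0,0,0,0,0,0,0]]'
python3 - <<'E'
from h import *
plan(mat(-14,114,22),Rt(np.pi-.13,True))
f=grab_frame("wrist"); cv2.imwrite("pics/w1.png",f["color"][:,:,::-1])
f=grab_frame("scene"); cv2.imwrite("pics/s1.png",cv2.resize(f["color"][150:350,180:480],None,fx=2.6,fy=2.6)[:,:,::-1])
E
```

```text
clock: 2.68
eef_pos: [594.7, 73.9, 355.6]
tcp_rot: [3.139, 0.166, 3.012]
contact_force: [0.3, -0.2, -1.1]
opening: 0.996
t 2.68 tcp [594.7  73.9 355.6] rpy [3.139 0.166 3.012] q [ 0.13  0.33  1.8  -0.05  0.86 -1.28] F [ 0.3 -0.2 -1.1] op 1.0
 rot [ 0.002 -0.009  0.001] rows>= 1 per [ 0.002 -0.009  0.001]  worlddelta [  7.8  -1.1 -58.7]
 shift in current tool [ 1.9 -0.2 59.2]  in target tool [ 2.5 -0.  59.2] rows>= 2
```

View pics/w1.png

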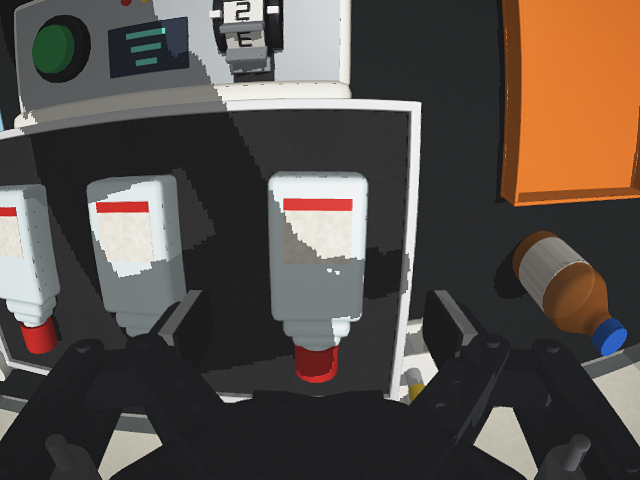

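View pics/s1.png

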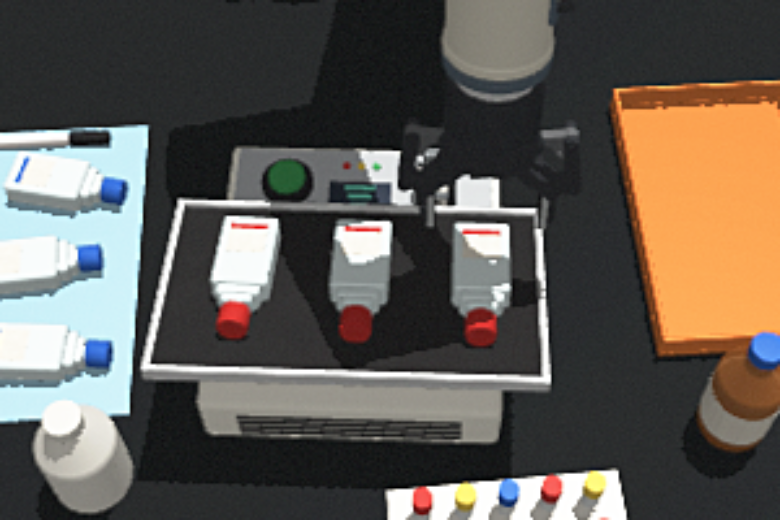

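```bash
cat >> h.py <<'E'
def fray(f,u,v):
    K=f["mtx"]; a=np.array([(u-K[0,2])/K[0,0],(v-K[1,2])/K[1,1]]); th=np.linalg.norm(a); 
    d=np.r_[a/max(th,1e-9)*np.sin(th),np.cos(th)]; return f["T"][:3,3],f["T"][:3,:3]@d
def fmat(f,u,v,h):
    o,d=fray(f,u,v); n=PR[:,2]; p=o+d*(np.dot(PC+n*h-o,n)/np.dot(d,n)); return (PR.T@(p-PC))
def fz(f,u,v,z):
    o,d=fray(f,u,v); return o+d*(z-o[2])/d[2]
E
python3 - <<'E'
from h import *
f=grab_frame("wrist")
print("backL",fmat(f,275,176,25),"backR",fmat(f,362,175,25),"shoulderL",fmat(f,275,316,25),fmat(f,362,318,25),"cap end",fmat(f,316,381,13))
print("lip right low corner",fmat(f,421,102,5),"lip left",fmat(f,10,130,5))
print("button top",fz(f,52,47,84), "wheel",fz(f,246,13,110))
E
```

```text
backL [-60.75222536  94.47162492  25.        ] backR [-61.23346352 137.5776907   25.        ] shoulderL [16.2834712  91.88998179 25.        ] [ 17.69421668 140.31099586  25.        ] cap end [ 71.30838425 114.5519023   13.        ]
lip right low corner [-100.77584125  172.647117      5.        ] lip left [-100.84115654  -98.90204835    5.        ]
button top [470.7917717  -98.06065947  84.        ] wheel [494.35399165  50.1509549  110.        ]
```

```bash
python3 -m creep '[[0,-0.009,0,4,0,15,0],[0,0,0,0,0,15,0],[0,0,0,0,0,15,0],[0,0,0,0,0,14,0],[0,0,0,0,0,0,0],[0,0,0,0,0,0,0.5],[0,0,0,0,0,0,0.5],[0,0,0,0,0,0,0.5],[0,0,0,0,0,0,0.6],[0,0,0,0,0,0,0.6]]'
python3 - <<'E'
from h import *
plan(mat(-16,114,22),Rt(np.pi-.13,True))
E
```

```text
clock: 3.67
eef_pos: [598.7, 82.0, 307.7]
tcp_rot: [3.133, 0.184, 3.015]
contact_force: [0.2, 1.0, -1.1]
opening: 0.574
t 3.67 tcp [598.7  82.  307.7] rpy [3.133 0.184 3.015] q [ 0.15  0.39  1.83 -0.06  0.74 -1.26] F [ 0.2  1.  -1.1] op 0.57
 rot [0.009 0.009 0.004] rows>= 1 per [0.009 0.009 0.004]  worlddelta [  1.9  -9.  -11.2]
 shift in current tool [-0.9 -8.8 11.5]  in target tool [-1.1 -8.6 11.6] rows>= 1
```

```bash
python3 -m creep '[[0,0,0,0,0,0,0.6]]'; python3 - <<'E'
from h import *
plan(mat(-16,114,22),Rt(np.pi-.13,True))
f=grab_frame("wrist"); cv2.imwrite("pics/w2.png",f["color"][:,:,::-1])
E
```

```text
clock: 3.75
eef_pos: [598.7, 82.1, 308.4]
tcp_rot: [3.133, 0.185, 3.015]
contact_force: [0.7, -0.4, 0.5]
opening: 0.576
t 3.75 tcp [598.7  82.1 308.4] rpy [3.133 0.185 3.015] q [ 0.15  0.39  1.83 -0.06  0.74 -1.26] F [ 0.7 -0.4  0.5] op 0.58
 rot [0.01  0.01  0.003] rows>= 1 per [0.01  0.01  0.003]  worlddelta [  1.9  -9.1 -11.9]
 shift in current tool [-0.7 -8.9 12.2]  in target tool [-0.9 -8.7 12.3] rows>= 1
```

View pics/w2.png

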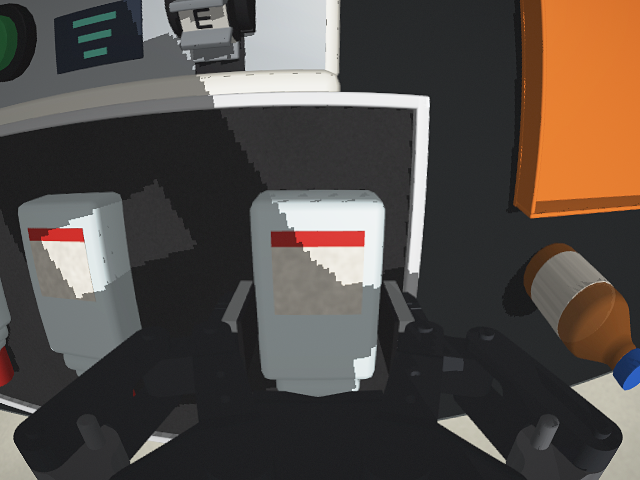

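```bash
python3 -m creep '[[0,0,0,0,0,0,0.25],[0,0,0,0,0,0,0.25],[0,0,0,0,-4,5,0.25],[0,0,0,0,0,5,0.25],[0,0,0,0,0,0,0.6],[0,0,0,0,0,0,0.6],[0,0,0,0,0,0,0.6],[0,0,0,0,0,0,0.6]]'
python3 - <<'E'
from h import *
plan(mat(-16,114,22),Rt(np.pi-.13,True))
E
python3 -m creep '[[0,0,0,0,0,-15,0.6],[0,0,0,0,0,-20,0.6],[0,0,0,0,0,-25,0.6],[0,0,0,0,0,-30,0.6],[0,0,0,0,0,-20,0.6]]'
python3 - <<'E'
from h import *
g=tray(-90,21,150); plan(g,Rt(np.pi-.13-1.49))
f=grab_frame("wrist"); cv2.imwrite("pics/w3.png",f["color"][:,:,::-1])
E
```

```text
clock: 4.47
eef_pos: [600.6, 77.4, 298.5]
tcp_rot: [3.132, 0.186, 3.014]
contact_force: [-2.0, 1.4, 1.7]
opening: 0.578
t 4.47 tcp [600.6  77.4 298.5] rpy [3.132 0.186 3.014] q [ 0.14  0.4   1.83 -0.06  0.72 -1.27] F [-2.   1.4  1.7] op 0.58
 rot [0.01  0.011 0.002] rows>= 1 per [0.01  0.011 0.002]  worlddelta [ 0.  -4.3 -2. ]
 shift in current tool [-0.2 -4.3  2.1]  in target tool [-0.2 -4.3  2.1] rows>= 1
clock: 4.88
eef_pos: [578.3, 78.4, 402.9]
tcp_rot: [3.136, 0.172, 3.014]
contact_force: [0.9, -0.6, -1.0]
opening: 0.577
t 4.88 tcp [578.3  78.4 402.9] rpy [3.136 0.172 3.014] q [ 0.14  0.25  1.79 -0.05  0.94 -1.27] F [ 0.9 -0.6 -1. ] op 0.58
 rot [0.133 0.134 1.489] rows>= 13 per [0.01  0.01  0.115]  worlddelta [-154.2  289.1  -93.9]
 shift in current tool [202.9 266.8  61.6]  in target tool [ 281.2 -168.2   93.9] rows>= 9
```

View pics/w3.png

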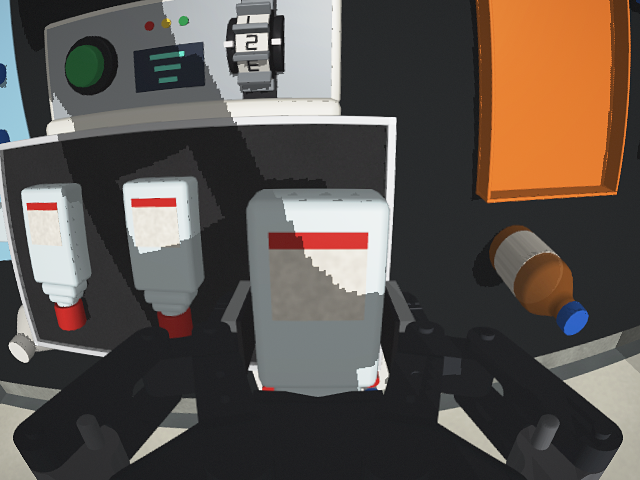

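```bash
python3 -m creep '[[0,0,0,20,27,2,0.6],[0,0,0,20,27,2,0.6],[0,0,0,20,27,4,0.6],[0,0,0,20,27,6,0.6],[0,0,0,20,27,6,0.6],[0,0,0,20,27,6,0.6],[0,0,0,20,27,6,0.6],[0,0,0,20,27,6,0.6],[0,0,0,20,27,6,0.6],[0,0,0,20,27,6,0.6]]'
python3 -m creep '[[0.01,0.01,0.115,0,0,0,0.6],[0.01,0.01,0.115,0,0,0,0.6],[0.01,0.01,0.115,0,0,0,0.6],[0.01,0.01,0.115,0,0,0,0.6],[0.01,0.01,0.115,0,0,0,0.6],[0.01,0.01,0.115,0,0,0,0.6],[0.01,0.01,0.115,0,0,0,0.6],[0.01,0.01,0.115,0,0,0,0.6],[0.01,0.01,0.115,0,0,0,0.6],[0.01,0.01,0.115,0,0,0,0.6]]'
python3 -m creep '[[0.01,0.01,0.115,0,0,0,0.6],[0.01,0.01,0.115,0,0,0,0.6],[0.01,0.01,0.115,0,0,0,0.6],[0,0,0,0,0,0,0.6]]'
python3 - <<'E'
from h import *
g=tray(-90,21,27); plan(g,Rt(np.pi-.13-1.49))
E
```

```text
clock: 5.77
eef_pos: [425.0, 377.3, 322.7]
tcp_rot: [3.132, 0.188, 3.003]
contact_force: [-0.3, 0.6, -1.0]
opening: 0.571
clock: 6.6
eef_pos: [419.0, 384.0, 313.9]
tcp_rot: [3.108, 0.038, 1.81]
contact_force: [-0.3, -0.7, -1.6]
opening: 0.577
clock: 6.93
eef_pos: [419.0, 383.6, 311.7]
tcp_rot: [3.135, -0.0, 1.442]
contact_force: [1.1, -0.2, -0.7]
opening: 0.574
t 6.93 tcp [419.  383.6 311.7] rpy [ 3.135 -0.     1.442] q [ 0.74  0.37  1.84 -0.01  0.93  0.87] F [ 1.1 -0.2 -0.7] op 0.57
 rot [ 0.006  0.    -0.08 ] rows>= 1 per [ 0.006  0.    -0.08 ]  worlddelta [   5.2  -16.1 -125.7]
 shift in current tool [-15.3   6.4 125.7]  in target tool [-15.8   5.9 125.7] rows>= 4
```

```bash
python3 -m creep '[[0,0,-0.08,-5,2,25,0.6],[0,0,0,-5,2,25,0.6],[0,0,0,-5,2,25,0.6],[0,0,0,0,0,20,0.6],[0,0,0,0,0,0,0.6]]'
python3 - <<'E'
from h import *
g=tray(-90,21,27); plan(g,Rt(np.pi-.13-1.49))
f=grab_frame("wrist"); cv2.imwrite("pics/w4.png",f["color"][:,:,::-1])
E
```

```text
clock: 7.35
eef_pos: [425.9, 368.3, 214.2]
tcp_rot: [3.13, -0.001, 1.546]
contact_force: [-1.2, 0.2, -0.8]
opening: 0.576
t 7.35 tcp [425.9 368.3 214.2] rpy [ 3.130e+00 -1.000e-03  1.546e+00] q [ 0.71  0.51  1.91 -0.01  0.72  0.74] F [-1.2  0.2 -0.8] op 0.58
 rot [ 0.011 -0.002  0.024] rows>= 1 per [ 0.011 -0.002  0.024]  worlddelta [ -1.7  -0.8 -28.2]
 shift in current tool [-0.9 -2.  28.2]  in target tool [-0.9 -1.7 28.2] rows>= 1
```

View pics/w4.png

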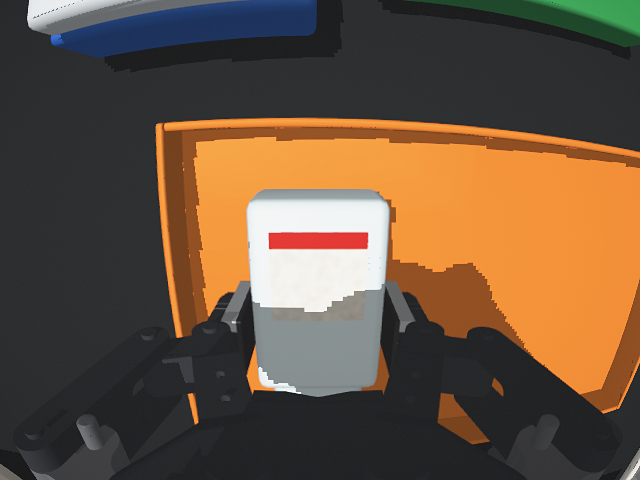

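```bash
python3 -m creep '[[0.005,0,0.012,0,0,12,0.6],[0.005,0,0.012,0,0,10,0.6],[0,0,0,0,0,6,0.6],[0,0,0,0,0,0,0.6]]'
python3 - <<'E'
from h import *
g=tray(-90,21,25); plan(g,Rt(np.pi-.13-1.49))
E
```

```text
clock: 7.73
eef_pos: [427.5, 370.1, 188.3]
tcp_rot: [3.137, -0.005, 1.524]
contact_force: [-1.0, -0.8, -0.5]
opening: 0.576
t 7.73 tcp [427.5 370.1 188.3] rpy [ 3.137 -0.005  1.524] q [0.71 0.55 1.91 0.   0.68 0.76] F [-1.  -0.8 -0.5] op 0.58
 rot [ 0.005 -0.005  0.002] rows>= 1 per [ 0.005 -0.005  0.002]  worlddelta [-3.4 -2.6 -4.3]
 shift in current tool [-2.8 -3.3  4.3]  in target tool [-2.7 -3.2  4.3] rows>= 1
```

```bash
python3 -m creep '[[0,0,0,0,-2,4,0.6],[0,0,0,0,0,2,0.6],[0,0,0,0,0,0,0.25],[0,0,0,0,0,0,0.25],[0,0,0,0,0,0,0.25],[0,0,0,0,0,-15,0.25],[0,0,0,0,0,-25,0.2],[0,0,0,0,0,-35,0],[0,0,0,0,0,-35,0],[0,0,0,0,0,-35,0]]'
python3 - <<'E'
from h import *
plan(mat(-14,8.5,120),Rt(np.pi-.13,True))
f=grab_frame("wrist"); cv2.imwrite("pics/w5.png",f["color"][:,:,::-1])
E
```

```text
clock: 8.57
eef_pos: [422.8, 368.4, 326.7]
tcp_rot: [-3.138, 0.002, 1.526]
contact_force: [0.3, 0.2, -0.9]
opening: 1.002
t 8.57 tcp [422.8 368.4 326.7] rpy [-3.138e+00  2.000e-03  1.526e+00] q [0.71 0.34 1.84 0.   0.96 0.76] F [ 0.3  0.2 -0.9] op 1.0
 rot [-0.134 -0.142 -1.482] rows>= 13 per [-0.01  -0.011 -0.114]  worlddelta [ 149.2 -398.    66.6]
 shift in current tool [-391.   166.8  -66.2]  in target tool [-208.1 -375.3  -30.9] rows>= 11
```

View pics/w5.png

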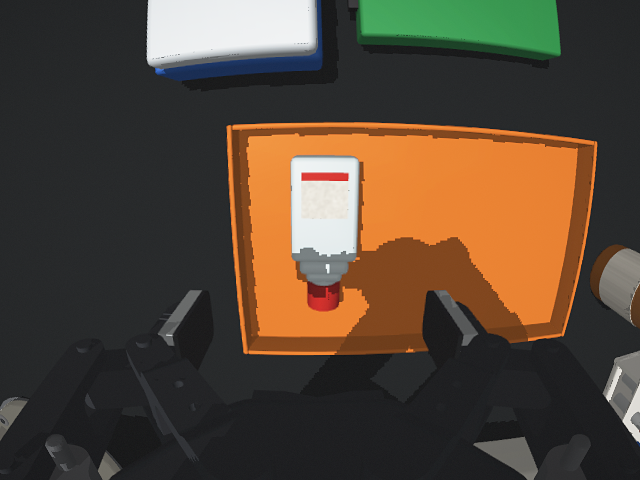

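```bash
python3 -m creep '[[-0.01,-0.011,-0.12,0,0,-15,0],[-0.01,-0.011,-0.12,0,0,-15,0],[-0.01,-0.011,-0.12,0,0,-15,0],[-0.01,-0.011,-0.12,0,0,-15,0],[-0.01,-0.011,-0.12,0,0,-10,0],[-0.01,-0.011,-0.12,0,0,0,0],[-0.01,-0.011,-0.12,0,0,0,0],[-0.01,-0.011,-0.12,0,0,0,0],[-0.01,-0.011,-0.12,0,0,0,0],[-0.01,-0.011,-0.12,0,0,0,0]]'
python3 -m creep '[[-0.01,-0.011,-0.114,0,0,0,0],[-0.01,-0.011,-0.114,0,0,0,0],[0,0,0,0,0,0,0]]'
python3 - <<'E'
from h import *
plan(mat(-14,8.5,100),Rt(np.pi-.13,True))
E
```

```text
clock: 9.45
eef_pos: [423.4, 371.0, 415.7]
tcp_rot: [3.105, 0.153, 2.76]
contact_force: [-0.1, -0.1, -0.4]
opening: 1.0
clock: 9.7
eef_pos: [423.1, 370.9, 416.0]
tcp_rot: [3.124, 0.184, 3.009]
contact_force: [-0.1, -1.1, -1.1]
opening: 0.997
t 9.7 tcp [423.1 370.9 416. ] rpy [3.124 0.184 3.009] q [ 0.76  0.21  1.81 -0.16  1.   -0.61] F [-0.1 -1.1 -1.1] op 1.0
 rot [ 0.017  0.009 -0.002] rows>= 1 per [ 0.017  0.009 -0.002]  worlddelta [ 152.3 -400.9  -42.3]
 shift in current tool [-192.7 -378.5   72.5]  in target tool [-192.5 -377.8   77. ] rows>= 11
```

```bash
python3 -m creep '[[0.017,0.009,0,-17,-34,0,0],[0,0,0,-17,-34,0,0],[0,0,0,-17,-34,0,0],[0,0,0,-17,-34,5,0],[0,0,0,-17,-34,5,0],[0,0,0,-17,-34,8,0],[0,0,0,-17,-34,10,0],[0,0,0,-17,-34,10,0],[0,0,0,-17,-34,10,0],[0,0,0,-17,-34,10,0]]'
python3 -m creep '[[0,0,0,-17,-34,10,0],[0,0,0,-3,-6,3,0],[0,0,0,0,0,0,0]]'
python3 - <<'E'
from h import *
plan(mat(-14,8.5,80),Rt(np.pi-.13,True))
f=grab_frame("wrist"); cv2.imwrite("pics/w6.png",f["color"][:,:,::-1])
E
```

```text
clock: 10.53
eef_pos: [552.1, 0.3, 388.8]
tcp_rot: [3.129, 0.18, 2.978]
contact_force: [1.6, 0.9, 0.6]
opening: 1.0
clock: 10.78
eef_pos: [569.0, -51.6, 377.5]
tcp_rot: [3.127, 0.18, 2.959]
contact_force: [-0.3, 0.1, -0.4]
opening: 1.001
t 10.78 tcp [569.  -51.6 377.5] rpy [3.127 0.18  2.959] q [-0.09  0.26  1.84 -0.    0.86 -1.48] F [-0.3  0.1 -0.4] op 1.0
 rot [ 0.005  0.005 -0.052] rows>= 1 per [ 0.005  0.005 -0.052]  worlddelta [  9.9  21.1 -23.6]
 shift in current tool [-1.6 22.2 24.6]  in target tool [-2.8 22.2 24.4] rows>= 1
```

View pics/w6.png

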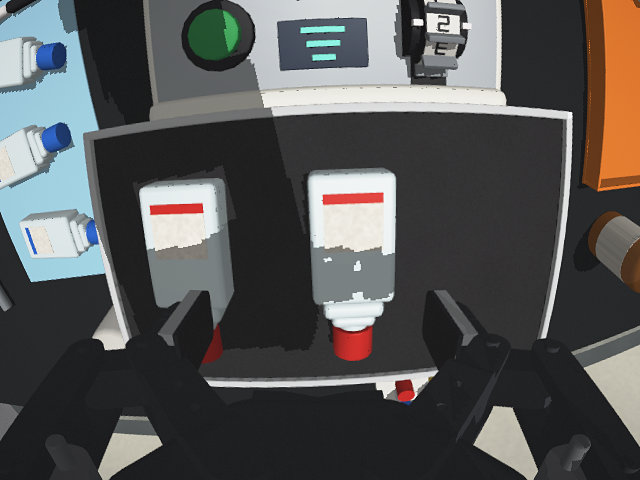

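```bash
python3 -m creep '[[0.005,0.005,-0.052,-1,8,10,0],[0,0,0,-1,8,10,0],[0,0,0,0,8,10,0],[0,0,0,0,0,0,0],[0,0,0,0,0,0,0]]'
python3 - <<'E'
from h import *
plan(mat(-16,8.5,24),Rt(np.pi-.13,True))
f=grab_frame("wrist"); 
H=hsv(f).astype(int); m=((H[...,0]<6)|(H[...,0]>172))&(H[...,1]>110)
print([(c.round(0).tolist(),st.tolist(),fmat(f,c[0],c[1],20).round(1).tolist()) for c,st,l in blobs(m,100)])
E
```

```text
clock: 11.25
eef_pos: [579.0, -21.9, 348.0]
tcp_rot: [3.139, 0.175, 3.008]
contact_force: [0.2, 0.3, 0.6]
opening: 1.002
t 11.25 tcp [579.  -21.9 348. ] rpy [3.139 0.175 3.008] q [-0.04  0.3   1.85 -0.02  0.81 -1.46] F [0.2 0.3 0.6] op 1.0
 rot [ 0.002  0.    -0.004] rows>= 1 per [ 0.002  0.    -0.004]  worlddelta [  7.5  -9.6 -49.6]
 shift in current tool [ 0.  -8.6 50.3]  in target tool [ 0.  -8.5 50.3] rows>= 2
[([299.0, 212.0], [263, 207, 72, 12, 863], [-45.1, 7.7, 20.0]), ([108.0, 215.0], [83, 210, 52, 11, 541], [-45.4, -98.4, 20.0]), ([302.0, 373.0], [280, 353, 45, 39, 1355], [51.5, 7.3, 20.0]), ([503.0, 414.0], [493, 406, 20, 18, 254], [101.1, 149.4, 20.0])]
```

```bash
python3 -m creep '[[0,0,0,0,-4,8,0],[0,0,0,0,-4,8,0],[0,0,0,0,0,8,0],[0,0,0,0,0,8,0],[0,0,0,0,0,8,0],[0,0,0,0,0,0,0],[0,0,0,0,0,0,0]]'
python3 - <<'E'
from h import *
plan(mat(-16,8,24),Rt(np.pi-.13,True))
E
```

```text
clock: 11.88
eef_pos: [585.0, -31.6, 304.8]
tcp_rot: [3.139, 0.176, 3.006]
contact_force: [0.1, -0.1, 1.0]
opening: 1.002
t 11.88 tcp [585.  -31.6 304.8] rpy [3.139 0.176 3.006] q [-0.05  0.37  1.87 -0.02  0.73 -1.48] F [ 0.1 -0.1  1. ] op 1.0
 rot [ 0.002  0.001 -0.005] rows>= 1 per [ 0.002  0.001 -0.005]  worlddelta [ 1.5 -0.3 -6.3]
 shift in current tool [-0.4 -0.2  6.5]  in target tool [-0.4 -0.1  6.5] rows>= 1
```

```bash
python3 -m creep '[[0,0,0,0,0,6,0],[0,0,0,0,0,1,0],[0,0,0,0,0,0,0.6],[0,0,0,0,0,0,0.6],[0,0,0,0,0,0,0.6],[0,0,0,0,0,0,0.6],[0,0,0,0,0,0,0.6],[0,0,0,0,0,0,0.6],[0,0,0,0,0,0,0.6]]'
python3 - <<'E'
from h import *
plan(mat(-16,8,24),Rt(np.pi-.13,True))
E
python3 -m creep '[[0,0,0,0,0,-15,0.6],[0,0,0,0,0,-20,0.6],[0,0,0,0,0,-25,0.6],[0,0,0,0,0,-30,0.6],[0,0,0,0,0,-20,0.6],[0,0,0,0,0,0,0.6]]'
python3 - <<'E'
from h import *
g=tray(0,21,150); plan(g,Rt(np.pi-.13-1.49))
E
```

```text
clock: 12.63
eef_pos: [586.7, -31.9, 298.3]
tcp_rot: [3.139, 0.177, 3.006]
contact_force: [0.6, 0.1, -0.7]
opening: 0.575
t 12.63 tcp [586.7 -31.9 298.3] rpy [3.139 0.177 3.006] q [-0.05  0.38  1.87 -0.02  0.71 -1.48] F [ 0.6  0.1 -0.7] op 0.58
 rot [ 0.002  0.002 -0.006] rows>= 1 per [ 0.002  0.002 -0.006]  worlddelta [-0.2 -0.1  0.2]
 shift in current tool [ 0.1 -0.1 -0.2]  in target tool [ 0.1 -0.1 -0.2] rows>= 1
clock: 13.13
eef_pos: [565.9, -29.4, 408.6]
tcp_rot: [3.139, 0.171, 3.006]
contact_force: [0.8, -0.4, -0.5]
opening: 0.573
t 13.13 tcp [565.9 -29.4 408.6] rpy [3.139 0.171 3.006] q [-0.05  0.22  1.82 -0.01  0.94 -1.48] F [ 0.8 -0.4 -0.5] op 0.57
 rot [0.129 0.137 1.481] rows>= 13 per [0.01  0.011 0.114]  worlddelta [-51.8 392.3 -99.6]
 shift in current tool [119.8 381.6  81.3]  in target tool [389.3 -71.1  99.6] rows>= 11
```

```bash
python3 -m creep '[[0,0,0,10,34,1,0.6],[0,0,0,10,34,1,0.6],[0,0,0,10,34,1,0.6],[0,0,0,10,34,2,0.6],[0,0,0,10,34,6,0.6],[0,0,0,10,34,9,0.6],[0,0,0,10,34,9,0.6],[0,0,0,10,34,9,0.6],[0,0,0,10,34,9,0.6],[0,0,0,10,34,9,0.6]]'
python3 -m creep '[[0.01,0.011,0.114,5,17,5,0.6],[0.01,0.011,0.114,0,0,0,0.6],[0.01,0.011,0.114,0,0,0,0.6],[0.01,0.011,0.114,0,0,0,0.6],[0.01,0.011,0.114,0,0,0,0.6],[0.01,0.011,0.114,0,0,0,0.6],[0.01,0.011,0.114,0,0,0,0.6],[0.01,0.011,0.114,0,0,0,0.6],[0.01,0.011,0.114,0,0,0,0.6],[0.01,0.011,0.114,0,0,0,0.6]]'
python3 -m creep '[[0.01,0.011,0.114,0,0,0,0.6],[0.01,0.011,0.114,0,0,0,0.6],[0,0,0,0,0,0,0.6],[0,0,0,0,0,0,0.6]]'
python3 - <<'E'
from h import *
g=tray(0,21,55); plan(g,Rt(np.pi-.13-1.49))
E
```

```text
clock: 13.97
eef_pos: [523.7, 327.9, 332.5]
tcp_rot: [3.139, 0.179, 2.996]
contact_force: [0.5, -0.6, -0.6]
opening: 0.579
clock: 14.8
eef_pos: [516.5, 354.9, 310.8]
tcp_rot: [3.13, 0.034, 1.814]
contact_force: [0.0, -0.5, -0.7]
opening: 0.577
clock: 15.13
eef_pos: [516.0, 354.4, 306.4]
tcp_rot: [-3.133, 0.012, 1.571]
contact_force: [-0.3, -0.4, -0.2]
opening: 0.576
t 15.13 tcp [516.  354.4 306.4] rpy [-3.133  0.012  1.571] q [ 0.6   0.46  1.71 -0.01  0.99  0.6 ] F [-0.3 -0.4 -0.2] op 0.58
 rot [-0.008  0.012  0.05 ] rows>= 1 per [-0.008  0.012  0.05 ]  worlddelta [ -2.    8.5 -92.4]
 shift in current tool [ 9.6 -1.2 92.3]  in target tool [ 8.4 -2.4 92.4] rows>= 3
```

```bash
python3 -m creep '[[-0.008,0.012,0.05,4,0,20,0.6],[0,0,0,4,0,20,0.6],[0,0,0,0,0,20,0.6],[0,0,0,0,0,20,0.6],[0,0,0,0,0,10,0.6],[0,0,0,0,0,0,0.6],[0,0,0,0,0,0,0.6]]'
python3 - <<'E'
from h import *
g=tray(0,21,26); plan(g,Rt(np.pi-.13-1.49))
f=grab_frame("wrist"); cv2.imwrite("pics/w7.png",f["color"][:,:,::-1])
E
```

```text
clock: 15.72
eef_pos: [516.3, 362.7, 211.9]
tcp_rot: [3.138, 0.001, 1.544]
contact_force: [-1.1, 0.3, -0.5]
opening: 0.575
t 15.72 tcp [516.3 362.7 211.9] rpy [3.138e+00 1.000e-03 1.544e+00] q [ 0.61  0.59  1.75 -0.    0.8   0.64] F [-1.1  0.3 -0.5] op 0.57
 rot [0.004 0.001 0.023] rows>= 1 per [0.004 0.001 0.023]  worlddelta [ -2.3   0.3 -26.9]
 shift in current tool [ 0.2 -2.4 26.9]  in target tool [ 0.1 -2.3 26.9] rows>= 1
```

View pics/w7.png

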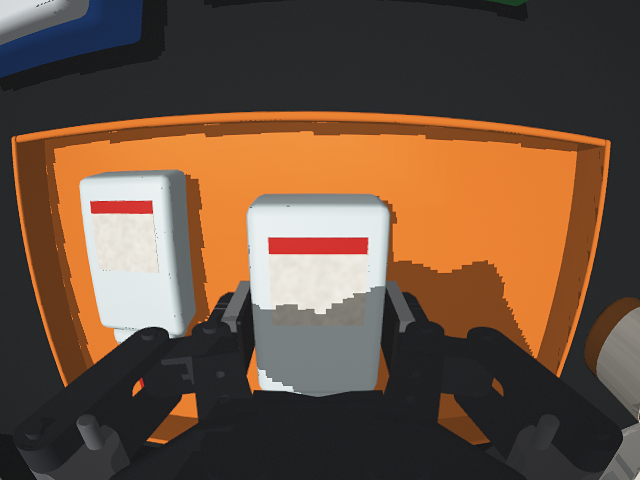

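Flask centred in tray, clear of the first one (which lies at px ~135,255).

```bash
python3 -m creep '[[0,0,0.02,0,-2,12,0.6],[0,0,0,0,0,10,0.6],[0,0,0,0,0,5,0.6],[0,0,0,0,0,2,0.6],[0,0,0,0,0,0,0.6],[0,0,0,0,0,0,0.25],[0,0,0,0,0,0,0.25],[0,0,0,0,0,0,0.25],[0,0,0,0,0,-15,0.25],[0,0,0,0,0,-25,0.2]]'
python3 -m creep '[[0,0,-0.12,0,0,-35,0],[0,0,-0.12,0,0,-35,0],[-0.01,-0.011,-0.12,0,0,-35,0],[-0.01,-0.011,-0.12,0,0,-35,0],[-0.01,-0.011,-0.12,0,0,-30,0],[-0.01,-0.011,-0.12,0,0,0,0],[-0.01,-0.011,-0.12,0,0,0,0],[-0.01,-0.011,-0.12,0,0,0,0],[-0.01,-0.011,-0.12,0,0,0,0],[-0.01,-0.011,-0.12,0,0,0,0]]'
python3 -m creep '[[-0.02,-0.02,-0.11,0,0,0,0],[-0.02,-0.02,-0.11,0,0,0,0],[0,0,0,0,0,0,0]]'
python3 - <<'E'
from h import *
plan(mat(-14,-96,90),Rt(np.pi-.13,True))
f=grab_frame("wrist"); cv2.imwrite("pics/w8.png",f["color"][:,:,::-1])
E
```

```text
clock: 16.6
eef_pos: [514.0, 362.5, 221.0]
tcp_rot: [3.138, 0.001, 1.524]
contact_force: [0.7, -0.8, -0.3]
opening: 0.8
clock: 17.43
eef_pos: [512.8, 363.6, 411.4]
tcp_rot: [3.101, 0.126, 2.758]
contact_force: [-0.7, 0.2, -0.3]
opening: 0.999
clock: 17.68
eef_pos: [512.5, 363.5, 413.3]
tcp_rot: [3.093, 0.181, 2.995]
contact_force: [-0.6, 0.2, -0.5]
opening: 1.0
t 17.68 tcp [512.5 363.5 413.3] rpy [3.093 0.181 2.995] q [ 0.64  0.31  1.68 -0.11  0.99 -0.74] F [-0.6  0.2 -0.5] op 1.0
 rot [ 0.046  0.006 -0.016] rows>= 1 per [ 0.046  0.006 -0.016]  worlddelta [  51.1 -497.3  -49.4]
 shift in current tool [-112.1 -487.4   47.2]  in target tool [-104.7 -486.5   68.7] rows>= 13
```

View pics/w8.png

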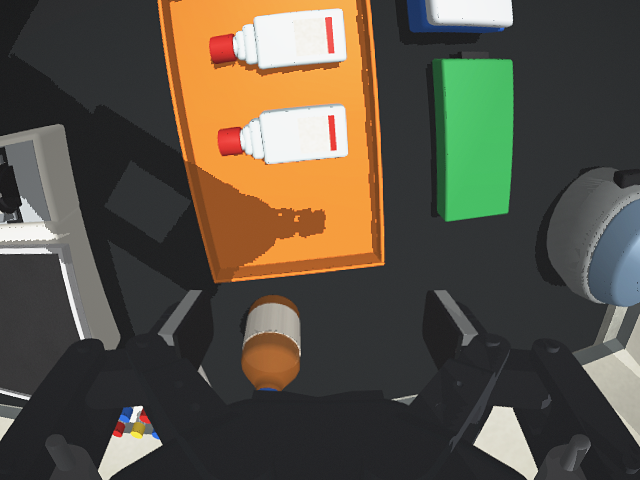

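```bash
python3 -m creep '[[0.046,0.006,-0.016,-8,-37,0,0],[0,0,0,-8,-37,0,0],[0,0,0,-8,-37,0,0],[0,0,0,-8,-37,2,0],[0,0,0,-8,-37,4,0],[0,0,0,-8,-37,6,0],[0,0,0,-8,-37,6,0],[0,0,0,-8,-37,8,0],[0,0,0,-8,-37,8,0],[0,0,0,-8,-37,8,0]]'
python3 -m creep '[[0,0,0,-8,-37,8,0],[0,0,0,-8,-37,8,0],[0,0,0,-4,-20,4,0],[0,0,0,0,0,0,0],[0,0,0,0,0,0,0]]'
python3 - <<'E'
from h import *
plan(mat(-16,-96,60),Rt(np.pi-.13,True))
f=grab_frame("wrist"); cv2.imwrite("pics/w9.png",f["color"][:,:,::-1])
H=hsv(f).astype(int); m=((H[...,0]<6)|(H[...,0]>172))&(H[...,1]>110)
print([(c.round(0).tolist(),st.tolist(),fmat(f,c[0],c[1],20).round(1).tolist()) for c,st,l in blobs(m,100)])
E
```

```text
clock: 18.57
eef_pos: [540.8, -23.5, 386.4]
tcp_rot: [3.133, 0.173, 2.968]
contact_force: [1.2, -0.1, 0.7]
opening: 1.001
clock: 18.98
eef_pos: [546.3, -132.2, 368.5]
tcp_rot: [3.13, 0.169, 2.938]
contact_force: [-0.6, 0.6, 0.9]
opening: 0.999
t 18.98 tcp [ 546.3 -132.2  368.5] rpy [3.13  0.169 2.938] q [-0.25  0.25  1.87  0.02  0.85 -1.63] F [-0.6  0.6  0.9] op 1.0
 rot [-0.001 -0.005 -0.073] rows>= 1 per [-0.001 -0.005 -0.073]  worlddelta [ 20.6  -2.1 -34.6]
 shift in current tool [-14.4   1.6  37.6]  in target tool [-14.3   0.5  37.6] rows>= 2
[([419.0, 10.0], [413, 5, 12, 11, 101], [-167.8, -30.7, 20.0]), ([322.0, 230.0], [291, 225, 62, 12, 637], [-44.9, -93.9, 20.0]), ([326.0, 371.0], [306, 354, 41, 34, 1103], [51.4, -97.4, 20.0])]
```

View pics/w9.png

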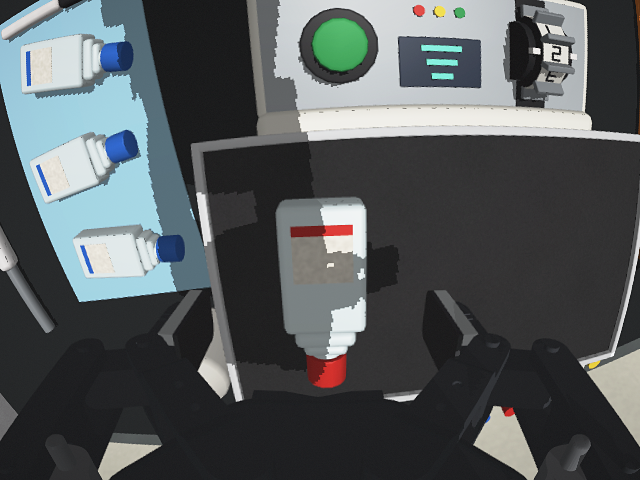

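```bash
python3 -m creep '[[0,-0.005,-0.038,-6,0,15,0],[0,0,0,-6,0,15,0],[0,0,0,0,0,15,0],[0,0,0,0,0,12,0],[0,0,0,0,0,8,0],[0,0,0,0,0,0,0],[0,0,0,0,0,0,0]]'
python3 - <<'E'
from h import *
plan(mat(-16,-95,24),Rt(np.pi-.165,True))
E
```

```text
clock: 19.62
eef_pos: [571.2, -127.9, 307.0]
tcp_rot: [3.134, 0.177, 2.976]
contact_force: [0.3, -0.3, -0.6]
opening: 1.0
t 19.62 tcp [ 571.2 -127.9  307. ] rpy [3.134 0.177 2.976] q [-0.23  0.37  1.87  0.03  0.73 -1.65] F [ 0.3 -0.3 -0.6] op 1.0
 rot [0.002 0.002 0.   ] rows>= 1 per [0.002 0.002 0.   ]  worlddelta [ 1.9 -6.2 -8.5]
 shift in current tool [-1.4 -5.8  8.8]  in target tool [-1.4 -5.8  8.8] rows>= 1
```

```bash
python3 -m creep '[[0,0,0,-1,-5,4,0],[0,0,0,0,0,5,0],[0,0,0,0,0,0,0],[0,0,0,0,0,0,0.6],[0,0,0,0,0,0,0.6],[0,0,0,0,0,0,0.6],[0,0,0,0,0,0,0.6],[0,0,0,0,0,0,0.6],[0,0,0,0,0,0,0.6],[0,0,0,0,0,0,0.6]]'
python3 - <<'E'
from h import *
plan(mat(-16,-95,24),Rt(np.pi-.165,True))
E
python3 -m creep '[[0,0,0,0,0,-15,0.6],[0,0,0,0,0,-20,0.6],[0,0,0,0,0,-25,0.6],[0,0,0,0,0,-30,0.6],[0,0,0,0,0,-20,0.6],[0,0,0,0,0,0,0.6]]'
python3 - <<'E'
from h import *
g=tray(90,21,150); plan(g,Rt(np.pi-.13-1.49))
E
```

```text
clock: 20.45
eef_pos: [573.4, -133.6, 300.6]
tcp_rot: [3.134, 0.18, 2.975]
contact_force: [0.3, -0.3, -1.1]
opening: 0.575
t 20.45 tcp [ 573.4 -133.6  300.6] rpy [3.134 0.18  2.975] q [-0.24  0.38  1.87  0.03  0.72 -1.66] F [ 0.3 -0.3 -1.1] op 0.58
 rot [ 0.002  0.005 -0.001] rows>= 1 per [ 0.002  0.005 -0.001]  worlddelta [-0.2 -0.5 -2.1]
 shift in current tool [ 0.5 -0.5  2. ]  in target tool [ 0.5 -0.5  2. ] rows>= 1
clock: 20.95
eef_pos: [552.2, -130.9, 410.4]
tcp_rot: [3.133, 0.173, 2.975]
contact_force: [0.8, -0.7, -0.4]
opening: 0.575
t 20.95 tcp [ 552.2 -130.9  410.4] rpy [3.133 0.173 2.975] q [-0.24  0.22  1.82  0.03  0.94 -1.66] F [ 0.8 -0.7 -0.4] op 0.57
 rot [0.133 0.136 1.451] rows>= 13 per [0.01  0.01  0.112]  worlddelta [  51.7  489.4 -101.4]
 shift in current tool [ 47.  490.4  98.7]  in target tool [491.3  27.6 101.4] rows>= 13
```

```bash
python3 -m creep '[[0,0,0,4,37,0,0.6],[0,0,0,4,37,0,0.6],[0,0,0,4,37,0,0.6],[0,0,0,4,37,0,0.6],[0,0,0,4,37,0,0.6],[0,0,0,4,37,0,0.6],[0,0,0,4,37,0,0.6],[0,0,0,4,37,0,0.6],[0,0,0,4,37,0,0.6],[0,0,0,4,37,0,0.6]]'
python3 -m creep '[[0,0,0,4,37,0,0.6],[0,0,0,4,37,0,0.6],[0,0,0,2,20,0,0.6],[0.01,0.01,0.115,0,0,0,0.6],[0.01,0.01,0.115,0,0,0,0.6],[0.01,0.01,0.115,0,0,0,0.6],[0.01,0.01,0.115,0,0,0,0.6],[0.01,0.01,0.115,0,0,0,0.6],[0.01,0.01,0.115,0,0,0,0.6],[0.01,0.01,0.115,0,0,0,0.6]]'
python3 -m creep '[[0.01,0.01,0.115,0,0,0,0.6],[0.01,0.01,0.115,0,0,0,0.6],[0.01,0.01,0.115,0,0,0,0.6],[0.01,0.01,0.115,0,0,0,0.6],[0.01,0.01,0.08,0,0,0,0.6],[0,0,0,0,0,0,0.6],[0,0,0,0,0,0,0.6]]'
python3 - <<'E'
from h import *
g=tray(88,21,55); plan(g,Rt(np.pi-.13-1.49))
E
```

```text
clock: 21.78
eef_pos: [574.9, 249.2, 400.5]
tcp_rot: [3.137, 0.175, 2.965]
contact_force: [0.3, 0.1, -0.2]
opening: 0.578
clock: 22.62
eef_pos: [578.1, 359.9, 384.4]
tcp_rot: [3.112, 0.076, 2.135]
contact_force: [0.3, -0.3, -0.2]
opening: 0.58
clock: 23.2
eef_pos: [577.4, 359.8, 374.7]
tcp_rot: [-3.134, 0.017, 1.564]
contact_force: [0.2, -1.2, -0.5]
opening: 0.577
t 23.2 tcp [577.4 359.8 374.7] rpy [-3.134  0.017  1.564] q [ 0.56  0.47  1.53 -0.01  1.16  0.57] F [ 0.2 -1.2 -0.5] op 0.58
 rot [-0.007  0.017  0.043] rows>= 1 per [-0.007  0.017  0.043]  worlddelta [  24.5   -1.3 -160.7]
 shift in current tool [  1.6  25.7 160.6]  in target tool [-1.000e-01  2.460e+01  1.607e+02] rows>= 5
```

```bash
python3 -m creep '[[-0.007,0.017,0.043,0,8,20,0.6],[0,0,0,0,8,25,0.6],[0,0,0,0,6,25,0.6],[0,0,0,0,0,25,0.6],[0,0,0,0,0,25,0.6],[0,0,0,0,0,20,0.6],[0,0,0,0,0,0,0.6],[0,0,0,0,0,0,0.6]]'
python3 - <<'E'
from h import *
g=tray(88,21,26); plan(g,Rt(np.pi-.13-1.49))
f=grab_frame("wrist"); cv2.imwrite("pics/w10.png",f["color"][:,:,::-1])
E
```

```text
clock: 23.87
eef_pos: [600.7, 359.3, 227.4]
tcp_rot: [3.137, 0.0, 1.545]
contact_force: [-0.3, -0.3, -0.3]
opening: 0.576
t 23.87 tcp [600.7 359.3 227.4] rpy [3.137 0.    1.545] q [ 0.54  0.65  1.58 -0.    0.91  0.57] F [-0.3 -0.3 -0.3] op 0.58
 rot [0.005 0.    0.023] rows>= 1 per [0.005 0.    0.023]  worlddelta [  1.3  -0.7 -42.4]
 shift in current tool [-0.7  1.1 42.4]  in target tool [-0.7  1.3 42.4] rows>= 2
```

View pics/w10.png

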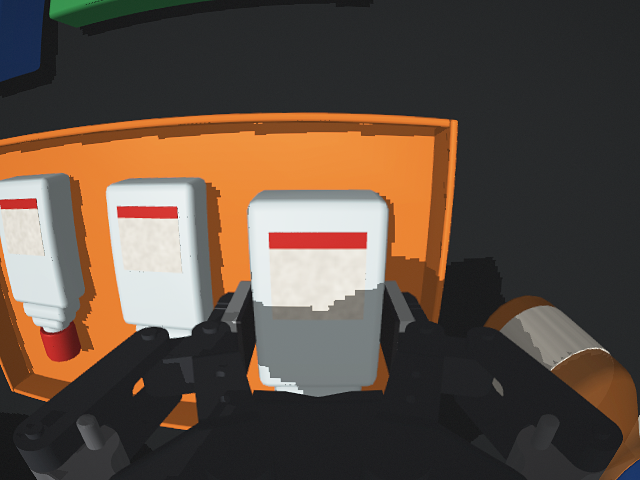

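```bash
python3 -m creep '[[0,0,0.02,0,-2,14,0.6],[0,0,0,0,0,14,0.6],[0,0,0,0,0,10,0.6],[0,0,0,0,0,5,0.6],[0,0,0,0,0,0,0.6],[0,0,0,0,0,0,0.6]]'
python3 - <<'E'
from h import *
g=tray(88,21,25); plan(g,Rt(np.pi-.13-1.49))
E
python3 -m creep '[[0,0,0,0,0,0,0.25],[0,0,0,0,0,0,0.25],[0,0,0,0,0,0,0.25],[0,0,0,0,0,-15,0.25],[0,0,0,0,0,-25,0.2],[0,0,0,0,0,-35,0],[0,0,0,0,0,-35,0],[0,0,0,0,0,-35,0],[0,0,0,0,0,-35,0],[0,0,0,0,0,-35,0]]'
python3 - <<'E'
from h import *
f=grab_frame("wrist"); cv2.imwrite("pics/w11.png",f["color"][:,:,::-1])
t=grab_frame("top"); cv2.imwrite("pics/t11.png",t["color"][:,:,::-1])
for o,a,L,b,px in flasks(t,"pad","blue"): print(px.round(0),"o",o.round(1),"yaw",round(a,3),"L",round(L,1),"back",round(b,1))
plan([406,-350,150],Rt(1.265))
E
```

```text
clock: 24.42
eef_pos: [599.9, 360.4, 184.7]
tcp_rot: [3.131, -0.003, 1.525]
contact_force: [-0.2, 1.5, 0.9]
opening: 0.576
t 24.42 tcp [599.9 360.4 184.7] rpy [ 3.131e+00 -3.000e-03  1.525e+00] q [ 0.54  0.7   1.59 -0.    0.83  0.59] F [-0.2  1.5  0.9] op 0.58
 rot [ 0.01  -0.003  0.004] rows>= 1 per [ 0.01  -0.003  0.004]  worlddelta [ 2.  -1.9 -0.7]
 shift in current tool [-1.8  2.1  0.7]  in target tool [-1.8  2.1  0.7] rows>= 1
clock: 25.25
eef_pos: [595.6, 358.5, 408.9]
tcp_rot: [3.139, 0.002, 1.526]
contact_force: [1.4, 0.2, 0.3]
opening: 0.995
[416. 226.] o [ 607.1 -359.4   14.8] yaw 1.424 L 65.5 back -115.6
[422. 258.] o [ 508.7 -373.5   14.9] yaw 1.582 L 64.6 back -115.0
[498. 271.] o [ 531.7 -545.5   11.5] yaw -2.993 L 90.7 back -230.2
[416. 283.] o [ 407.  -349.2   14.8] yaw 1.269 L 65.3 back -115.2
t 25.35 tcp [597.3 359.6 415.1] rpy [ 3.129 -0.005  1.526] q [ 0.54  0.45  1.46 -0.    1.22  0.59] F [0.3 0.1 0.4] op 1.0
 rot [ 0.012 -0.006  0.26 ] rows>= 3 per [ 0.004 -0.002  0.087]  worlddelta [-191.3 -709.6 -110.1]
 shift in current tool [-718.  -160.3  104.8]  in target tool [-734.2   31.2  110.1] rows>= 19
```

View pics/w11.png

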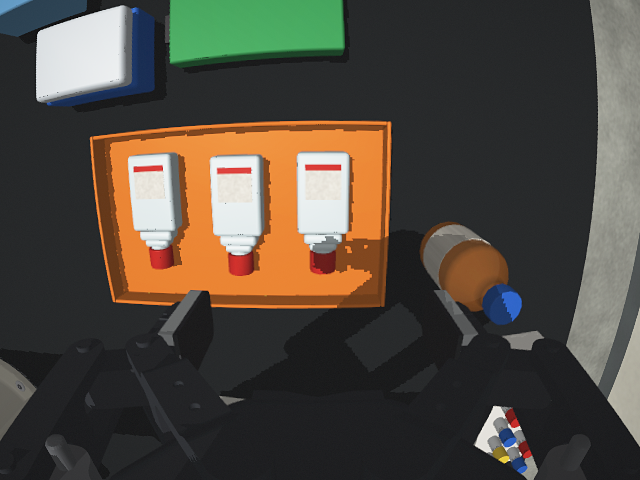

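View pics/t11.png

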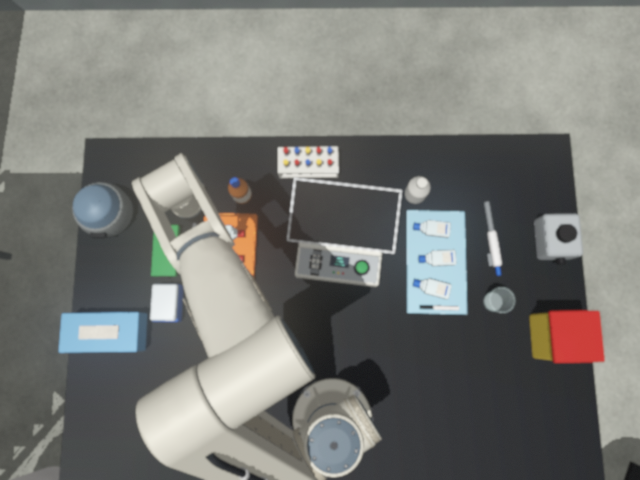

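```bash
python3 -m creep '[[0,0,0,-38,-8,0,0],[0,0,0,-38,-8,0,0],[0,0,0,-38,-8,0,0],[0,0,0,-38,-8,0,0],[0,0,0,-38,-8,0,0],[0,0,0,-38,-8,0,0],[0,0,0,-38,-8,0,0],[0,0,0,-38,-8,0,0],[0,0,0,-38,-8,0,0],[0,0,0,-38,-8,0,0]]'
python3 -m creep '[[0,0,0,-38,-8,0,0],[0,0,0,-38,-8,0,0],[0,0,0,-38,-8,0,0],[0,0,0,-38,-8,0,0],[0,0,0,-38,-8,0,0],[0,0,0,-38,-8,0,0],[0,0,0,-20,-4,0,0],[0,0,0,0,0,0,0.2],[0,0,0,0,0,0,0.2]]'
python3 - <<'E'
from h import *
plan([407,-351,100],Rt(1.265))
f=grab_frame("wrist"); cv2.imwrite("pics/w12.png",f["color"][:,:,::-1])
E
```

```text
clock: 26.18
eef_pos: [494.8, -24.5, 422.7]
tcp_rot: [3.108, -0.014, 1.536]
contact_force: [0.4, -0.3, -0.3]
opening: 1.0
clock: 26.93
eef_pos: [423.8, -287.4, 427.4]
tcp_rot: [3.094, -0.006, 1.53]
contact_force: [-0.2, -0.4, 0.4]
opening: 0.798
t 26.93 tcp [ 423.8 -287.4  427.4] rpy [ 3.094 -0.006  1.53 ] q [-0.61  0.14  1.86  0.03  1.1  -0.58] F [-0.2 -0.4  0.4] op 0.8
 rot [ 0.047 -0.013  0.265] rows>= 3 per [ 0.016 -0.004  0.088]  worlddelta [ -16.8  -63.6 -172.4]
 shift in current tool [-65.3 -22.4 171.1]  in target tool [-65.7   3.1 172.4] rows>= 5
```

View pics/w12.png

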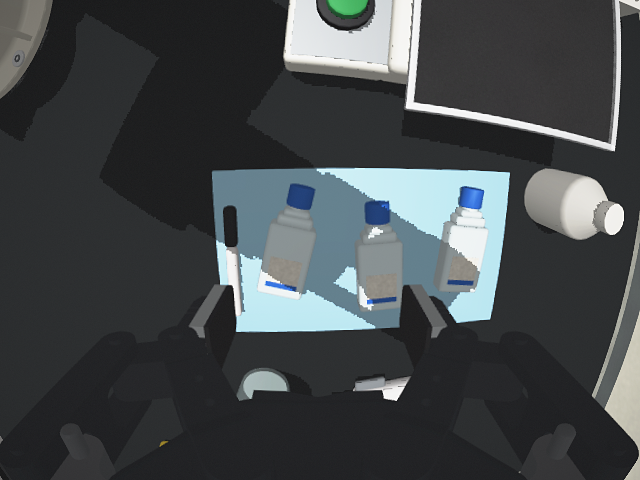

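```bash
python3 - <<'E'
from h import *
f=grab_frame("wrist")
for nm,pts,cap in (("L",[(260,290),(298,298),(269,225),(316,235)],(300,196)),("M",[(362,308),(400,307),(356,240),(402,240)],(377,212)),("R",[(438,289),(479,291),(447,230),(486,232)],(471,198))):
    P=np.array([fz(f,*p,29) for p in pts]); c=fz(f,*cap,17); m=P.mean(0); u=(c-m)[:2]
    print(nm,"bodyc",m.round(1),"cap",c.round(1),"yaw",round(np.arctan2(u[1],u[0]),3),"dist",np.linalg.norm(u).round(1))
for p in ((231,208),(236,312)): print("marker",fz(f,*p,8).round(1))
E
python3 -m creep '[[0.016,-0.004,0.088,-22,0,20,0.2],[0.016,-0.004,0.088,-22,0,30,0.2],[0.015,-0.004,0.088,-18,0,35,0.2],[0,0,0,0,0,35,0.2],[0,0,0,0,0,30,0.2],[0,0,0,0,0,15,0.2],[0,0,0,0,0,0,0.2],[0,0,0,0,0,0,0.2]]'
python3 - <<'E'
from h import *
plan([407,-351,27],Rt(1.265))
f=grab_frame("wrist"); cv2.imwrite("pics/w13.png",f["color"][:,:,::-1])
E
```

```text
L bodyc [ 406.3 -351.2   29. ] cap [ 425.3 -282.8   17. ] yaw 1.3 dist 70.9
M bodyc [ 507.8 -371.3   29. ] cap [ 506.1 -303.8   17. ] yaw 1.597 dist 67.5
R bodyc [ 605.4 -362.5   29. ] cap [ 616.  -292.1   17. ] yaw 1.422 dist 71.2
marker [ 350.2 -293.1    8. ]
marker [ 341.9 -417.4    8. ]
clock: 27.7
eef_pos: [426.0, -340.3, 260.8]
tcp_rot: [3.135, 0.001, 1.268]
contact_force: [-0.8, -1.1, -0.2]
opening: 0.8
t 27.7 tcp [ 426.  -340.3  260.8] rpy [3.135e+00 1.000e-03 1.268e+00] q [-0.68  0.41  1.92  0.    0.8  -0.38] F [-0.8 -1.1 -0.2] op 0.8
 rot [0.007 0.001 0.003] rows>= 1 per [0.007 0.001 0.003]  worlddelta [-19.  -10.7 -78.8]
 shift in current tool [-15.8 -15.5  78.7]  in target tool [-15.9 -14.9  78.8] rows>= 3
```

View pics/w13.png

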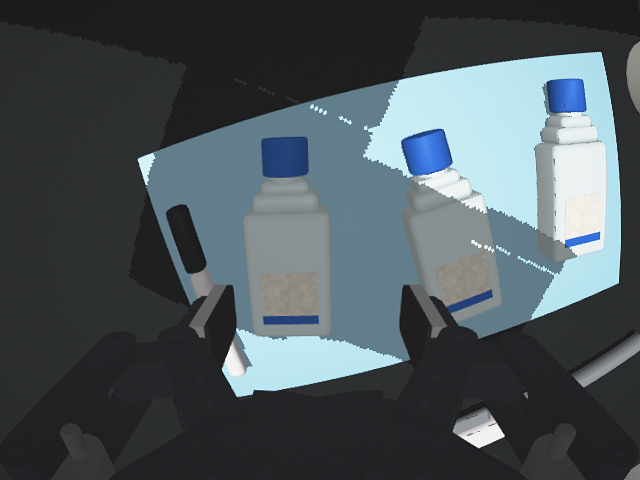

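```bash
python3 -m creep '[[0.007,0,0,-6,-5,10,0.2],[0,0,0,-5,-5,10,0.2],[0,0,0,-3,-3,10,0.2],[0,0,0,0,0,10,0.2],[0,0,0,0,0,5,0.2],[0,0,0,0,0,0,0.2],[0,0,0,0,0,0,0.2]]'
python3 - <<'E'
from h import *
plan([407,-351,27],Rt(1.28))
E
```

```text
clock: 28.33
eef_pos: [409.7, -351.1, 216.7]
tcp_rot: [3.135, 0.004, 1.27]
contact_force: [0.5, 1.0, 0.7]
opening: 0.801
t 28.33 tcp [ 409.7 -351.1  216.7] rpy [3.135 0.004 1.27 ] q [-0.71  0.48  1.96 -0.    0.7  -0.41] F [0.5 1.  0.7] op 0.8
 rot [ 0.007  0.004 -0.01 ] rows>= 1 per [ 0.007  0.004 -0.01 ]  worlddelta [ -2.7   0.1 -34.7]
 shift in current tool [-0.5 -2.8 34.7]  in target tool [-0.7 -2.6 34.7] rows>= 1
```

```bash
python3 -m creep '[[0.007,0.004,-0.01,0,-2,10,0.2],[0,0,0,0,0,10,0.2],[0,0,0,0,0,8,0.2],[0,0,0,0,0,5,0.2],[0,0,0,0,0,1,0.2],[0,0,0,0,0,0,0.6],[0,0,0,0,0,0,0.6],[0,0,0,0,0,0,0.6],[0,0,0,0,0,0,0.6],[0,0,0,0,0,0,0.6]]'
python3 - <<'E'
from h import *
plan([407,-351,27],Rt(1.28))
E
python3 -m creep '[[0,0,0,0,0,-15,0.6],[0,0,0,0,0,-25,0.6],[0,0,0,0,0,-35,0.6],[0,0,0,0,0,-35,0.6],[0,0,0,0,0,-35,0.6],[0,0,0,0,0,-35,0.6],[0,0,0,0,0,-30,0.6],[0,0,0,0,0,0,0.6]]'
python3 - <<'E'
from h import *
plan(mat(-20,105,100),Rt(-.13,True))
E
```

```text
clock: 29.17
eef_pos: [408.2, -350.6, 179.4]
tcp_rot: [-3.141, -0.0, 1.281]
contact_force: [0.4, -0.4, -1.4]
opening: 0.576
t 29.17 tcp [ 408.2 -350.6  179.4] rpy [-3.141 -0.     1.281] q [-0.71  0.54  1.97  0.    0.64 -0.42] F [ 0.4 -0.4 -1.4] op 0.58
 rot [-0.    -0.     0.001] rows>= 1 per [-0.    -0.     0.001]  worlddelta [-1.2 -0.4  2.6]
 shift in current tool [-0.7 -1.1 -2.6]  in target tool [-0.7 -1.1 -2.6] rows>= 1
clock: 29.83
eef_pos: [407.4, -349.8, 398.0]
tcp_rot: [-3.137, -0.002, 1.281]
contact_force: [1.4, -0.1, -0.0]
opening: 0.582
t 29.83 tcp [ 407.4 -349.8  398. ] rpy [-3.137e+00 -2.000e-03  1.281e+00] q [-0.71  0.22  1.83  0.    1.09 -0.42] F [ 1.4 -0.1 -0. ] op 0.58
 rot [-0.129  0.146  1.407] rows>= 12 per [-0.011  0.012  0.117]  worlddelta [174.6 416.2 -25.3]
 shift in current tool [448.7  48.7  26.1]  in target tool [ 113.  -435.4   45.7] rows>= 12
```

```bash
python3 -m creep '[[-0.011,0.012,0.117,0,0,-10,0.6],[-0.011,0.012,0.117,0,0,-10,0.6],[-0.011,0.012,0.117,0,0,-5,0.6],[-0.011,0.012,0.117,0,0,0,0.6],[-0.011,0.012,0.117,0,0,0,0.6],[-0.011,0.012,0.117,0,0,0,0.6],[-0.011,0.012,0.117,0,0,0,0.6],[-0.011,0.012,0.117,0,0,0,0.6],[-0.011,0.012,0.117,0,0,0,0.6],[-0.011,0.012,0.117,0,0,0,0.6]]'
python3 -m creep '[[-0.011,0.012,0.117,0,0,0,0.6],[-0.011,0.012,0.117,0,0,0,0.6],[0,0,0,0,0,0,0.6],[0,0,0,0,0,0,0.6]]'
python3 - <<'E'
from h import *
plan(mat(-20,105,90),Rt(-.13,True))
E
```

```text
clock: 30.67
eef_pos: [405.9, -348.7, 423.7]
tcp_rot: [3.123, -0.157, 0.059]
contact_force: [-0.4, -0.4, -1.8]
opening: 0.577
clock: 31.0
eef_pos: [404.8, -347.9, 421.4]
tcp_rot: [-3.139, -0.182, -0.194]
contact_force: [-0.4, -1.4, -1.4]
opening: 0.579
t 31.0 tcp [ 404.8 -347.9  421.4] rpy [-3.139 -0.182 -0.194] q [-0.74  0.15  1.87  0.12  0.97  0.96] F [-0.4 -1.4 -1.4] op 0.58
 rot [ 0.009 -0.008 -0.063] rows>= 1 per [ 0.009 -0.008 -0.063]  worlddelta [179.  414.1 -58.6]
 shift in current tool [  83.6 -440.6   76.3]  in target tool [ 111.7 -433.8   79.3] rows>= 12
```

```bash
python3 -m creep '[[0.009,-0.008,-0.063,8,-36,0,0.6],[0,0,0,9,-36,0,0.6],[0,0,0,9,-36,0,0.6],[0,0,0,9,-36,0,0.6],[0,0,0,9,-36,2,0.6],[0,0,0,9,-36,4,0.6],[0,0,0,9,-36,6,0.6],[0,0,0,9,-36,6,0.6],[0,0,0,9,-36,6,0.6],[0,0,0,9,-36,6,0.6]]'
python3 -m creep '[[0,0,0,9,-36,6,0.6],[0,0,0,4,-15,4,0.6],[0,0,0,0,0,0,0.6],[0,0,0,0,0,0,0.6]]'
python3 - <<'E'
from h import *
plan(mat(-20,105,50),Rt(-.13,True))
E
```

```text
clock: 31.83
eef_pos: [541.7, 7.2, 404.9]
tcp_rot: [3.133, -0.172, -0.093]
contact_force: [0.5, -0.7, -1.2]
opening: 0.577
clock: 32.17
eef_pos: [562.7, 66.4, 394.5]
tcp_rot: [3.131, -0.169, -0.069]
contact_force: [-0.4, 0.3, -2.0]
opening: 0.575
t 32.17 tcp [562.7  66.4 394.5] rpy [ 3.131 -0.169 -0.069] q [ 0.13  0.23  1.83 -0.05  0.91  1.8 ] F [-0.4  0.3 -2. ] op 0.57
 rot [-0.     0.006  0.06 ] rows>= 1 per [-0.     0.006  0.06 ]  worlddelta [ 28.   -1.1 -71.1]
 shift in current tool [15.6 -1.6 74.8]  in target tool [15.1 -2.6 74.9] rows>= 2
```

```bash
python3 -m creep '[[0,0.006,0.06,7,0,20,0.6],[0,0,0,7,0,20,0.6],[0,0,0,0,0,15,0.6],[0,0,0,0,0,10,0.6],[0,0,0,0,0,0,0.6],[0,0,0,0,0,0,0.6]]'
python3 - <<'E'
from h import *
plan(mat(-20,105,23),Rt(-.13,True))
f=grab_frame("wrist"); cv2.imwrite("pics/w14.png",f["color"][:,:,::-1])
f=grab_frame("scene"); cv2.imwrite("pics/s14.png",cv2.resize(f["color"][150:350,180:480],None,fx=2.6,fy=2.6)[:,:,::-1])
E
```

```text
clock: 32.67
eef_pos: [587.0, 57.9, 331.9]
tcp_rot: [3.139, -0.175, -0.124]
contact_force: [0.1, -0.8, -0.7]
opening: 0.573
t 32.67 tcp [587.   57.9 331.9] rpy [ 3.139 -0.175 -0.124] q [ 0.11  0.34  1.84 -0.06  0.79  1.84] F [ 0.1 -0.8 -0.7] op 0.57
 rot [0.002 0.    0.006] rows>= 1 per [0.002 0.    0.006]  worlddelta [  8.3   6.8 -35.1]
 shift in current tool [ 1.2 -7.9 35.8]  in target tool [ 1.2 -7.8 35.8] rows>= 1
```

View pics/w14.png

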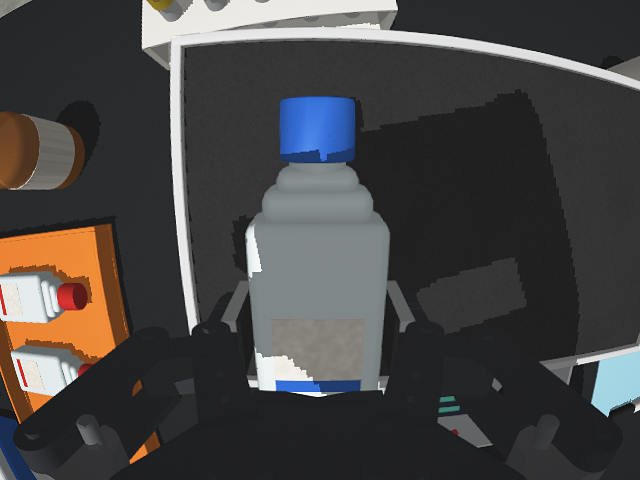

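View pics/s14.png

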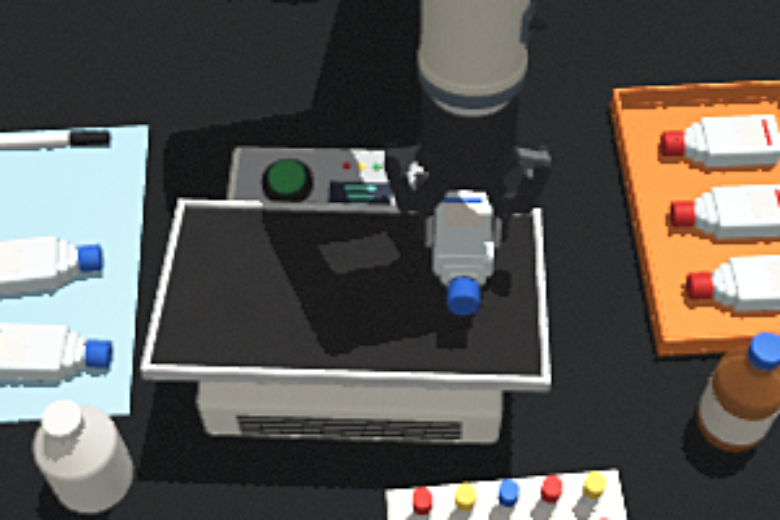

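```bash
python3 -m creep '[[0,0,0,0,-4,10,0.6],[0,0,0,0,-4,10,0.6],[0,0,0,0,0,8,0.6],[0,0,0,0,0,4,0.6],[0,0,0,0,0,0,0.6],[0,0,0,0,0,0,0.6]]'
python3 - <<'E'
from h import *
plan(mat(-20,105,22),Rt(-.13,True))
E
```

```text
clock: 33.27
eef_pos: [594.7, 66.3, 300.2]
tcp_rot: [3.14, -0.18, -0.123]
contact_force: [-0.0, 0.2, -0.6]
opening: 0.576
t 33.27 tcp [594.7  66.3 300.2] rpy [ 3.14  -0.18  -0.123] q [ 0.12  0.39  1.85 -0.07  0.73  1.86] F [-0.   0.2 -0.6] op 0.58
 rot [ 0.    -0.005  0.007] rows>= 1 per [ 0.    -0.005  0.007]  worlddelta [ 0.9 -1.6 -4.4]
 shift in current tool [0.3 1.5 4.5]  in target tool [0.3 1.5 4.5] rows>= 1
```

```bash
python3 -m creep '[[0,0,0,0,0,3,0.6],[0,0,0,0,0,2,0.6],[0,0,0,0,0,0,0.6],[0,0,0,0,0,0,0.45],[0,0,0,0,0,0,0.25],[0,0,0,0,0,0,0.25],[0,0,0,0,0,0,0.25],[0,0,0,0,0,-15,0.25],[0,0,0,0,0,-25,0.25],[0,0,0,0,0,-35,0.2]]'
python3 -m creep '[[0,0,0,0,0,-35,0],[0,0,0,0,0,-30,0],[0,0,0,0,0,0,0]]'
python3 - <<'E'
from h import *
plan([507,-372,150],Rt(1.59))
f=grab_frame("wrist"); cv2.imwrite("pics/w15.png",f["color"][:,:,::-1])
E
```

```text
clock: 34.1
eef_pos: [580.9, 67.6, 364.9]
tcp_rot: [3.137, -0.17, -0.123]
contact_force: [0.4, -0.5, -0.1]
opening: 0.8
clock: 34.35
eef_pos: [569.8, 69.4, 438.0]
tcp_rot: [3.139, -0.177, -0.123]
contact_force: [1.8, 0.4, -1.1]
opening: 1.0
t 34.35 tcp [569.8  69.4 438. ] rpy [ 3.139 -0.177 -0.123] q [ 0.13  0.2   1.77 -0.06  1.    1.85] F [ 1.8  0.4 -1.1] op 1.0
 rot [ 0.153 -0.13  -1.708] rows>= 15 per [ 0.01  -0.009 -0.114]  worlddelta [ -62.8 -441.4 -133. ]
 shift in current tool [-31.4 445.5 130.4]  in target tool [-440.1  -71.2  133. ] rows>= 12
```

View pics/w15.png

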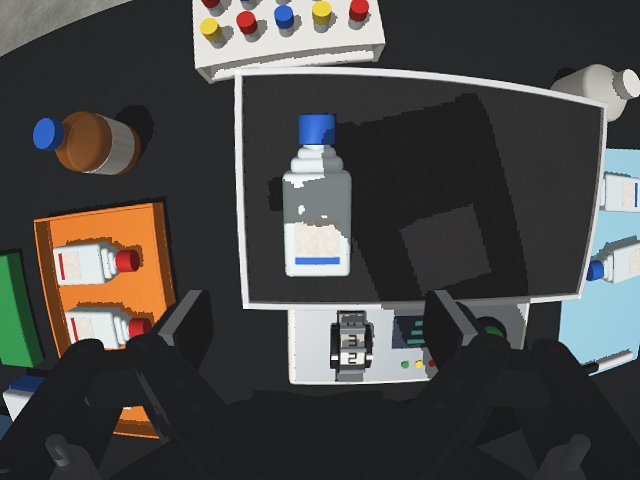

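```bash
python3 -m creep '[[0,0,0,-3,37,0,0],[0,0,0,-3,37,0,0],[0,0,0,-3,37,0,0],[0,0,0,-3,37,0,0],[0,0,0,-3,37,0,0],[0,0,0,-3,37,0,0],[0,0,0,-3,37,0,0],[0,0,0,-3,37,0,0],[0,0,0,-3,37,0,0],[0,0,0,-3,37,0,0]]'
python3 -m creep '[[0,0,0,-3,35,0,0],[0.01,-0.009,-0.118,0,0,0,0],[0.01,-0.009,-0.118,0,0,0,0],[0.01,-0.009,-0.118,0,0,0,0],[0.01,-0.009,-0.118,0,0,0,0],[0.01,-0.009,-0.118,0,0,0,0],[0.01,-0.009,-0.118,0,0,0,0],[0.01,-0.009,-0.118,0,0,0,0],[0.01,-0.009,-0.118,0,0,0,0],[0.01,-0.009,-0.118,0,0,0,0]]'
python3 -m creep '[[0.01,-0.009,-0.118,0,0,10,0],[0.01,-0.009,-0.118,0,0,10,0],[0.01,-0.009,-0.118,0,0,10,0],[0.01,-0.009,-0.118,0,0,10,0],[0.01,-0.009,-0.118,0,0,0,0],[0,0,0,0,0,0,0.2],[0,0,0,0,0,0,0.2]]'
python3 - <<'E'
from h import *
plan([507,-372,100],Rt(1.59))
f=grab_frame("wrist"); cv2.imwrite("pics/w16.png",f["color"][:,:,::-1])
E
```

```text
clock: 35.23
eef_pos: [491.9, -302.7, 422.8]
tcp_rot: [-3.14, -0.172, -0.113]
contact_force: [1.7, 0.4, -0.1]
opening: 0.998
clock: 36.07
eef_pos: [478.8, -348.7, 407.8]
tcp_rot: [3.121, -0.056, 0.986]
contact_force: [1.0, 0.4, 0.4]
opening: 1.001
clock: 36.65
eef_pos: [478.4, -347.0, 357.3]
tcp_rot: [-3.119, -0.011, 1.609]
contact_force: [0.4, 0.2, -0.1]
opening: 0.8
t 36.65 tcp [ 478.4 -347.   357.3] rpy [-3.119 -0.011  1.609] q [-0.63  0.36  1.74 -0.01  1.07 -0.66] F [ 0.4  0.2 -0.1] op 0.8
 rot [-0.023 -0.011  0.019] rows>= 1 per [-0.023 -0.011  0.019]  worlddelta [  28.6  -25.  -102.3]
 shift in current tool [-27.3  29.9 101.3]  in target tool [-25.6  28.1 102.3] rows>= 3
```

View pics/w16.png

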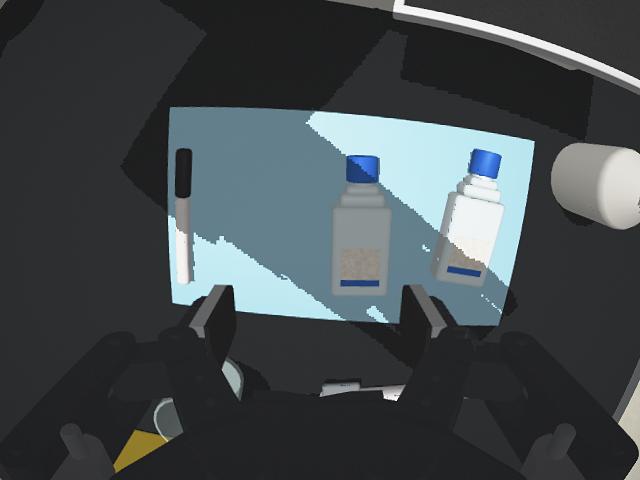

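```bash
python3 -m creep '[[-0.023,-0.011,0.019,-8,9,20,0.2],[0,0,0,-8,9,25,0.2],[0,0,0,-7,8,25,0.2],[0,0,0,0,0,20,0.2],[0,0,0,0,0,0,0.2],[0,0,0,0,0,0,0.2]]'
python3 - <<'E'
from h import *
f=grab_frame("wrist")
H=hsv(f).astype(int); m=(H[...,0]>103)&(H[...,0]<122)&(H[...,1]>110)&(H[...,2]>50)
print([(c.round(0).tolist(),st[4],fz(f,c[0],c[1],22).round(1).tolist()) for c,st,l in blobs(m,150)])
plan([507,-372,27],Rt(1.59))
E
```

```text
clock: 37.2
eef_pos: [506.5, -371.2, 266.2]
tcp_rot: [3.134, 0.003, 1.567]
contact_force: [0.1, 0.2, 0.2]
opening: 0.798
[([490.0, 118.0], np.int32(1424), [613.6, -291.2, 22.0]), ([313.0, 133.0], np.int32(1739), [506.1, -304.3, 22.0]), ([467.0, 273.0], np.int32(392), [606.4, -391.4, 22.0]), ([319.0, 297.0], np.int32(450), [509.1, -405.5, 22.0])]
t 37.25 tcp [ 506.2 -371.   266.2] rpy [3.134e+00 2.000e-03 1.567e+00] q [-0.64  0.51  1.74  0.    0.89 -0.63] F [-0.6  0.8  0. ] op 0.8
 rot [ 0.007  0.002 -0.023] rows>= 1 per [ 0.007  0.002 -0.023]  worlddelta [  0.8  -1.  -84.2]
 shift in current tool [-0.8  0.1 84.3]  in target tool [-1.   0.7 84.2] rows>= 3
```

```bash
python3 -m creep '[[0.007,0,-0.03,0,1,15,0.2],[0,0,0,0,0,20,0.2],[0,0,0,0,0,20,0.2],[0,0,0,0,0,15,0.2],[0,0,0,0,0,8,0.2],[0,0,0,0,0,0,0.2],[0,0,0,0,0,0,0.2]]'
python3 - <<'E'
from h import *
plan([507,-372,26],Rt(1.59))
E
```

```text
clock: 37.83
eef_pos: [509.8, -372.8, 191.8]
tcp_rot: [3.133, 0.01, 1.601]
contact_force: [0.3, 0.2, 0.6]
opening: 0.8
t 37.83 tcp [ 509.8 -372.8  191.8] rpy [3.133 0.01  1.601] q [-0.63  0.62  1.76 -0.    0.75 -0.66] F [0.3 0.2 0.6] op 0.8
 rot [0.009 0.01  0.011] rows>= 1 per [0.009 0.01  0.011]  worlddelta [ -2.8   0.8 -10.8]
 shift in current tool [ 1.  -2.9 10.8]  in target tool [ 0.8 -2.8 10.8] rows>= 1
```

```bash
python3 -m creep '[[0.009,0.01,0.01,0,-2,6,0.2],[0,0,0,0,0,4,0.2],[0,0,0,0,0,0,0.2],[0,0,0,0,0,0,0.6],[0,0,0,0,0,0,0.6],[0,0,0,0,0,0,0.6],[0,0,0,0,0,0,0.6],[0,0,0,0,0,0,0.6],[0,0,0,0,0,0,0.6]]'
python3 -m creep '[[0,0,0,0,0,-15,0.6],[0,0,0,0,0,-25,0.6],[0,0,0,0,0,-35,0.6],[0,0,0,0,0,-40,0.6],[0,0,0,0,0,-40,0.6],[0,0,0,0,0,-40,0.6],[0,0,0,0,0,-25,0.6],[0,0,0,0,0,0,0.6]]'
python3 - <<'E'
from h import *
plan(mat(-20,0,90),Rt(-.13,True))
E
```

```text
clock: 38.58
eef_pos: [509.1, -373.9, 185.4]
tcp_rot: [3.138, 0.003, 1.59]
contact_force: [1.0, 0.1, -1.3]
opening: 0.573
clock: 39.25
eef_pos: [507.1, -372.5, 411.7]
tcp_rot: [-3.138, -0.003, 1.59]
contact_force: [1.7, -0.4, -0.4]
opening: 0.577
t 39.25 tcp [ 507.1 -372.5  411.7] rpy [-3.138e+00 -3.000e-03  1.590e+00] q [-0.64  0.35  1.62  0.    1.18 -0.66] F [ 1.7 -0.4 -0.4] op 0.58
 rot [-0.155  0.13   1.715] rows>= 15 per [-0.01   0.009  0.114]  worlddelta [ 63.1 334.6 -48.9]
 shift in current tool [333.2  69.7  49.6]  in target tool [  10.4 -339.9   51.5] rows>= 9
```

```bash
python3 -m creep '[[-0.01,0.009,0.118,0,0,0,0.6],[-0.01,0.009,0.118,0,0,0,0.6],[-0.01,0.009,0.118,0,0,0,0.6],[-0.01,0.009,0.118,0,0,0,0.6],[-0.01,0.009,0.118,0,0,0,0.6],[-0.01,0.009,0.118,0,0,0,0.6],[-0.01,0.009,0.118,0,0,0,0.6],[-0.01,0.009,0.118,0,0,0,0.6],[-0.01,0.009,0.118,0,0,0,0.6],[-0.01,0.009,0.118,0,0,0,0.6]]'
python3 -m creep '[[-0.01,0.009,0.118,0,0,0,0.6],[-0.01,0.009,0.118,0,0,0,0.6],[-0.01,0.009,0.118,0,0,0,0.6],[-0.01,0.009,0.118,0,0,0,0.6],[0,0,0,0,0,0,0.6],[0,0,0,0,0,0,0.6]]'
python3 - <<'E'
from h import *
plan(mat(-20,0,90),Rt(-.13,True))
E
```

```text
clock: 40.08
eef_pos: [505.5, -371.1, 406.6]
tcp_rot: [3.121, -0.124, 0.357]
contact_force: [0.2, 0.8, -0.8]
opening: 0.572
clock: 40.58
eef_pos: [503.6, -369.9, 399.8]
tcp_rot: [-3.127, -0.157, -0.148]
contact_force: [-0.1, 0.1, -0.2]
opening: 0.576
t 40.58 tcp [ 503.6 -369.9  399.8] rpy [-3.127 -0.157 -0.148] q [-0.66  0.33  1.69  0.11  1.    1.  ] F [-0.1  0.1 -0.2] op 0.58
 rot [-0.012  0.017 -0.018] rows>= 1 per [-0.012  0.017 -0.018]  worlddelta [ 66.5 332.  -37. ]
 shift in current tool [  10.9 -337.6   44.3]  in target tool [  16.2 -337.8   40.4] rows>= 9
```

```bash
python3 -m creep '[[-0.012,0.017,-0.018,2,-36,0,0.6],[0,0,0,2,-36,0,0.6],[0,0,0,2,-36,0,0.6],[0,0,0,2,-36,2,0.6],[0,0,0,2,-36,5,0.6],[0,0,0,2,-36,5,0.6],[0,0,0,2,-36,5,0.6],[0,0,0,2,-36,5,0.6],[0,0,0,2,-30,5,0.6],[0,0,0,0,-15,0,0.6]]'
python3 -m creep '[[0,0,0,0,0,0,0.6],[0,0,0,0,0,0,0.6]]'
python3 - <<'E'
from h import *
plan(mat(-20,0,55),Rt(-.13,True))
E
```

```text
clock: 41.42
eef_pos: [564.3, -32.2, 370.8]
tcp_rot: [3.134, -0.17, -0.091]
contact_force: [-0.4, -0.1, -1.3]
opening: 0.577
clock: 41.58
eef_pos: [564.3, -28.5, 369.7]
tcp_rot: [3.133, -0.167, -0.079]
contact_force: [-0.1, -0.3, 0.1]
opening: 0.572
t 41.58 tcp [564.3 -28.5 369.7] rpy [ 3.133 -0.167 -0.079] q [-0.05  0.26  1.86 -0.02  0.86  1.61] F [-0.1 -0.3  0.1] op 0.57
 rot [-0.     0.007  0.05 ] rows>= 1 per [-0.     0.007  0.05 ]  worlddelta [ 12.  -10.2 -41.4]
 shift in current tool [ 5.6  8.9 43.1]  in target tool [ 5.8  8.6 43.1] rows>= 2
```

```bash
python3 -m creep '[[0,0.007,0.05,3,5,15,0.6],[0,0,0,2,3,15,0.6],[0,0,0,0,0,10,0.6],[0,0,0,0,0,0,0.6],[0,0,0,0,0,0,0.6]]'
python3 - <<'E'
from h import *
plan(mat(-20,0,28.5),Rt(-.13,True))
f=grab_frame("wrist"); cv2.imwrite("pics/w17.png",f["color"][:,:,::-1])
E
```

```text
clock: 42.0
eef_pos: [575.3, -41.8, 330.2]
tcp_rot: [3.14, -0.175, -0.124]
contact_force: [-0.4, -0.2, -0.6]
opening: 0.578
t 42.0 tcp [575.3 -41.8 330.2] rpy [ 3.14  -0.175 -0.124] q [-0.07  0.32  1.87 -0.02  0.77  1.63] F [-0.4 -0.2 -0.6] op 0.58
 rot [0.001 0.    0.006] rows>= 1 per [0.001 0.    0.006]  worlddelta [  5.5   2.5 -28. ]
 shift in current tool [ 0.2 -3.2 28.4]  in target tool [ 0.2 -3.2 28.4] rows>= 1
```

View pics/w17.png

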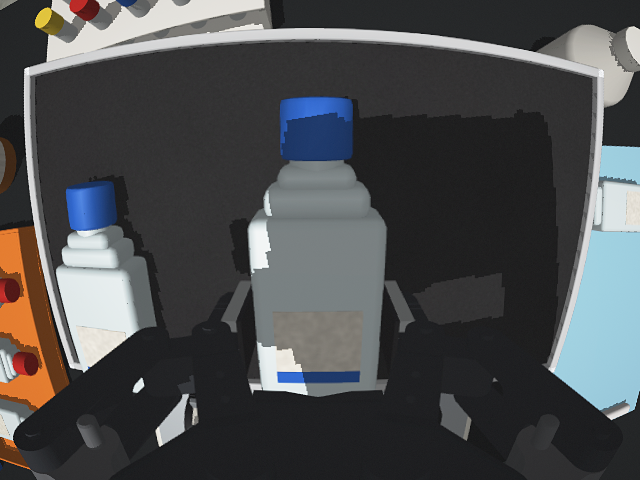

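```bash
python3 -m creep '[[0,0,0.006,0,-3,10,0.6],[0,0,0,0,0,8,0.6],[0,0,0,0,0,5,0.6],[0,0,0,0,0,0,0.6],[0,0,0,0,0,0,0.6]]'
python3 - <<'E'
from h import *
plan(mat(-20,0,28),Rt(-.13,True))
E
```

```text
clock: 42.47
eef_pos: [580.1, -39.6, 307.0]
tcp_rot: [3.141, -0.177, -0.13]
contact_force: [0.3, 0.4, -0.5]
opening: 0.577
t 42.47 tcp [580.1 -39.6 307. ] rpy [ 3.141 -0.177 -0.13 ] q [-0.07  0.36  1.88 -0.02  0.73  1.65] F [ 0.3  0.4 -0.5] op 0.58
 rot [ 0.001 -0.002 -0.   ] rows>= 1 per [ 0.001 -0.002 -0.   ]  worlddelta [ 0.8  0.3 -5.2]
 shift in current tool [-0.2 -0.4  5.3]  in target tool [-0.2 -0.4  5.3] rows>= 1
```

```bash
python3 -m creep '[[0,0,0,0,0,4,0.6],[0,0,0,0,0,2,0.6],[0,0,0,0,0,0,0.6],[0,0,0,0,0,0,0.45],[0,0,0,0,0,0,0.25],[0,0,0,0,0,0,0.25],[0,0,0,0,0,0,0.25],[0,0,0,0,0,-15,0.25],[0,0,0,0,0,-25,0.25],[0,0,0,0,0,-35,0.2]]'
python3 -m creep '[[0,0,0,0,0,-35,0],[0,0,0,0,0,-30,0],[0,0,0,0,0,0,0]]'
python3 - <<'E'
from h import *
plan([606,-361,150],Rt(1.42))
f=grab_frame("wrist"); cv2.imwrite("pics/w18.png",f["color"][:,:,::-1])
E
```

```text
clock: 43.3
eef_pos: [566.7, -37.7, 370.7]
tcp_rot: [3.14, -0.167, -0.13]
contact_force: [0.2, -0.5, 1.1]
opening: 0.798
clock: 43.55
eef_pos: [555.8, -36.1, 443.7]
tcp_rot: [3.141, -0.175, -0.13]
contact_force: [2.0, -0.4, 0.4]
opening: 0.995
t 43.55 tcp [555.8 -36.1 443.7] rpy [ 3.141 -0.175 -0.13 ] q [-0.06  0.17  1.8  -0.01  1.    1.64] F [ 2.  -0.4  0.4] op 0.99
 rot [ 0.136 -0.137 -1.545] rows>= 13 per [ 0.01  -0.011 -0.119]  worlddelta [  50.2 -324.9 -138.7]
 shift in current tool [ 66.3 315.5 152.8]  in target tool [-313.6   98.4  138.7] rows>= 9
```

View pics/w18.png

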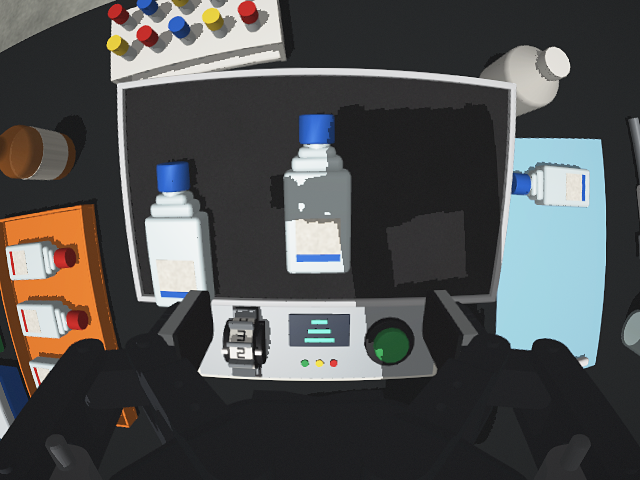

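```bash
python3 - <<'E'
from h import *
f=grab_frame("wrist")
for nm,pts in (("A",[(172,170),(150,303),(200,306),(148,225),(207,225)]),("B",[(317,122),(289,271),(347,271),(285,178),(349,178)])):
    print(nm,"cap",fmat(f,*pts[0],20).round(1),[fmat(f,*p,25).round(1).tolist()[:2] for p in pts[1:]])
print("lip corner",fmat(f,140,302,5),fmat(f,118,85,5),fmat(f,495,305,5))
f=grab_frame("scene"); cv2.imwrite("pics/s18.png",cv2.resize(f["color"][150:350,180:480],None,fx=2.6,fy=2.6)[:,:,::-1])
E
```

```text
A cap [ 21.  112.5  20. ] [[-91.8, 145.3], [-92.2, 98.1], [-21.8, 135.9], [-22.1, 84.7]]
B cap [53.9 -0.3 20. ] [[-59.4, 21.7], [-59.5, -23.6], [13.2, 23.1], [13.1, -23.6]]
lip corner [-101.8002552  166.8840917    5.       ] [ 95.6380758  167.48556312   5.        ] [-105.34535532 -168.69850337    5.        ]
```

View pics/s18.png

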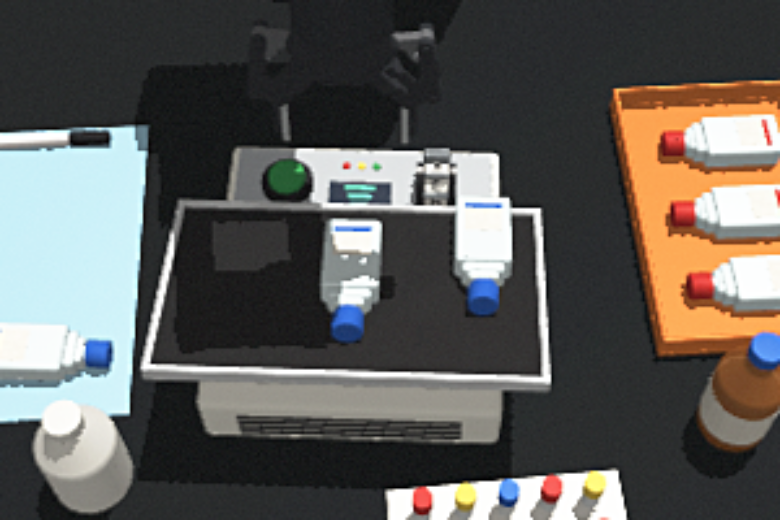

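```bash
python3 - <<'E'
from h import *
plan(mat(-52,116,80),Rt(-.27,True))
E
```

```text
t 43.7 tcp [554.9 -36.1 437.5] rpy [ 3.14  -0.166 -0.129] q [-0.06  0.17  1.81 -0.01  1.    1.64] F [-0.2 -0.6 -0.8] op 1.0
 rot [0.002 0.008 0.141] rows>= 2 per [0.001 0.004 0.07 ]  worlddelta [  0.8 117.1 -90.1]
 shift in current tool [ -29.1 -116.3   86.4]  in target tool [ -45.8 -110.9   86.3] rows>= 4
```

```bash
python3 -m creep '[[0,0,0,-7,-26,0,0.25],[0,0,0,-8,-28,0,0.25],[0,0,0,-7,-28,10,0.25],[0,0,0,-7,-26,15,0.25],[0,0.004,0.07,0,0,20,0.25],[0,0.004,0.07,0,0,20,0.25],[0,0,0,0,0,15,0.25],[0,0,0,0,0,0,0.25],[0,0,0,0,0,0,0.25]]'
python3 - <<'E'
from h import *
plan(mat(-52,116,26),Rt(-.27,True))
f=grab_frame("wrist"); cv2.imwrite("pics/w19.png",f["color"][:,:,::-1])
E
```

```text
clock: 44.45
eef_pos: [549.9, 77.2, 336.2]
tcp_rot: [-3.126, -0.155, -0.278]
contact_force: [0.4, -0.2, 0.1]
opening: 0.749
t 44.45 tcp [549.9  77.2 336.2] rpy [-3.126 -0.155 -0.278] q [ 0.15  0.29  1.9  -0.07  0.8   2.04] F [ 0.4 -0.2  0.1] op 0.75
 rot [ 0.01   0.018 -0.006] rows>= 1 per [ 0.01   0.018 -0.006]  worlddelta [ 15.1   2.6 -42. ]
 shift in current tool [ 7.1 -5.9 43.7]  in target tool [ 6.4 -5.5 43.9] rows>= 2
```

View pics/w19.png

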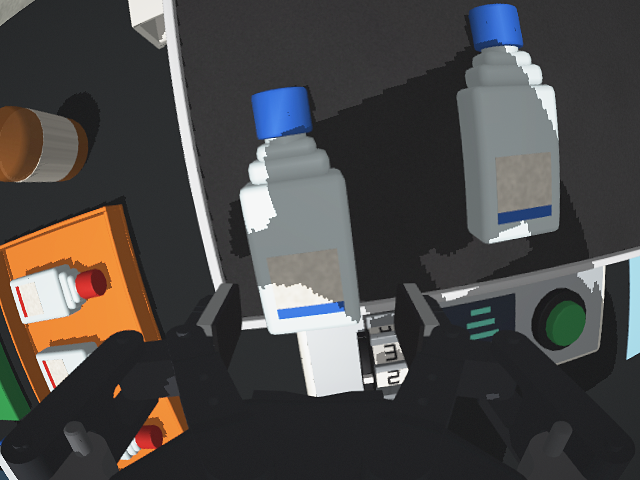

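```bash
python3 - <<'E'
from h import *
f=grab_frame("wrist")
for nm,cap,pts in (("A",(281,98),[(268,331),(356,322),(241,185),(344,170)]),("B",(496,18),[(482,242),(558,230),(458,92),(553,83)])):
    P=np.array([fmat(f,*p,25) for p in pts]); print(nm,"cap",fmat(f,*cap,20).round(1),P.round(1).tolist(), "ax", (P[2]+P[3]-P[0]-P[1])[:2].round(1),P.mean(0).round(1))
E
```

```text
A cap [ 22.7 113.7  20. ] [[-91.9, 140.4, 25.0], [-93.3, 93.7, 25.0], [-14.0, 138.1, 25.0], [-14.4, 90.2, 25.0]] ax [156.9  -5.8] [-53.4 115.6  25. ]
B cap [54.   2.1 20. ] [[-59.5, 23.8, 25.0], [-60.4, -25.6, 25.0], [16.0, 31.7, 25.0], [19.4, -24.9, 25.0]] ax [155.2   8.6] [-21.1   1.3  25. ]
```

```bash
python3 - <<'E'
from h import *
plan(mat(-53,115,26),Rt(-.16,True))
E
python3 -m creep '[[0.01,0.018,-0.06,3,-1,5,0.25],[0,0,-0.05,3,-1,5,0.25],[0,0,0,0,0,5,0.25],[0,0,0,0,0,0,0.25],[0,0,0,0,0,0,0.25]]'
python3 - <<'E'
from h import *
plan(mat(-53,115,26),Rt(-.16,True))
E
```

```text
t 44.55 tcp [550.1  77.  337.2] rpy [-3.125 -0.156 -0.278] q [ 0.15  0.29  1.9  -0.07  0.8   2.04] F [ 0.2 -0.   0.1] op 0.75
 rot [ 0.008  0.017 -0.116] rows>= 1 per [ 0.008  0.017 -0.116]  worlddelta [ 13.8   1.9 -43.2]
 shift in current tool [ 5.9 -4.9 44.7]  in target tool [ 5.6 -3.9 44.9] rows>= 2
clock: 44.97
eef_pos: [560.2, 76.2, 326.9]
tcp_rot: [-3.133, -0.182, -0.166]
contact_force: [0.7, 0.2, 0.1]
opening: 0.751
t 44.97 tcp [560.2  76.2 326.9] rpy [-3.133 -0.182 -0.166] q [ 0.15  0.31  1.9  -0.07  0.76  1.93] F [0.7 0.2 0.1] op 0.75
 rot [-0.003 -0.007 -0.005] rows>= 1 per [-0.003 -0.007 -0.005]  worlddelta [  3.7   2.6 -32.9]
 shift in current tool [-2.8 -2.9 33. ]  in target tool [-2.5 -3.  33. ] rows>= 1
```

```bash
python3 -m creep '[[0,-0.007,-0.005,-2,-2,10,0.25],[0,0,0,0,0,10,0.25],[0,0,0,0,0,8,0.25],[0,0,0,0,0,4,0.25],[0,0,0,0,0,0,0.25],[0,0,0,0,0,0,0.25]]'
python3 - <<'E'
from h import *
plan(mat(-53,115,26),Rt(-.16,True))
E
```

```text
clock: 45.47
eef_pos: [564.3, 77.9, 292.3]
tcp_rot: [-3.133, -0.175, -0.164]
contact_force: [-0.8, 0.3, -0.3]
opening: 0.75
t 45.47 tcp [564.3  77.9 292.3] rpy [-3.133 -0.175 -0.164] q [ 0.15  0.37  1.91 -0.07  0.7   1.93] F [-0.8  0.3 -0.3] op 0.75
 rot [-0.003  0.    -0.003] rows>= 1 per [-0.003  0.    -0.003]  worlddelta [-0.4  1.   1.7]
 shift in current tool [-0.3 -0.9 -1.8]  in target tool [-0.3 -0.9 -1.8] rows>= 1
```

```bash
python3 -m creep '[[0,0,0,0,0,0,0.6],[0,0,0,0,0,0,0.6],[0,0,0,0,0,0,0.6],[0,0,0,0,0,0,0.6],[0,0,0,0,0,0,0.6],[0,0,0,0,0,-8,0.6],[0,0,0,0,0,-8,0.6],[0,0,0,8,3,0,0.6],[0,0,0,10,3,0,0.6],[0,0,0,10,2,0,0.6]]'
python3 -m creep '[[0,0,0,0,0,0,0.6],[0,0,0,0,0,0,0.6]]'
python3 - <<'E'
from h import *
plan(mat(-21,106,25),Rt(-.14,True))
E
```

```text
clock: 46.3
eef_pos: [587.7, 65.6, 316.0]
tcp_rot: [-3.133, -0.175, -0.162]
contact_force: [0.3, -0.1, -0.4]
opening: 0.574
clock: 46.47
eef_pos: [590.7, 64.4, 317.0]
tcp_rot: [-3.132, -0.178, -0.164]
contact_force: [0.6, 0.5, -0.7]
opening: 0.577
t 46.47 tcp [590.7  64.4 317. ] rpy [-3.132 -0.178 -0.164] q [ 0.12  0.36  1.84 -0.06  0.76  1.89] F [ 0.6  0.5 -0.7] op 0.58
 rot [-0.004 -0.003 -0.023] rows>= 1 per [-0.004 -0.003 -0.023]  worlddelta [  3.4   1.5 -18.4]
 shift in current tool [-0.2 -1.8 18.6]  in target tool [-0.1 -1.9 18.6] rows>= 1
```

```bash
python3 -m creep '[[0,0,-0.023,0,0,8,0.6],[0,0,0,0,0,6,0.6],[0,0,0,0,0,4,0.6],[0,0,0,0,0,0,0.6],[0,0,0,0,0,0,0.6]]'
python3 - <<'E'
from h import *
plan(mat(-21,106,25),Rt(-.14,True))
E
```

```text
clock: 46.88
eef_pos: [594.6, 63.7, 297.5]
tcp_rot: [-3.137, -0.178, -0.137]
contact_force: [-5.2, -0.1, 12.4]
opening: 0.577
t 46.88 tcp [594.6  63.7 297.5] rpy [-3.137 -0.178 -0.137] q [ 0.12  0.4   1.85 -0.06  0.72  1.87] F [-5.2 -0.1 12.4] op 0.58
 rot [-0.003 -0.003  0.003] rows>= 1 per [-0.003 -0.003  0.003]  worlddelta [-0.4  2.1  1.1]
 shift in current tool [-0.5 -2.1 -1.2]  in target tool [-0.5 -2.1 -1.2] rows>= 1
```

Contact with the mat (12 N). Release and rise.

```bash
python3 -m creep '[[0,0,0,0,0,0,0.45],[0,0,0,0,0,0,0.25],[0,0,0,0,0,0,0.25],[0,0,0,0,0,0,0.25],[0,0,0,0,0,-15,0.25],[0,0,0,0,0,-25,0.25],[0,0,0,0,0,-35,0.2],[0,0,0,0,0,-35,0],[0,0,0,0,0,-30,0],[0,0,0,0,0,0,0]]'
python3 - <<'E'
from h import *
plan([606,-361,180],Rt(1.42))
f=grab_frame("wrist"); cv2.imwrite("pics/w20.png",f["color"][:,:,::-1])
E
```

```text
clock: 47.72
eef_pos: [567.8, 67.2, 434.2]
tcp_rot: [-3.14, -0.166, -0.135]
contact_force: [1.1, -0.5, 2.3]
opening: 0.997
t 47.72 tcp [567.8  67.2 434.2] rpy [-3.14  -0.166 -0.135] q [ 0.13  0.2   1.78 -0.05  1.    1.86] F [ 1.1 -0.5  2.3] op 1.0
 rot [ 0.128 -0.132 -1.551] rows>= 14 per [ 0.009 -0.009 -0.111]  worlddelta [  38.2 -428.2  -99.2]
 shift in current tool [ 78.  419.3 113.1]  in target tool [-417.6  102.1   99.2] rows>= 12
```

View pics/w20.png

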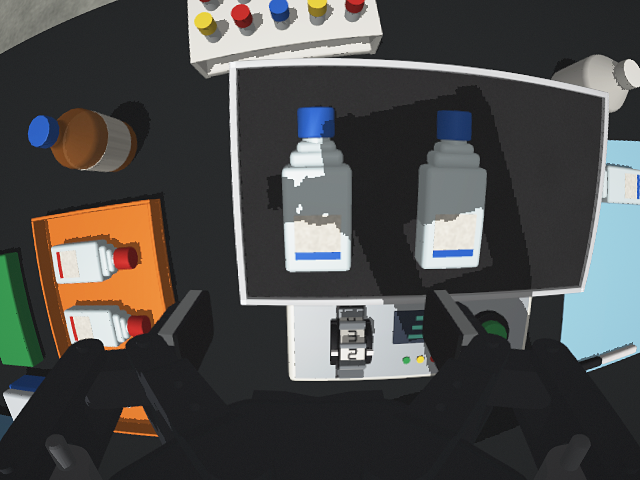

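```bash
python3 -m creep '[[0,0,0,7,37,1,0],[0,0,0,7,37,1,0],[0,0,0,7,37,1,0],[0,0,0,7,37,1,0],[0,0,0,7,37,1,0],[0,0,0,7,37,1,0],[0,0,0,7,37,1,0],[0,0,0,7,37,1,0],[0,0,0,7,37,1,0],[0,0,0,7,37,1,0]]'
python3 -m creep '[[0,0,0,4,20,0,0],[0.01,-0.01,-0.118,0,0,0,0],[0.01,-0.01,-0.118,0,0,0,0],[0.01,-0.01,-0.118,0,0,0,0],[0.01,-0.01,-0.118,0,0,0,0],[0.01,-0.01,-0.118,0,0,0,0],[0.01,-0.01,-0.118,0,0,0,0],[0.01,-0.01,-0.118,0,0,0,0],[0.01,-0.01,-0.118,0,0,0,0],[0.01,-0.01,-0.118,0,0,0,0]]'
python3 -m creep '[[0.01,-0.01,-0.118,0,0,0,0],[0.01,-0.01,-0.118,0,0,0,0],[0.01,-0.01,-0.118,0,0,0,0.2],[0,0,0,0,0,0,0.2],[0,0,0,0,0,0,0.2]]'
python3 - <<'E'
from h import *
plan([606,-361,100],Rt(1.42))
f=grab_frame("wrist"); cv2.imwrite("pics/w21.png",f["color"][:,:,::-1])
H=hsv(f).astype(int); m=(H[...,0]>103)&(H[...,0]<122)&(H[...,1]>110)&(H[...,2]>50)
print([(c.round(0).tolist(),st[4],fz(f,c[0],c[1],22).round(1).tolist()) for c,st,l in blobs(m,100)])
E
```

```text
clock: 48.6
eef_pos: [587.6, -317.2, 418.2]
tcp_rot: [-3.135, -0.151, -0.125]
contact_force: [0.4, 0.5, 0.6]
opening: 0.999
clock: 49.43
eef_pos: [585.2, -349.2, 395.6]
tcp_rot: [-3.128, -0.042, 0.975]
contact_force: [0.4, -0.2, -0.4]
opening: 1.001
clock: 49.85
eef_pos: [584.3, -348.6, 385.1]
tcp_rot: [-3.095, -0.023, 1.35]
contact_force: [-0.0, -1.0, 0.0]
opening: 0.8
t 49.85 tcp [ 584.3 -348.6  385.1] rpy [-3.095 -0.023  1.35 ] q [-0.54  0.47  1.5   0.01  1.22 -0.32] F [-0. -1.  0.] op 0.8
 rot [-0.046 -0.025 -0.069] rows>= 1 per [-0.046 -0.025 -0.069]  worlddelta [  21.7  -12.4 -130.1]
 shift in current tool [-10.3  29.9 128.6]  in target tool [ -9.   23.3 130.1] rows>= 4
[([357.0, 147.0], np.int32(699), [615.7, -291.4, 22.0]), ([365.0, 254.0], np.int32(199), [603.4, -390.4, 22.0])]
```

View pics/w21.png

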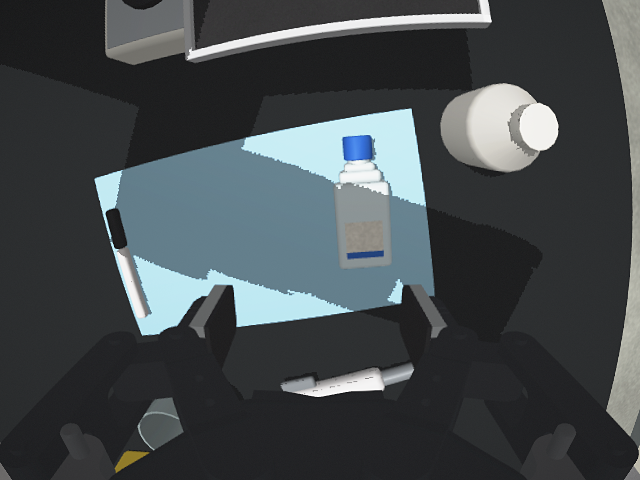

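```bash
python3 -m creep '[[-0.046,-0.025,-0.08,-3,8,25,0.2],[0,0,0,-3,8,25,0.2],[0,0,0,-3,8,25,0.2],[0,0,0,0,0,25,0.2],[0,0,0,0,0,25,0.2],[0,0,0,0,0,0,0.2],[0,0,0,0,0,0,0.2]]'
python3 - <<'E'
from h import *
plan([606.5,-360.5,25],Rt(1.435))
E
```

```text
clock: 50.48
eef_pos: [606.6, -361.7, 254.1]
tcp_rot: [3.135, 0.0, 1.409]
contact_force: [0.7, -0.2, 1.1]
opening: 0.8
t 50.48 tcp [ 606.6 -361.7  254.1] rpy [3.135 0.    1.409] q [-0.54  0.63  1.55  0.    0.96 -0.38] F [ 0.7 -0.2  1.1] op 0.8
 rot [ 0.006  0.    -0.026] rows>= 1 per [ 0.006  0.    -0.026]  worlddelta [ -0.1   1.2 -74.1]
 shift in current tool [ 1.1 -0.8 74.1]  in target tool [ 1.1 -0.3 74.1] rows>= 2
```

```bash
python3 -m creep '[[0.006,0,-0.026,1,0,15,0.2],[0,0,0,0,0,18,0.2],[0,0,0,0,0,18,0.2],[0,0,0,0,0,14,0.2],[0,0,0,0,0,8,0.2],[0,0,0,0,0,0,0.2],[0,0,0,0,0,0,0.2]]'
python3 - <<'E'
from h import *
plan([606.5,-360.5,26],Rt(1.435))
E
```

```text
clock: 51.07
eef_pos: [609.3, -362.0, 183.3]
tcp_rot: [3.133, 0.004, 1.436]
contact_force: [-0.2, 0.1, 1.0]
opening: 0.799
t 51.07 tcp [ 609.3 -362.   183.3] rpy [3.133 0.004 1.436] q [-0.54  0.72  1.57 -0.    0.84 -0.4 ] F [-0.2  0.1  1. ] op 0.8
 rot [0.008 0.004 0.001] rows>= 1 per [0.008 0.004 0.001]  worlddelta [-2.8  1.5 -2.3]
 shift in current tool [ 1.1 -3.   2.3]  in target tool [ 1.1 -3.   2.3] rows>= 1
```

```bash
python3 -m creep '[[0.008,0.004,0,0,-2,2,0.2],[0,0,0,0,0,0,0.6],[0,0,0,0,0,0,0.6],[0,0,0,0,0,0,0.6],[0,0,0,0,0,0,0.6],[0,0,0,0,0,0,0.6],[0,0,0,0,0,0,0.6]]'
python3 -m creep '[[0,0,0,0,0,-15,0.6],[0,0,0,0,0,-25,0.6],[0,0,0,0,0,-35,0.6],[0,0,0,0,0,-40,0.6],[0,0,0,0,0,-40,0.6],[0,0,0,0,0,-40,0.6],[0,0,0,0,0,-30,0.6],[0,0,0,0,0,0,0.6]]'
python3 - <<'E'
from h import *
plan(mat(-20,-105,100),Rt(-.13,True))
E
```

```text
clock: 51.65
eef_pos: [608.5, -362.6, 185.8]
tcp_rot: [3.137, 0.002, 1.436]
contact_force: [-0.4, 0.3, -0.4]
opening: 0.574
clock: 52.32
eef_pos: [606.1, -361.2, 424.9]
tcp_rot: [3.141, -0.0, 1.436]
contact_force: [0.9, -0.8, 0.1]
opening: 0.574
t 52.32 tcp [ 606.1 -361.2  424.9] rpy [ 3.141 -0.     1.436] q [-0.54  0.46  1.42  0.    1.26 -0.4 ] F [ 0.9 -0.8  0.1] op 0.57
 rot [-0.137  0.137  1.561] rows>= 14 per [-0.01   0.01   0.112]  worlddelta [-51.2 219.4 -52.3]
 shift in current tool [210.5 -80.3  52.3]  in target tool [ -87.1 -210.9   37.7] rows>= 6
```

```bash
python3 -m creep '[[-0.01,0.01,0.118,0,0,0,0.6],[-0.01,0.01,0.118,0,0,0,0.6],[-0.01,0.01,0.118,0,0,0,0.6],[-0.01,0.01,0.118,0,0,0,0.6],[-0.01,0.01,0.118,0,0,0,0.6],[-0.01,0.01,0.118,0,0,0,0.6],[-0.01,0.01,0.118,0,0,0,0.6],[-0.01,0.01,0.118,0,0,0,0.6],[-0.01,0.01,0.118,0,0,0,0.6],[-0.01,0.01,0.118,0,0,0,0.6]]'
python3 -m creep '[[-0.01,0.01,0.118,0,0,0,0.6],[-0.01,0.01,0.118,0,0,0,0.6],[-0.01,0.01,0.118,0,0,0,0.6],[0,0,0,0,0,0,0.6],[0,0,0,0,0,0,0.6]]'
python3 - <<'E'
from h import *
plan(mat(-20,-105,90),Rt(-.13,True))
E
```

```text
clock: 53.15
eef_pos: [603.8, -359.6, 438.1]
tcp_rot: [3.112, -0.145, 0.205]
contact_force: [-0.2, -0.0, -0.8]
opening: 0.572
clock: 53.57
eef_pos: [602.1, -358.6, 440.7]
tcp_rot: [-3.14, -0.182, -0.174]
contact_force: [-0.4, -0.3, -1.4]
opening: 0.573
t 53.57 tcp [ 602.1 -358.6  440.7] rpy [-3.14  -0.182 -0.174] q [-0.56  0.4   1.49  0.08  1.09  1.16] F [-0.4 -0.3 -1.4] op 0.57
 rot [ 0.006 -0.007 -0.043] rows>= 1 per [ 0.006 -0.007 -0.043]  worlddelta [-45.5 216.6 -78. ]
 shift in current tool [ -95.1 -205.4   62. ]  in target tool [ -85.7 -208.9   64. ] rows>= 6
```

```bash
python3 -m creep '[[0.006,-0.007,-0.043,-14,-33,0,0.6],[0,0,0,-14,-34,5,0.6],[0,0,0,-14,-34,8,0.6],[0,0,0,-14,-34,12,0.6],[0,0,0,-14,-34,12,0.6],[0,0,0,-12,-27,12,0.6],[0,0,0,0,0,0,0.6],[0,0,0,0,0,0,0.6]]'
python3 - <<'E'
from h import *
plan(mat(-20,-105,60),Rt(-.13,True))
E
```

```text
clock: 54.23
eef_pos: [551.6, -148.9, 377.4]
tcp_rot: [3.134, -0.176, -0.096]
contact_force: [-0.0, -0.1, 0.2]
opening: 0.574
t 54.23 tcp [ 551.6 -148.9  377.4] rpy [ 3.134 -0.176 -0.096] q [-0.27  0.26  1.84  0.03  0.87  1.38] F [-0.  -0.1  0.2] op 0.57
 rot [ 0.001 -0.001  0.034] rows>= 1 per [ 0.001 -0.001  0.034]  worlddelta [ 10.1   6.2 -44.2]
 shift in current tool [ 1.6 -7.4 45.1]  in target tool [ 1.4 -7.4 45.1] rows>= 2
```

```bash
python3 -m creep '[[0,0,0.034,1,-3,15,0.6],[0,0,0,0,-3,15,0.6],[0,0,0,0,0,12,0.6],[0,0,0,0,0,0,0.6],[0,0,0,0,0,0,0.6]]'
python3 - <<'E'
from h import *
plan(mat(-20,-105,29),Rt(-.13,True))
f=grab_frame("wrist"); cv2.imwrite("pics/w22.png",f["color"][:,:,::-1])
E
```

```text
clock: 54.65
eef_pos: [563.1, -146.7, 338.1]
tcp_rot: [3.138, -0.18, -0.12]
contact_force: [0.1, 0.8, -0.0]
opening: 0.572
t 54.65 tcp [ 563.1 -146.7  338.1] rpy [ 3.138 -0.18  -0.12 ] q [-0.26  0.32  1.86  0.03  0.79  1.41] F [ 0.1  0.8 -0. ] op 0.57
 rot [ 0.002 -0.005  0.01 ] rows>= 1 per [ 0.002 -0.005  0.01 ]  worlddelta [  4.    3.3 -35.4]
 shift in current tool [-2.8 -3.9 35.5]  in target tool [-2.6 -3.8 35.5] rows>= 1
```

View pics/w22.png

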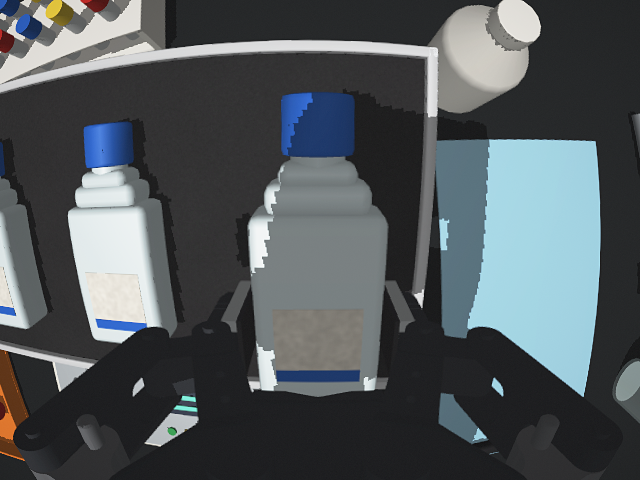

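```bash
python3 -m creep '[[0,-0.005,0.01,-1,-2,10,0.6],[0,0,0,-1,-2,10,0.6],[0,0,0,0,0,8,0.6],[0,0,0,0,0,4,0.6],[0,0,0,0,0,0,0.6],[0,0,0,0,0,0,0.6]]'
python3 - <<'E'
from h import *
plan(mat(-20,-105,28.5),Rt(-.13,True))
E
```

```text
clock: 55.2
eef_pos: [568.0, -144.5, 304.6]
tcp_rot: [3.139, -0.177, -0.132]
contact_force: [0.5, 0.5, 0.5]
opening: 0.575
t 55.2 tcp [ 568.  -144.5  304.6] rpy [ 3.139 -0.177 -0.132] q [-0.26  0.37  1.87  0.03  0.73  1.43] F [0.5 0.5 0.5] op 0.57
 rot [ 0.003 -0.002 -0.002] rows>= 1 per [ 0.003 -0.002 -0.002]  worlddelta [-0.8  1.1 -2.3]
 shift in current tool [-1.3 -1.   2.1]  in target tool [-1.3 -1.   2.1] rows>= 1
```

```bash
python3 -m creep '[[0,0,0,0,0,3,0.6],[0,0,0,0,0,0,0.6],[0,0,0,0,0,0,0.45],[0,0,0,0,0,0,0.25],[0,0,0,0,0,0,0.25],[0,0,0,0,0,0,0.25],[0,0,0,0,0,-15,0.25],[0,0,0,0,0,-25,0.25],[0,0,0,0,0,-35,0.2],[0,0,0,0,0,-35,0]]'
python3 -m creep '[[0,0,0,-10,0,-30,0.5],[0,0,0,-20,0,-20,1],[0,0,0,-20,0,0,1],[0,0,0,0,0,0,1],[0,0,0,0,0,0,1]]'
python3 - <<'E'
from h import *
ax=PC+R.from_euler("z",YAW).as_matrix()@np.array([-150,72,74-125.]); print("axle",ax)
plan(ax,Rt(np.pi-.13))
f=grab_frame("wrist"); cv2.imwrite("pics/w23.png",f["color"][:,:,::-1])
f=grab_frame("top"); cv2.imwrite("pics/t23.png",cv2.resize(f["color"][150:330,180:480],None,fx=2.6,fy=2.6)[:,:,::-1])
f=grab_frame("scene"); cv2.imwrite("pics/s23.png",cv2.resize(f["color"][150:350,180:480],None,fx=2.6,fy=2.6)[:,:,::-1])
E
```

```text
clock: 56.03
eef_pos: [547.8, -141.2, 406.8]
tcp_rot: [3.14, -0.165, -0.132]
contact_force: [1.2, -0.1, -0.0]
opening: 0.919
clock: 56.45
eef_pos: [489.4, -133.5, 460.4]
tcp_rot: [3.138, -0.183, -0.131]
contact_force: [0.2, -0.6, 0.3]
opening: 0.233
axle [492.59937421  44.83757774  74.        ]
t 56.45 tcp [ 489.4 -133.5  460.4] rpy [ 3.138 -0.183 -0.131] q [-0.28  0.07  1.88  0.03  1.02  1.41] F [ 0.2 -0.6  0.3] op 0.23
 rot [-0.286 -0.006  3.127] rows>= 27 per [-0.011 -0.     0.116]  worlddelta [   3.2  178.4 -231.4]
 shift in current tool [ -61.9 -178.1  223.2]  in target tool [ 20.  177.3 231.4] rows>= 8
```

View pics/w23.png

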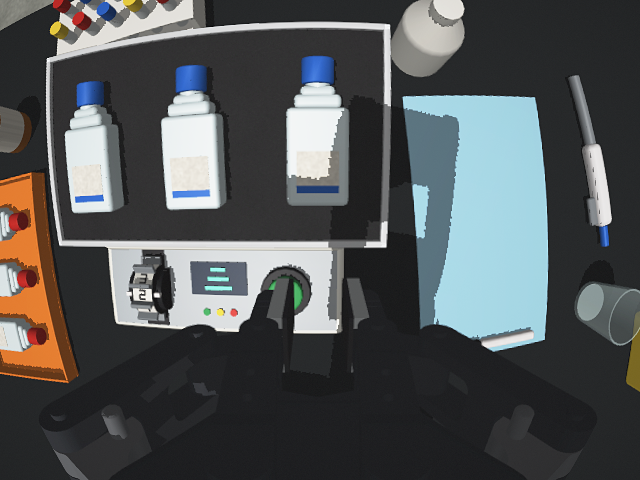

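View pics/s23.png

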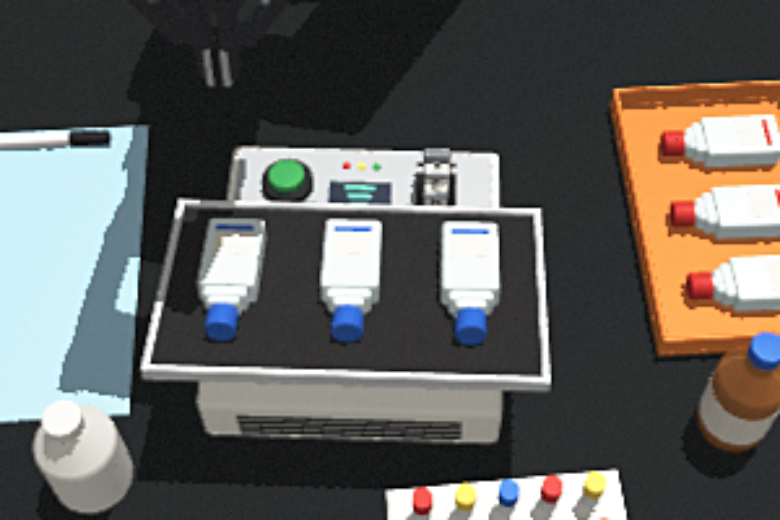

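```bash
cat >> h.py <<'E'
RZ=R.from_euler("z",YAW).as_matrix()
def sh(x,y,z): return np.array([PC[0],PC[1],0])+RZ@np.array([x,y,z])
E
python3 - <<'E'
from h import *
plan(sh(-190,72,140),Rt(-.13),173.4)
f=grab_frame("wrist"); cv2.imwrite("pics/w24.png",cv2.resize(f["color"][230:340,90:250],None,fx=4,fy=4,interpolation=cv2.INTER_CUBIC)[:,:,::-1])
E
```

```text
t 56.6 tcp [ 490.1 -133.6  459. ] rpy [ 3.138 -0.18  -0.131] q [-0.28  0.07  1.88  0.03  1.02  1.41] F [-0.3 -0.9  0.5] op 0.01
 rot [ 0.003 -0.18  -0.001] rows>= 2 per [ 0.002 -0.09  -0.001]  worlddelta [ -37.1  183.6 -145.6]
 shift in current tool [ -85.8 -177.6  131.8]  in target tool [ -60.6 -177.2  145.6] rows>= 6
```

View pics/w24.png

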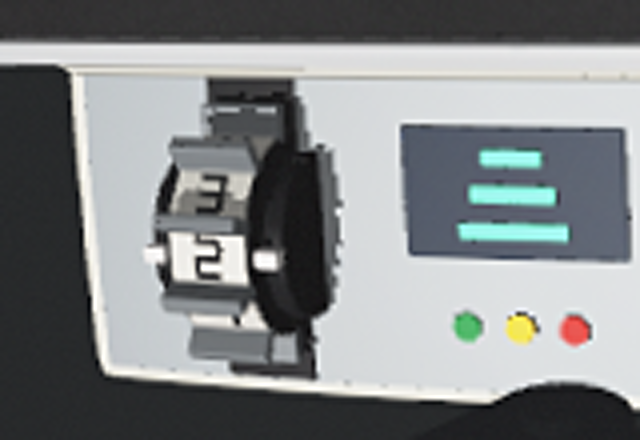

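```bash
python3 - <<'E'
from h import *
f=grab_frame("wrist")
g=lambda u,v,z: (RZ.T@(fz(f,u/4+90,v/4+230,z)-np.array([PC[0],PC[1],0]))).round(1)
print("ridge far",g(197,222,108),"near",g(207,302,108),"marks",g(155,254,108),g(266,259,108),g(155,254,100),g(266,259,100))
print("lip line low edge",g(300,45,110), "btn front",)
plan(sh(-195,72,150),Rt(np.pi/2-.13),173.4)
E
```

```text
ridge far [-140.1   71.2  108. ] near [-160.8   70.6  108. ] marks [-149.    84.7  108. ] [-148.7   52.4  108. ] [-151.2   89.3  100. ] [-151.    56.2  100. ]
lip line low edge [-95.3  38.3 110. ] btn front
t 56.7 tcp [ 490.2 -133.6  458.6] rpy [ 3.138 -0.179 -0.131] q [-0.28  0.07  1.88  0.03  1.02  1.41] F [-0.5 -0.6  0.2] op -0.0
 rot [ 0.143 -0.138 -1.567] rows>= 14 per [ 0.01  -0.01  -0.112]  worlddelta [ -42.2  184.3 -135.2]
 shift in current tool [ -88.9 -177.6  120.7]  in target tool [177.2 -65.8 135.2] rows>= 6
```

```bash
python3 -m creep '[[0.01,-0.01,-0.118,0,0,0,1],[0.01,-0.01,-0.118,0,0,0,1],[0.01,-0.01,-0.118,0,0,0,1],[0.01,-0.01,-0.118,0,0,0,1],[0.01,-0.01,-0.118,0,0,0,1],[0.01,-0.01,-0.118,0,0,0,1],[0.01,-0.01,-0.118,0,0,0,1],[0.01,-0.01,-0.118,0,0,0,1],[0.01,-0.01,-0.118,0,0,0,1],[0.01,-0.01,-0.118,0,0,0,1]]'
python3 -m creep '[[0.01,-0.01,-0.118,0,0,0,1],[0.01,-0.01,-0.118,0,0,0,1],[0.01,-0.01,-0.118,0,0,0,1],[0,0,0,0,0,0,1],[0,0,0,0,0,0,1]]'
python3 - <<'E'
from h import *
plan(sh(-195,72,150),Rt(np.pi/2-.13),173.4)
E
```

```text
clock: 57.53
eef_pos: [495.4, -134.3, 451.2]
tcp_rot: [3.12, -0.032, 1.105]
contact_force: [0.2, 0.5, 0.2]
opening: -0.0
clock: 57.95
eef_pos: [498.3, -134.6, 447.3]
tcp_rot: [-3.13, 0.001, 1.479]
contact_force: [0.1, 0.2, 0.6]
opening: -0.002
t 57.95 tcp [ 498.3 -134.6  447.3] rpy [-3.130e+00  1.000e-03  1.479e+00] q [-0.27  0.14  1.81 -0.    1.2  -0.17] F [0.1 0.2 0.6] op -0.0
 rot [-0.011  0.002  0.039] rows>= 1 per [-0.011  0.002  0.039]  worlddelta [ -50.3  185.3 -123.9]
 shift in current tool [180.1 -65.6 124.4]  in target tool [177.2 -73.9 123.9] rows>= 6
```

```bash
python3 -m creep '[[-0.011,0.002,0.039,29,-11,10,1],[0,0,0,29,-12,20,1],[0,0,0,29,-12,20,1],[0,0,0,29,-12,20,1],[0,0,0,29,-12,20,1],[0,0,0,29,-11,20,1],[0,0,0,0,0,10,1],[0,0,0,0,0,0,1],[0,0,0,0,0,0,1]]'
python3 - <<'E'
from h import *
plan(sh(-150.5-24-14.5,72,74+30),Rt(np.pi/2-.13),173.4)
f=grab_frame("wrist"); cv2.imwrite("pics/w25.png",f["color"][:,:,::-1])
E
```

```text
clock: 58.7
eef_pos: [453.4, 53.6, 321.6]
tcp_rot: [3.137, -0.002, 1.397]
contact_force: [-0.3, 0.1, 0.0]
opening: 0.001
t 58.7 tcp [453.4  53.6 321.6] rpy [ 3.137e+00 -2.000e-03  1.397e+00] q [0.11 0.2  2.06 0.   0.87 0.29] F [-0.3  0.1  0. ] op 0.0
 rot [ 0.005 -0.002 -0.043] rows>= 1 per [ 0.005 -0.002 -0.043]  worlddelta [  0.6  -3.7 -44.2]
 shift in current tool [-3.7  1.  44.2]  in target tool [-3.6  1.  44.2] rows>= 2
```

View pics/w25.png

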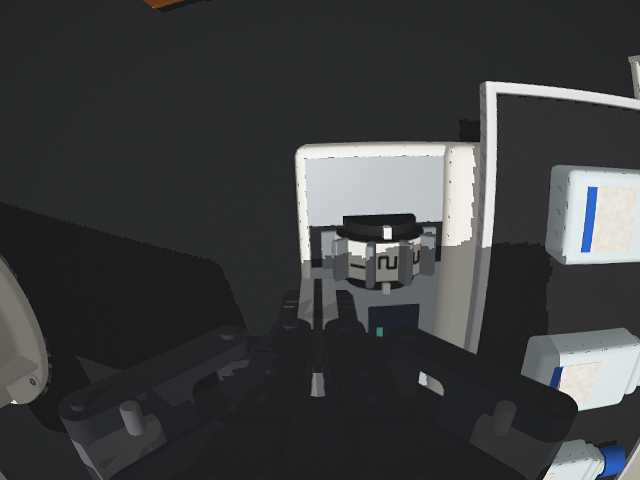

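```bash
python3 - <<'E'
from h import *
f=grab_frame("wrist"); c=f["color"][190:350,250:460]
g=np.clip(c.astype(float)*1.8+20,0,255).astype(np.uint8)
cv2.imwrite("pics/w26.png",cv2.resize(g,None,fx=3.8,fy=3.7,interpolation=cv2.INTER_CUBIC)[:,:,::-1])
s=sense(); C=R.from_euler("xyz",s["tcp_rot"]).as_matrix(); T=np.linalg.inv(f["T"])
for x in (-11,0,11):
  for y in (-14.5,-7.3,0,7.3,14.5):
    P=s["eef_pos"]+C@np.array([x,y,173.4]); q=T[:3,:3]@P+T[:3,3]; th=np.arctan2(np.hypot(q[0],q[1]),q[2]); d=q[:2]/np.hypot(q[0],q[1])
    uv=f["mtx"][:2,2]+f["mtx"][0,0]*th*d; print((x,y),uv.round(0), ((uv-[250,190])*[3.8,3.7]).round(0))
E
```

```text
(-11, -14.5) [286. 321.] [137. 484.]
(-11, -7.3) [303. 321.] [200. 485.]
(-11, 0) [319. 321.] [263. 485.]
(-11, 7.3) [336. 321.] [327. 485.]
(-11, 14.5) [353. 321.] [390. 484.]
(0, -14.5) [285. 298.] [134. 401.]
(0, -7.3) [302. 298.] [198. 401.]
(0, 0) [319. 298.] [263. 401.]
(0, 7.3) [337. 298.] [329. 401.]
(0, 14.5) [354. 298.] [393. 400.]
(11, -14.5) [284. 274.] [130. 312.]
(11, -7.3) [302. 274.] [196. 312.]
(11, 0) [319. 274.] [264. 312.]
(11, 7.3) [337. 274.] [331. 312.]
(11, 14.5) [354. 274.] [397. 312.]
```

View pics/w26.png

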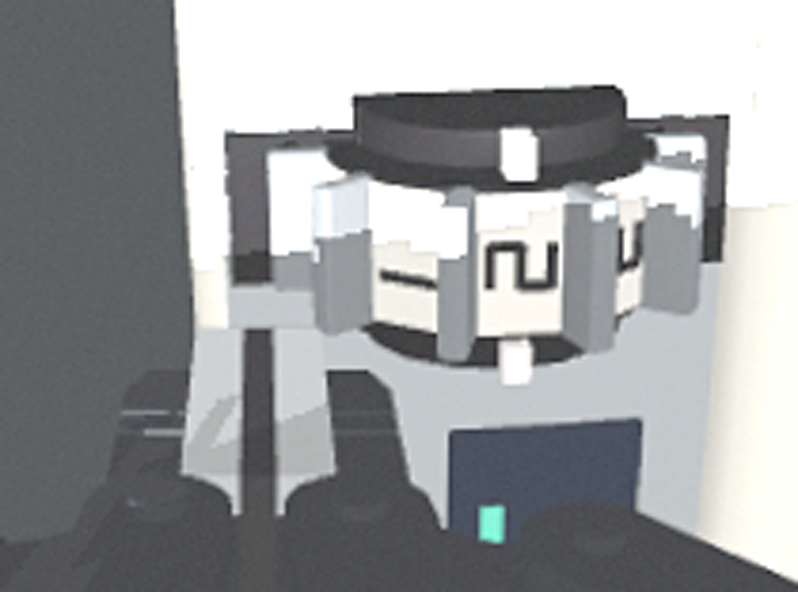

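```bash
python3 - <<'E'
from h import *
plan(sh(-182,72,74+32),Rt(np.pi/2-.13),173.4)
E
python3 -m creep '[[0.005,-0.002,-0.043,-2,3,10,1],[0,0,0,-2,4,10,1],[0,0,0,0,0,10,1],[0,0,0,0,0,5,1],[0,0,0,0,0,0,1],[0,0,0,0,0,0,1]]'
python3 - <<'E'
from h import *
plan(sh(-182,72,74+32),Rt(np.pi/2-.13),173.4)
E
```

```text
t 58.8 tcp [453.8  52.9 322.3] rpy [ 3.135e+00 -2.000e-03  1.397e+00] q [0.11 0.2  2.06 0.   0.87 0.29] F [0.2 0.5 0.5] op 0.0
 rot [ 0.006 -0.002 -0.043] rows>= 1 per [ 0.006 -0.002 -0.043]  worlddelta [  7.1  -3.9 -42.9]
 shift in current tool [-2.7  7.4 43. ]  in target tool [-3.   7.5 42.9] rows>= 2
clock: 59.3
eef_pos: [463.6, 44.3, 288.5]
tcp_rot: [3.133, -0.002, 1.429]
contact_force: [0.2, 0.4, 0.5]
opening: -0.001
t 59.3 tcp [463.6  44.3 288.5] rpy [ 3.133e+00 -2.000e-03  1.429e+00] q [ 0.09  0.26  2.07 -0.    0.8   0.23] F [0.2 0.4 0.5] op -0.0
 rot [ 0.009 -0.002 -0.012] rows>= 1 per [ 0.009 -0.002 -0.012]  worlddelta [-2.7  4.7 -9.1]
 shift in current tool [ 4.2 -3.4  9.1]  in target tool [ 4.3 -3.3  9.1] rows>= 1
```

```bash
python3 -m creep '[[0.009,-0.002,-0.01,3,-2,4,1],[0,0,0,0,0,3,1],[0,0,0,0,0,0,1],[0,0,0,0,0,0,1]]'
python3 - <<'E'
from h import *
plan(sh(-182,72,74+22),Rt(np.pi/2-.13),173.4)
f=grab_frame("wrist"); c=f["color"][190:350,250:460]
g=np.clip(c.astype(float)*1.8+20,0,255).astype(np.uint8)
cv2.imwrite("pics/w27.png",cv2.resize(g,None,fx=3.8,fy=3.7,interpolation=cv2.INTER_CUBIC)[:,:,::-1])
E
```

```text
clock: 59.63
eef_pos: [462.0, 47.9, 281.4]
tcp_rot: [-3.141, 0.0, 1.438]
contact_force: [-0.1, -0.6, -0.4]
opening: 0.0
t 59.63 tcp [462.   47.9 281.4] rpy [-3.141  0.     1.438] q [ 0.1   0.28  2.08 -0.    0.79  0.23] F [-0.1 -0.6 -0.4] op 0.0
 rot [-0.001  0.    -0.003] rows>= 1 per [-0.001  0.    -0.003]  worlddelta [ -1.1   1.1 -12. ]
 shift in current tool [ 0.9 -1.2 12. ]  in target tool [ 0.9 -1.2 12. ] rows>= 1
```

View pics/w27.png

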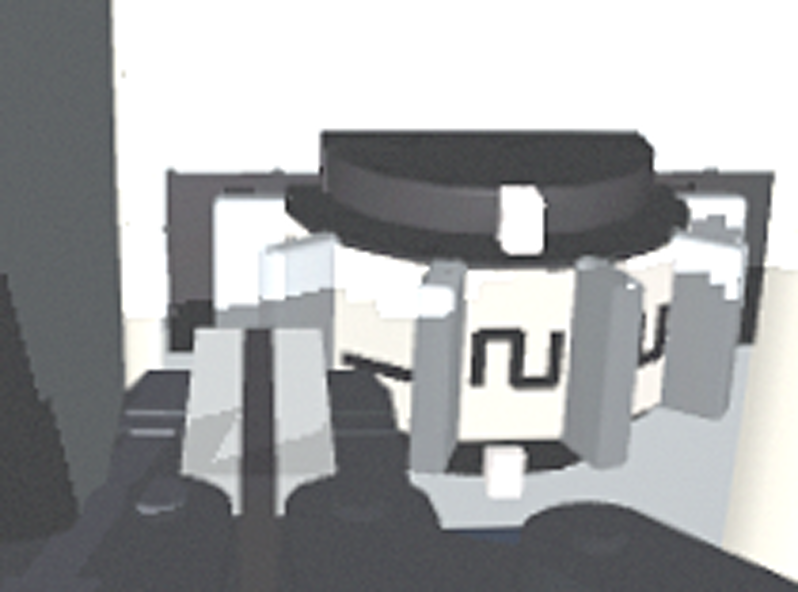

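```bash
python3 -m creep '[[0,0,0,0,-1,6,1],[0,0,0,0,0,6,1],[0,0,0,0,-2,5,1],[0,0,0,0,-2,5,1],[0,0,0,0,-2,4,1],[0,0,0,0,0,0,1]]'
python3 - <<'E'
from h import *
plan(sh(-188,72,74+9),Rt(np.pi/2-.13),173.4)
f=grab_frame("wrist"); c=f["color"][190:350,250:460]
g=np.clip(c.astype(float)*1.8+20,0,255).astype(np.uint8)
cv2.imwrite("pics/w28.png",cv2.resize(g,None,fx=3.8,fy=3.7,interpolation=cv2.INTER_CUBIC)[:,:,::-1])
E
```

```text
clock: 60.18
eef_pos: [450.2, 49.2, 252.6]
tcp_rot: [-3.129, 0.002, 1.438]
contact_force: [-1.1, -0.0, -0.3]
opening: -0.005
t 60.18 tcp [450.2  49.2 252.6] rpy [-3.129e+00  2.000e-03  1.438e+00] q [0.11 0.32 2.11 0.   0.72 0.24] F [-1.1 -0.  -0.3] op -0.01
 rot [-0.012  0.002 -0.003] rows>= 1 per [-0.012  0.002 -0.003]  worlddelta [4.7 0.5 3.8]
 shift in current tool [ 1.1  4.5 -3.8]  in target tool [ 1.1  4.6 -3.8] rows>= 1
```

View pics/w28.png

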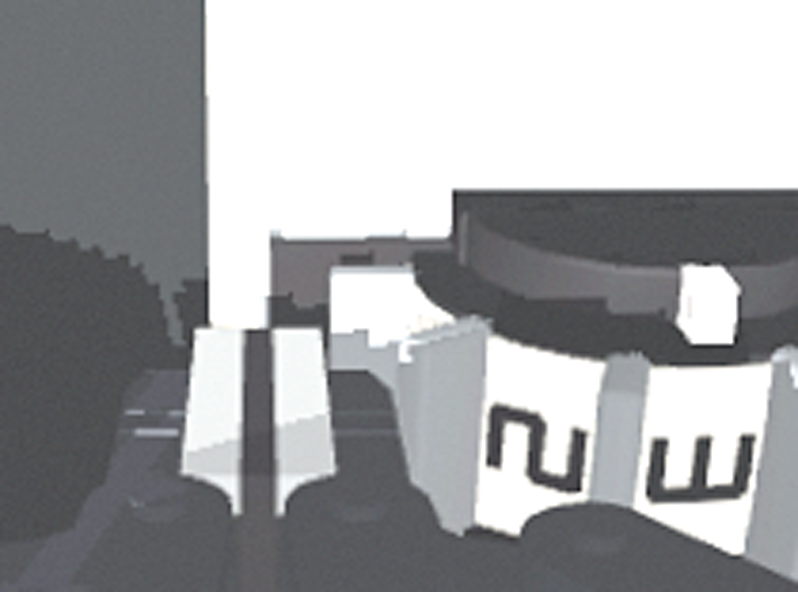

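```bash
python3 -m creep '[[-0.012,0,0,0,-8,0,1],[0,0,0,0,-6,-8,1],[0,0,0,0,0,-14,1],[0,0,0,0,0,-10,1],[0,0,0,0,8,0,1],[0,0,0,0,8,0,1],[0,0,0,0,4,0,1],[0,0,0,0,0,0,1],[0,0,0,0,0,0,1]]'
python3 - <<'E'
from h import *
plan(sh(-182,72,74+32),Rt(np.pi/2-.13),173.4)
f=grab_frame("wrist"); c=f["color"][190:350,250:460]
g=np.clip(c.astype(float)*1.8+20,0,255).astype(np.uint8)
cv2.imwrite("pics/w29.png",cv2.resize(g,None,fx=3.8,fy=3.7,interpolation=cv2.INTER_CUBIC)[:,:,::-1])
E
```

```text
clock: 60.98
eef_pos: [457.0, 48.5, 287.1]
tcp_rot: [3.134, 0.001, 1.438]
contact_force: [-0.1, 0.4, -0.1]
opening: 0.004
t 60.98 tcp [457.   48.5 287.1] rpy [3.134e+00 1.000e-03 1.438e+00] q [ 0.1   0.26  2.08 -0.    0.79  0.24] F [-0.1  0.4 -0.1] op 0.0
 rot [ 0.007  0.001 -0.003] rows>= 1 per [ 0.007  0.001 -0.003]  worlddelta [ 3.8  0.5 -7.7]
 shift in current tool [1.  3.7 7.7]  in target tool [1.  3.7 7.7] rows>= 1
```

View pics/w29.png

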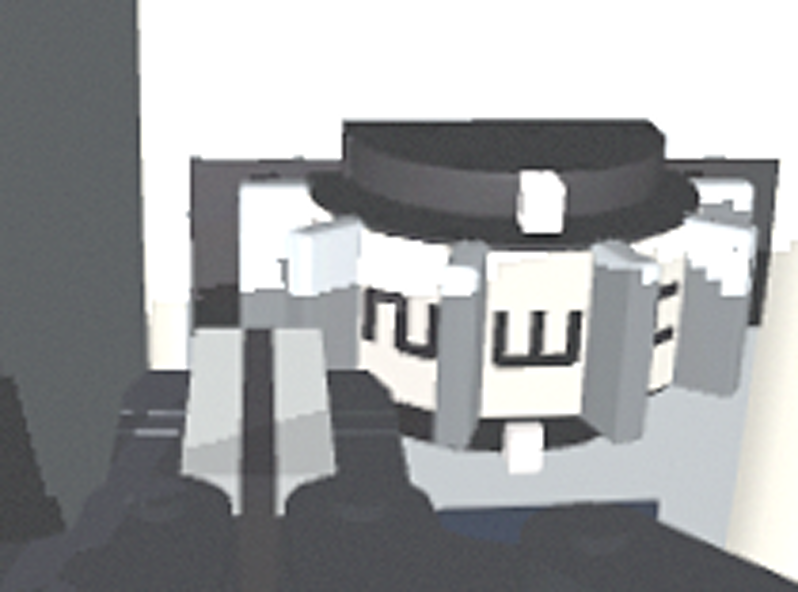

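```bash
python3 -m creep '[[0.007,0,0,1,4,6,1],[0,0,0,0,0,0,1],[0,0,0,0,0,6,1],[0,0,0,0,-1,6,1],[0,0,0,0,-2,5,1],[0,0,0,0,-2,5,1],[0,0,0,0,-2,4,1],[0,0,0,0,0,0,1]]'
python3 - <<'E'
from h import *
plan(sh(-188,72,74+9),Rt(np.pi/2-.13),173.4)
f=grab_frame("wrist"); c=f["color"][190:350,250:460]
g=np.clip(c.astype(float)*1.8+20,0,255).astype(np.uint8)
cv2.imwrite("pics/w30.png",cv2.resize(g,None,fx=3.8,fy=3.7,interpolation=cv2.INTER_CUBIC)[:,:,::-1])
E
python3 -m creep '[[0,0,0,0,-8,0,1],[0,0,0,0,-6,-8,1],[0,0,0,0,0,-14,1],[0,0,0,0,0,-10,1],[0,0,0,0,8,0,1],[0,0,0,0,8,0,1],[0,0,0,0,4,0,1],[0,0,0,0,0,0,1],[0,0,0,0,0,0,1]]'
python3 - <<'E'
from h import *
plan(sh(-182,72,74+32),Rt(np.pi/2-.13),173.4)
f=grab_frame("wrist"); c=f["color"][190:350,250:460]
g=np.clip(c.astype(float)*1.8+20,0,255).astype(np.uint8)
cv2.imwrite("pics/w31.png",cv2.resize(g,None,fx=3.8,fy=3.7,interpolation=cv2.INTER_CUBIC)[:,:,::-1])
E
```

```text
clock: 61.7
eef_pos: [448.7, 50.0, 248.9]
tcp_rot: [-3.125, 0.004, 1.437]
contact_force: [0.6, -0.1, 1.0]
opening: 0.003
t 61.7 tcp [448.7  50.  248.9] rpy [-3.125  0.004  1.437] q [0.11 0.32 2.12 0.   0.72 0.24] F [ 0.6 -0.1  1. ] op 0.0
 rot [-0.017  0.004 -0.004] rows>= 1 per [-0.017  0.004 -0.004]  worlddelta [ 6.2 -0.3  7.5]
 shift in current tool [ 0.5  6.  -7.6]  in target tool [ 0.5  6.2 -7.5] rows>= 1
clock: 62.5
eef_pos: [456.1, 49.2, 283.9]
tcp_rot: [-3.13, 0.003, 1.437]
contact_force: [-0.4, 0.1, -0.6]
opening: 0.003
t 62.5 tcp [456.1  49.2 283.9] rpy [-3.130e+00  3.000e-03  1.437e+00] q [ 0.1   0.27  2.08 -0.    0.8   0.24] F [-0.4  0.1 -0.6] op 0.0
 rot [-0.012  0.003 -0.003] rows>= 1 per [-0.012  0.003 -0.003]  worlddelta [ 4.8 -0.2 -4.5]
 shift in current tool [0.4 4.9 4.4]  in target tool [0.4 4.8 4.5] rows>= 1
```

View pics/w31.png

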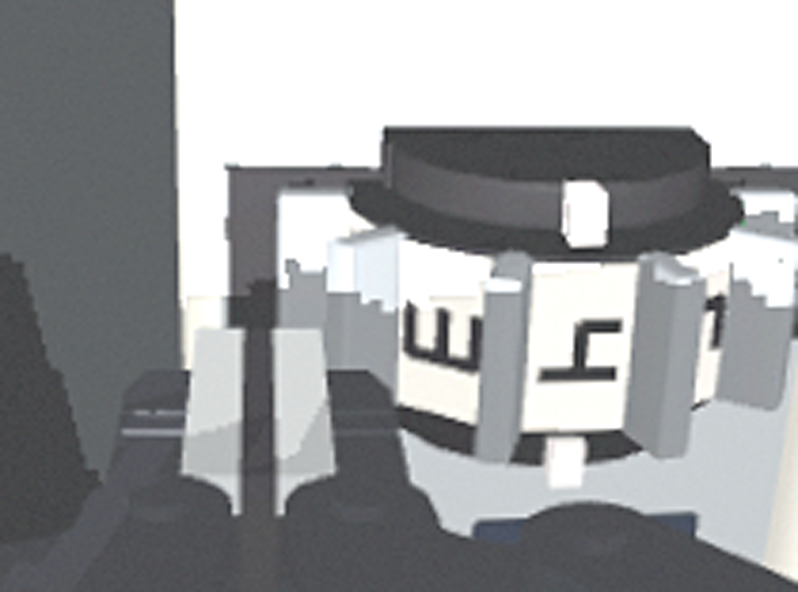

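```bash
python3 -m creep '[[-0.012,0.003,0,0,5,3,1],[0,0,0,0,0,0,1],[0,0,0,0,0,6,1],[0,0,0,0,-1,6,1],[0,0,0,0,-2,5,1],[0,0,0,0,-2,5,1],[0,0,0,0,-2,3,1],[0,0,0,0,0,0,1]]'
python3 -m creep '[[0,0,0,0,-8,0,1],[0,0,0,0,-6,-8,1],[0,0,0,0,0,-14,1],[0,0,0,0,0,-10,1],[0,0,0,0,8,0,1],[0,0,0,0,8,0,1],[0,0,0,0,4,0,1],[0,0,0,0,0,0,1],[0,0,0,0,0,0,1]]'
python3 - <<'E'
from h import *
plan(sh(-182,72,74+32),Rt(np.pi/2-.13),173.4)
f=grab_frame("wrist"); c=f["color"][190:350,250:460]
g=np.clip(c.astype(float)*1.8+20,0,255).astype(np.uint8)
cv2.imwrite("pics/w32.png",cv2.resize(g,None,fx=3.8,fy=3.7,interpolation=cv2.INTER_CUBIC)[:,:,::-1])
E
```

```text
clock: 63.22
eef_pos: [448.7, 49.5, 250.1]
tcp_rot: [-3.127, 0.002, 1.436]
contact_force: [0.3, 0.5, 0.7]
opening: -0.003
clock: 63.97
eef_pos: [454.7, 48.7, 283.6]
tcp_rot: [-3.129, 0.002, 1.437]
contact_force: [-0.6, -0.9, -0.1]
opening: -0.0
t 63.97 tcp [454.7  48.7 283.6] rpy [-3.129e+00  2.000e-03  1.437e+00] q [0.1  0.27 2.09 0.   0.8  0.24] F [-0.6 -0.9 -0.1] op -0.0
 rot [-0.013  0.002 -0.004] rows>= 1 per [-0.013  0.002 -0.004]  worlddelta [ 6.2  0.3 -4.2]
 shift in current tool [1.1 6.1 4.1]  in target tool [1.1 6.1 4.2] rows>= 1
```

View pics/w32.png

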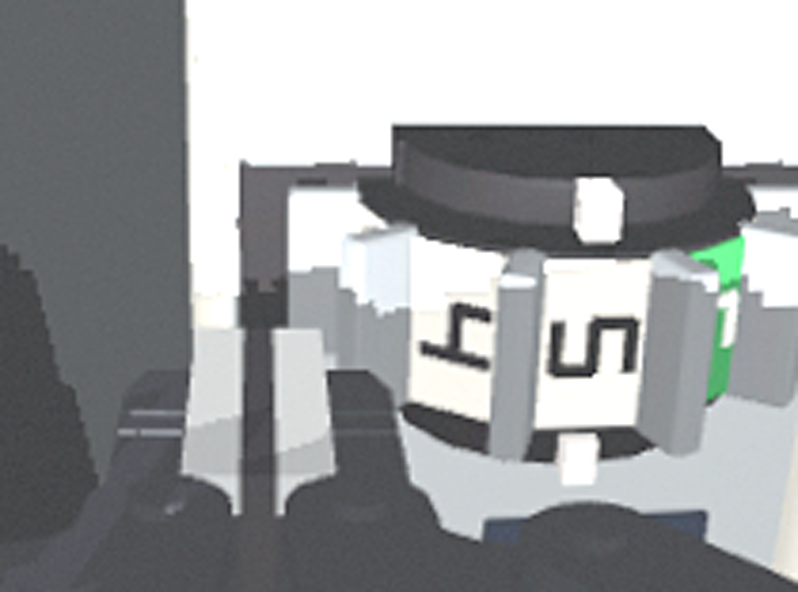

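5 on top, green 6 face next. One more, then rise straight back and up.

```bash
python3 -m creep '[[-0.013,0.002,0,1,6,3,1],[0,0,0,0,0,0,1],[0,0,0,0,0,6,1],[0,0,0,0,-1,6,1],[0,0,0,0,-2,5,1],[0,0,0,0,-2,5,1],[0,0,0,0,-2,3,1],[0,0,0,0,0,0,1]]'
python3 -m creep '[[0,0,0,0,-8,0,1],[0,0,0,0,-6,-8,1],[0,0,0,0,0,-18,1],[0,0,0,0,0,-25,1],[0,0,0,0,0,-25,1],[0,0,0,0,0,0,1],[0,0,0,0,0,0,1]]'
python3 - <<'E'
from h import *
plan(sh(-150,-75,100),Rt(np.pi/2-.13),173.4)
f=grab_frame("wrist"); cv2.imwrite("pics/w33.png",f["color"][:,:,::-1])
E
```

```text
clock: 64.68
eef_pos: [448.5, 50.0, 249.9]
tcp_rot: [-3.127, 0.002, 1.436]
contact_force: [-0.4, 0.1, -0.3]
opening: 0.001
clock: 65.27
eef_pos: [432.0, 52.2, 329.9]
tcp_rot: [-3.126, 0.003, 1.436]
contact_force: [0.2, 0.1, -0.2]
opening: 0.003
t 65.27 tcp [432.   52.2 329.9] rpy [-3.126e+00  3.000e-03  1.436e+00] q [0.12 0.16 2.09 0.   0.91 0.25] F [ 0.2  0.1 -0.2] op 0.0
 rot [-0.016  0.003 -0.004] rows>= 1 per [-0.016  0.003 -0.004]  worlddelta [  41.6 -153.1  -56.5]
 shift in current tool [-146.    62.6   56. ]  in target tool [-146.4   61.1   56.5] rows>= 5
```

View pics/w33.png

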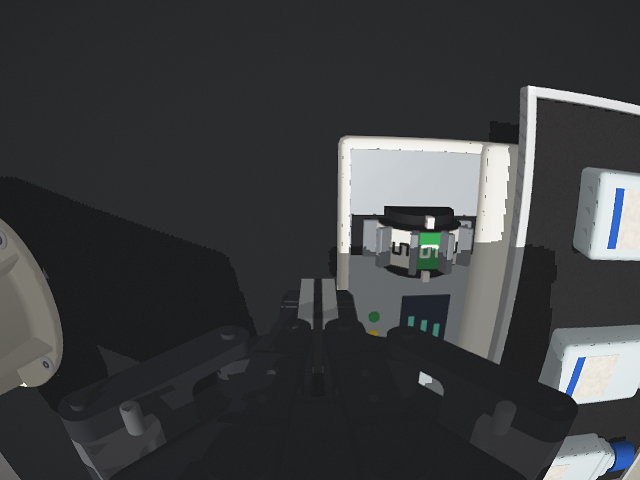

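```bash
python3 -m creep '[[-0.016,0.003,0,-29,12,0,1],[0,0,0,-29,12,5,1],[0,0,0,-29,12,5,1],[0,0,0,-29,12,5,1],[0,0,0,-28,11,5,1],[0,0,0,0,0,0,1],[0,0,0,0,0,0,1]]'
python3 - <<'E'
from h import *
plan(sh(-150,-75,100),Rt(np.pi/2-.13),173.4)
f=grab_frame("wrist"); cv2.imwrite("pics/w34.png",f["color"][:,:,::-1])
f=grab_frame("scene"); cv2.imwrite("pics/s34.png",cv2.resize(f["color"][150:350,180:520],None,fx=2.3,fy=2.3)[:,:,::-1])
t=grab_frame("top"); cv2.imwrite("pics/t34.png",cv2.resize(t["color"][150:330,180:480],None,fx=2.6,fy=2.6)[:,:,::-1])
for w,c in (("mat","blue"),("tray","red")):
    for o,a,L,b,px in flasks(t,w,c): print(w,px.round(0),"o",o.round(1),"yaw",round(a,3),"L",round(L,1),"inmat",(PR.T@(o-PC)).round(1))
E
```

```text
clock: 65.9
eef_pos: [471.2, -103.4, 306.2]
tcp_rot: [3.141, -0.001, 1.441]
contact_force: [0.4, 0.1, -0.3]
opening: 0.001
t 65.9 tcp [ 471.2 -103.4  306.2] rpy [ 3.141e+00 -1.000e-03  1.441e+00] q [-0.22  0.26  2.02  0.    0.86 -0.09] F [ 0.4  0.1 -0.3] op 0.0
 rot [ 0.001 -0.001  0.   ] rows>= 1 per [ 0.001 -0.001  0.   ]  worlddelta [  2.3   2.4 -32.8]
 shift in current tool [ 2.7  2.  32.8]  in target tool [ 2.7  2.  32.8] rows>= 1
mat [312. 194.] o [629.2  59.8 133.4] yaw -0.117 L 69.0 inmat [-14.8 104.6  11.2]
mat [380. 201.] o [ 604.8 -150.3  139.1] yaw -0.126 L 47.5 inmat [ -10.8 -107.    16.2]
mat [498. 271.] o [ 518.9 -506.8  124.8] yaw -2.93 L 86.0 inmat [ -51.6 -471.6    9. ]
tray [241. 233.] o [602.9 364.8  16.1] yaw -1.612 L 63.6 inmat [-99.8 403.6 -92.9]
tray [240. 258.] o [518.5 366.5  16.2] yaw -1.613 L 63.0 inmat [-182.4  394.3  -78.2]
tray [236. 286.] o [429.  375.5  16. ] yaw -1.615 L 64.1 inmat [-271.   391.6  -62.8]
```

View pics/w34.png

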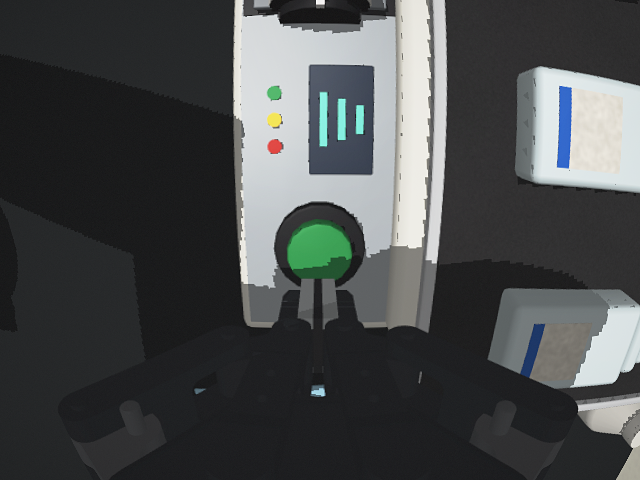

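View pics/s34.png

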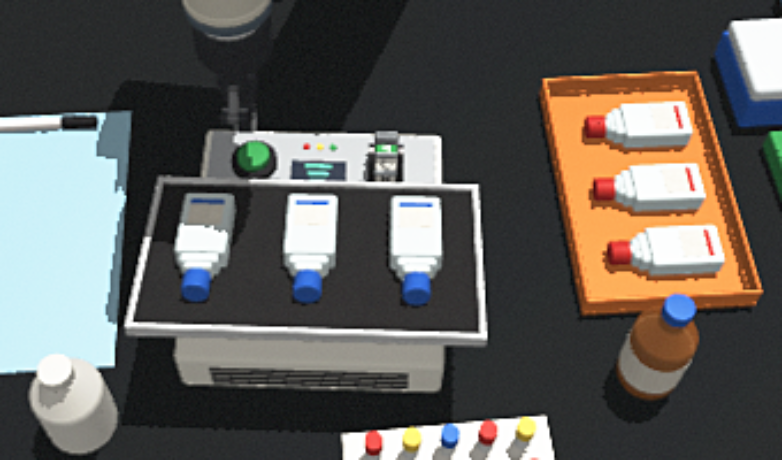

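View pics/t34.png

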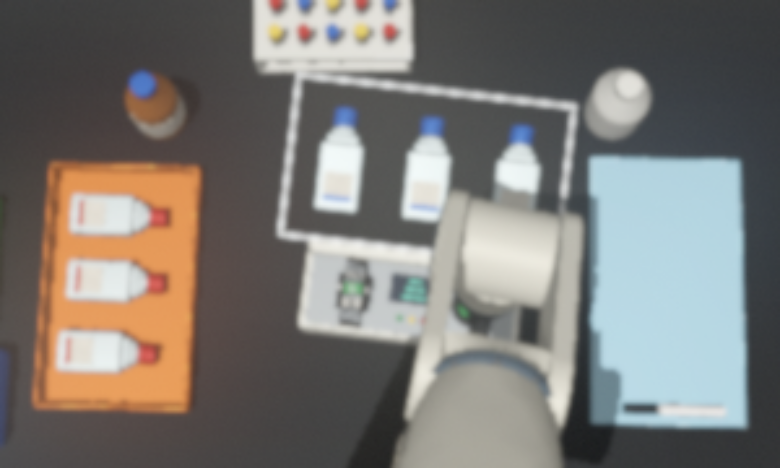

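```bash
python3 - <<'E'
from h import *
f=grab_frame("wrist"); b=fz(f,320,251,84); print(b)
plan([b[0],b[1],100],Rt(np.pi/2-.13),173.4)
E
```

```text
[473.22901506 -97.61411908  84.        ]
t 66.1 tcp [ 471.3 -101.6  307. ] rpy [ 3.140e+00 -1.000e-03  1.444e+00] q [-0.22  0.26  2.02  0.    0.86 -0.09] F [ 0.5  0.3 -0.6] op 0.0
 rot [ 0.002 -0.001  0.003] rows>= 1 per [ 0.002 -0.001  0.003]  worlddelta [  2.    4.  -33.6]
 shift in current tool [ 4.2  1.4 33.6]  in target tool [ 4.2  1.4 33.6] rows>= 1
```

```bash
python3 -m creep '[[0,0,0,2,1,10,1],[0,0,0,1,0,10,1],[0,0,0,0,0,10,1],[0,0,0,0,0,8,1],[0,0,0,0,0,0,1],[0,0,0,0,0,0,1]]'
python3 - <<'E'
from h import *
plan([473,-99,84],Rt(np.pi/2-.13),173.4)
E
```

```text
clock: 66.6
eef_pos: [472.2, -94.1, 265.0]
tcp_rot: [3.14, -0.001, 1.45]
contact_force: [0.6, -1.2, 0.9]
opening: -0.0
t 66.6 tcp [472.2 -94.1 265. ] rpy [ 3.14e+00 -1.00e-03  1.45e+00] q [-0.2   0.33  2.05  0.    0.76 -0.08] F [ 0.6 -1.2  0.9] op -0.0
 rot [ 0.002 -0.001  0.009] rows>= 1 per [ 0.002 -0.001  0.009]  worlddelta [ 0.8 -4.9 -7.6]
 shift in current tool [-4.8  1.4  7.6]  in target tool [-4.8  1.5  7.6] rows>= 1
```

```bash
python3 -m creep '[[0,0,0,-4,1,0,1],[0,0,0,0,0,4,1],[0,0,0,0,0,4,1],[0,0,0,0,0,3,1],[0,0,0,0,0,3,1]]'
python3 - <<'E'
from h import *
plan([473,-99,78],Rt(np.pi/2-.13),173.4)
E
```

```text
clock: 67.02
eef_pos: [473.5, -98.3, 254.1]
tcp_rot: [3.139, -0.002, 1.45]
contact_force: [-22.2, 6.9, 82.4]
opening: -0.003
t 67.02 tcp [473.5 -98.3 254.1] rpy [ 3.139e+00 -2.000e-03  1.450e+00] q [-0.21  0.35  2.06  0.    0.74 -0.09] F [-22.2   6.9  82.4] op -0.0
 rot [ 0.003 -0.002  0.009] rows>= 1 per [ 0.003 -0.002  0.009]  worlddelta [-0.5 -0.7 -2.7]
 shift in current tool [-0.8 -0.4  2.6]  in target tool [-0.8 -0.4  2.7] rows>= 1
```

```bash
python3 -m creep '[[0,0,0,0,0,-2,1],[0,0,0,0,0,-6,1],[0,0,0,0,0,-10,1],[0,0,0,0,0,-20,1],[0,0,0,0,0,-35,1],[0,0,0,0,-5,-35,1],[0,0,0,0,-30,-20,1],[0,0,0,0,-30,0,1],[0,0,0,0,0,0,1],[0,0,0,0,0,0,1]]'
python3 - <<'E'
from h import *
plan([473,-99,78],Rt(np.pi/2-.13),173.4)
f=grab_frame("wrist"); cv2.imwrite("pics/w35.png",f["color"][:,:,::-1])
f=grab_frame("scene"); cv2.imwrite("pics/s35.png",cv2.resize(f["color"][150:350,180:520],None,fx=2.3,fy=2.3)[:,:,::-1])
E
```

```text
clock: 67.85
eef_pos: [407.2, -91.2, 392.8]
tcp_rot: [3.132, -0.001, 1.449]
contact_force: [1.1, 0.5, 0.1]
opening: -0.0
t 67.85 tcp [407.2 -91.2 392.8] rpy [ 3.132e+00 -1.000e-03  1.449e+00] q [-0.22  0.03  2.07  0.    1.03 -0.1 ] F [1.1 0.5 0.1] op -0.0
 rot [ 0.009 -0.001  0.008] rows>= 1 per [ 0.009 -0.001  0.008]  worlddelta [  65.8   -7.8 -141.4]
 shift in current tool [  0.2  64.9 142. ]  in target tool [  0.8  66.3 141.4] rows>= 4
```

View pics/w35.png

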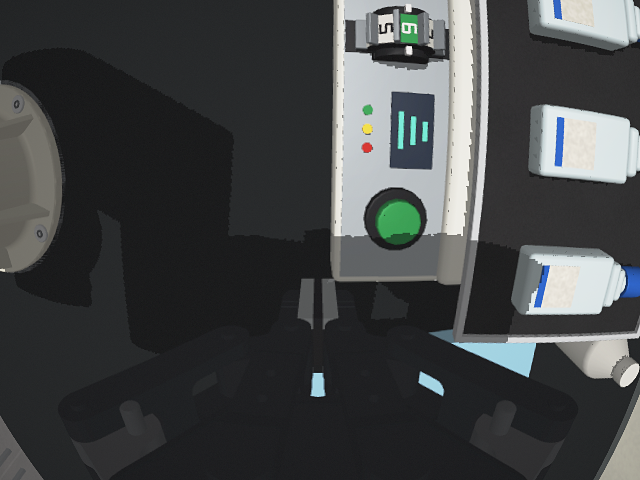

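View pics/s35.png

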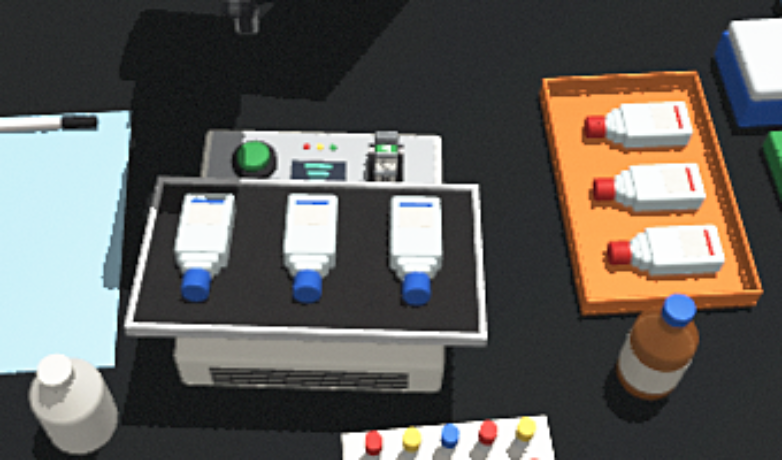

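The force shows the button bottomed out, but how long it stayed down isn't certain. I'll press once more, gently and with a hold.

```bash
python3 -m creep '[[0.009,0,0.008,0,22,10,1],[0,0,0,0,22,25,1],[0,0,0,0,20,30,1],[0,0,0,0,0,30,1],[0,0,0,0,0,20,1],[0,0,0,0,0,8,1],[0,0,0,0,0,0,1],[0,0,0,0,0,0,1]]'
python3 - <<'E'
from h import *
plan([473,-99,84],Rt(np.pi/2-.13),173.4)
E
```

```text
clock: 68.62
eef_pos: [480.3, -100.6, 260.8]
tcp_rot: [-3.14, -0.001, 1.441]
contact_force: [0.2, -0.1, 1.9]
opening: -0.001
t 68.62 tcp [ 480.3 -100.6  260.8] rpy [-3.140e+00 -1.000e-03  1.441e+00] q [-0.21  0.35  2.04  0.    0.76 -0.08] F [ 0.2 -0.1  1.9] op -0.0
 rot [-0.001 -0.001 -0.   ] rows>= 1 per [-0.001 -0.001 -0.   ]  worlddelta [-7.3  1.6 -3.4]
 shift in current tool [ 0.6 -7.5  3.4]  in target tool [ 0.6 -7.5  3.4] rows>= 1
```

```bash
python3 -m creep '[[0,0,0,0,-6,-2,1],[0,0,0,0,0,2,1],[0,0,0,0,0,2,1],[0,0,0,0,0,1,1]]'
python3 -m creep '[[0,0,0,0,0,1.5,1]]'
python3 -m creep '[[0,0,0,0,0,1.5,1]]'
python3 -m creep '[[0,0,0,0,0,1.5,1]]'
```

```text
clock: 68.95
eef_pos: [474.9, -100.0, 261.1]
tcp_rot: [3.138, -0.0, 1.44]
contact_force: [-1.2, -0.1, 1.5]
opening: -0.003
clock: 69.03
eef_pos: [474.9, -100.0, 260.4]
tcp_rot: [3.137, -0.0, 1.44]
contact_force: [-1.2, -0.0, 1.7]
opening: -0.001
clock: 69.12
eef_pos: [474.8, -100.0, 259.3]
tcp_rot: [3.137, -0.0, 1.44]
contact_force: [-2.5, 0.4, 1.8]
opening: 0.003
clock: 69.2
eef_pos: [474.8, -100.0, 258.0]
tcp_rot: [3.136, -0.0, 1.44]
contact_force: [-0.8, 0.3, 3.8]
opening: -0.004
```

```bash
python3 -m creep '[[0,0,0,0,0,2,1]]'; python3 -m creep '[[0,0,0,0,0,2,1]]'; python3 -m creep '[[0,0,0,0,0,2,1]]'; python3 -m creep '[[0,0,0,0,0,2,1]]'
```

```text
clock: 69.28
eef_pos: [474.7, -100.0, 256.2]
tcp_rot: [3.136, -0.0, 1.44]
contact_force: [-1.2, 1.2, 3.8]
opening: -0.0
clock: 69.37
eef_pos: [474.9, -100.0, 254.8]
tcp_rot: [3.136, -0.0, 1.44]
contact_force: [-11.1, 2.9, 41.0]
opening: 0.003
clock: 69.45
eef_pos: [475.1, -100.0, 254.5]
tcp_rot: [3.136, -0.0, 1.44]
contact_force: [-16.0, 4.2, 55.8]
opening: -0.001
clock: 69.53
eef_pos: [475.2, -100.0, 254.7]
tcp_rot: [3.137, -0.0, 1.44]
contact_force: [-13.9, 3.9, 45.7]
opening: 0.001
```

Clear hard stop after about 6 mm of springy travel, held for more than 0.15 s. Releasing.

```bash
python3 -m creep '[[0,0,0,0,0,-3,1],[0,0,0,0,0,-8,1],[0,0,0,0,0,-12,1],[0,0,0,0,0,-25,1],[0,0,0,0,0,-35,1],[0,0,0,0,-5,-35,1],[0,0,0,0,-30,-20,1],[0,0,0,0,-30,0,1],[0,0,0,0,0,0,1],[0,0,0,0,0,0,1]]'
python3 - <<'E'
from h import *
f=grab_frame("wrist"); cv2.imwrite("pics/w36.png",f["color"][:,:,::-1])
f=grab_frame("scene"); cv2.imwrite("pics/s36.png",f["color"][:,:,::-1])
print(sense()["contact_force"],sense()["clock"])
E
```

```text
clock: 70.37
eef_pos: [409.7, -91.6, 400.6]
tcp_rot: [3.131, 0.0, 1.441]
contact_force: [0.1, -0.4, 0.6]
opening: 0.0
[ 0.16927617 -0.29098851 -0.52758276] 70.4667
```

View pics/w36.png

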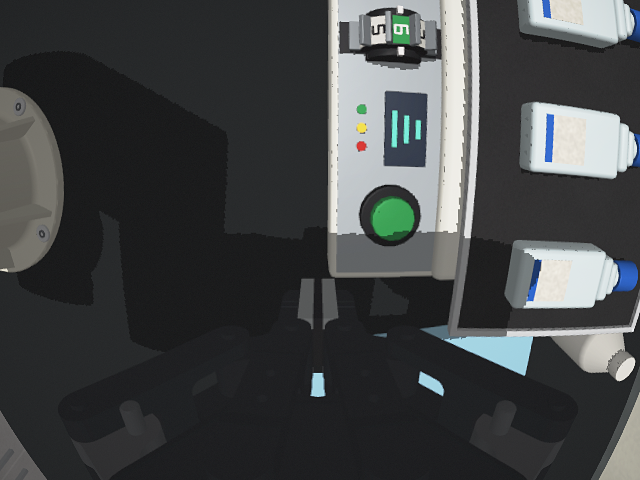

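View pics/s36.png

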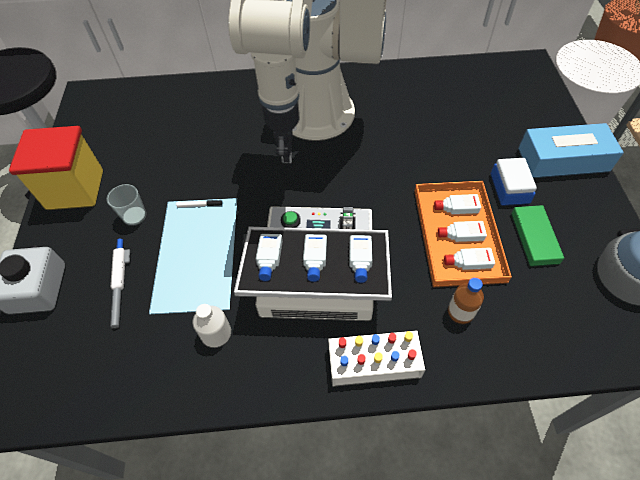

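The final pictures show three red-capped flasks in the tray (px ~460,205–260). Three blue-capped flasks are on the mat with caps uphill (px ~268–362,255). The green 6 is on top of the wheel, the button is up, and the bystanders have not moved.

```bash
python3 -c "
from rig import job
print(job.sign_off())"
```

```text
the job is handed in; nothing more can be done
None
```

The changeover is done and handed in at about 70 s of the 208 s allowed; the hand-in gave no verdict.

- **Flasks:** The last pictures show all three finished flasks lying in the orange tray. All three waiting flasks lie on the mat inside the lips with their caps uphill. I judged flatness by eye.
- **Knocked flask:** One waiting flask was knocked about 33 mm down the slope after I had placed it. I picked it up and put it back in line with the others.
- **Timer:** I rolled it from 2 to 6, one ridge at a time. The green 6 is at the top, between the white marks.
- **Start button:** I pressed it twice. The first press ended hard, reading 82 N at the wrist (limit 120 N), and I couldn't tell how long the button stayed down. I repeated it more gently and held it against the stop for over 0.15 s (peak 56 N). The button then sprang back up.
- **Bench and arm:** No bystander looks to have moved, and the arm is clear of everything with about zero contact force.

My last top-camera measurement, taken just before the presses, found five of the six flasks. The middle flask on the mat was missed, and the right-hand one was partly hidden by the arm. I confirmed both in the wrist and scene pictures. The tool poses at the placings put all three mat flasks about 20 mm below the middle of the mat, well inside the limits.

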